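Level the jack posts of a gearbox bed

TASK

First clear the loose blanking plugs off the levelling bed into the aluminium tray. Then take the hand probe and press its tip on the face of each of the four jack posts until the brass witness pin is in level with the face, to find the one post that stands high; keep the gripper itself off the posts. Then lower the T-key down the high post's shaft onto the square stem and turn that stem, and no other, clockwise to its stop; finish with the probe and the key hanging upright in their own stands and everything else left where it was.

Things in the scene. Friction and masses are not known exactly. Their poses are not given: they have to be found in the camera images.
- post_a: one of four like grey jack posts, 100 x 50 mm, on the levelling bed (grey plate 250 x 250 mm, top at z 16 mm); origin: centre of its underside, on the bed; z up, x along it. At x = -26 mm a steel face 34 mm across, 66 mm above the origin, but 69 mm on ONE post, not known which. At x = +24 mm an open upright shaft, bore 36 x 36 mm, wall 7 mm, rim at 65 mm, the square stem at its bottom
- stem_a (a joint): turn (rad) of the square steel stem in the shaft of post_a: about 0 as set, grows clockwise seen from above, stop at 1.05 (60 degrees), where that post's face has sunk 3 mm. Stem 12 x 12 mm, sides along the post's x and y at 0, rounded top 26.5 mm above the post's origin (38 mm below the rim); it stays where left, friction 0.12 N m
- pin_a (a joint): how far (m) the brass witness pin, 10 mm across, in the middle of post_a's face is pressed in: 0 = 5 mm proud of the face, 0.005 = level with it. It needs about 4 N and stays where left; a harder push then bears on the face itself. (The rules' pad_a_c0 is the disc under that face, its centre 10.5 mm below the face)
- post_b: one of four like grey jack posts, 100 x 50 mm, on the levelling bed (grey plate 250 x 250 mm, top at z 16 mm); origin: centre of its underside, on the bed; z up, x along it. At x = -26 mm a steel face 34 mm across, 66 mm above the origin, but 69 mm on ONE post, not known which. At x = +24 mm an open upright shaft, bore 36 x 36 mm, wall 7 mm, rim at 65 mm, the square stem at its bottom
- stem_b (a joint): turn (rad) of the square steel stem in the shaft of post_b: about 0 as set, grows clockwise seen from above, stop at 1.05 (60 degrees), where that post's face has sunk 3 mm. Stem 12 x 12 mm, sides along the post's x and y at 0, rounded top 26.5 mm above the post's origin (38 mm below the rim); it stays where left, friction 0.12 N m
- pin_b (a joint): how far (m) the brass witness pin, 10 mm across, in the middle of post_b's face is pressed in: 0 = 5 mm proud of the face, 0.005 = level with it. It needs about 4 N and stays where left; a harder push then bears on the face itself. (The rules' pad_b_c0 is the disc under that face, its centre 10.5 mm below the face)
- post_c: one of four like grey jack posts, 100 x 50 mm, on the levelling bed (grey plate 250 x 250 mm, top at z 16 mm); origin: centre of its underside, on the bed; z up, x along it. At x = -26 mm a steel face 34 mm across, 66 mm above the origin, but 69 mm on ONE post, not known which. At x = +24 mm an open upright shaft, bore 36 x 36 mm, wall 7 mm, rim at 65 mm, the square stem at its bottom
- stem_c (a joint): turn (rad) of the square steel stem in the shaft of post_c: about 0 as set, grows clockwise seen from above, stop at 1.05 (60 degrees), where that post's face has sunk 3 mm. Stem 12 x 12 mm, sides along the post's x and y at 0, rounded top 26.5 mm above the post's origin (38 mm below the rim); it stays where left, friction 0.12 N m
- pin_c (a joint): how far (m) the brass witness pin, 10 mm across, in the middle of post_c's face is pressed in: 0 = 5 mm proud of the face, 0.005 = level with it. It needs about 4 N and stays where left; a harder push then bears on the face itself. (The rules' pad_c_c0 is the disc under that face, its centre 10.5 mm below the face)
- post_d: one of four like grey jack posts, 100 x 50 mm, on the levelling bed (grey plate 250 x 250 mm, top at z 16 mm); origin: centre of its underside, on the bed; z up, x along it. At x = -26 mm a steel face 34 mm across, 66 mm above the origin, but 69 mm on ONE post, not known which. At x = +24 mm an open upright shaft, bore 36 x 36 mm, wall 7 mm, rim at 65 mm, the square stem at its bottom
- stem_d (a joint): turn (rad) of the square steel stem in the shaft of post_d: about 0 as set, grows clockwise seen from above, stop at 1.05 (60 degrees), where that post's face has sunk 3 mm. Stem 12 x 12 mm, sides along the post's x and y at 0, rounded top 26.5 mm above the post's origin (38 mm below the rim); it stays where left, friction 0.12 N m
- pin_d (a joint): how far (m) the brass witness pin, 10 mm across, in the middle of post_d's face is pressed in: 0 = 5 mm proud of the face, 0.005 = level with it. It needs about 4 N and stays where left; a harder push then bears on the face itself. (The rules' pad_d_c0 is the disc under that face, its centre 10.5 mm below the face)
- plug_1: loose steel blanking plug, standing upright: flange 38 mm across and 6 mm thick, then a round body 24 mm across up to 46 mm; origin: centre of its underside. 150 g. Two to four are present, on the bed between the posts
- plug_2: loose steel blanking plug, standing upright: flange 38 mm across and 6 mm thick, then a round body 24 mm across up to 46 mm; origin: centre of its underside. 150 g. Two to four are present, on the bed between the posts
- plug_3: loose steel blanking plug, standing upright: flange 38 mm across and 6 mm thick, then a round body 24 mm across up to 46 mm; origin: centre of its underside. 150 g. Two to four are present, on the bed between the posts
- plug_4: loose steel blanking plug, standing upright: flange 38 mm across and 6 mm thick, then a round body 24 mm across up to 46 mm; origin: centre of its underside. 150 g. Two to four are present, on the bed between the posts
- tray: open aluminium tray 210 (x) x 150 (y) x 35 mm, wall and floor 4 mm, fixed; origin: centre of its underside
- probe_stand: fixed upright stand on an 85 mm square foot: square tube, outside 46 mm, bore 26 x 26 mm, rim 95 mm above the origin (centre of its underside)
- probe: hand probe, 150 g, 132 mm long, hanging upright by its collar in the probe stand: origin at the centre of its flat tip (16 mm across), z up along it; thin stem to 80 mm, collar 40 mm across from 80 to 86 mm, black round grip 24 mm across from 86 to 132 mm. Hung in its stand, its origin is 15 mm above the stand's origin
- key_stand: fixed upright stand on an 85 mm square foot: square tube, outside 54 mm, bore 34 x 34 mm, rim 110 mm above the origin (centre of its underside)
- key: steel T-key, 350 g, hanging upright by its collar in the key stand; origin: centre of its lower end, z up; lower end 21 mm square with a square socket 15 x 15 mm, 26 mm deep, sides along x and y; round stem, collar 48 mm across at 95 to 101 mm, neck, crossbar 76 mm long (along x), 14 mm thick (along y) at 124 to 148 mm. Hung, its origin is 15 mm above the stand's
- screwdriver: bystander: screwdriver with a green handle, lying
- bearing: bystander: bearing ring 64 mm across, 18 mm thick; origin at the underside
- gear: bystander: small dark gear 58 mm across, 36 mm tall; origin at the underside

How it is judged:
By the outcome, as a careful person would: the job done as asked, in the order asked, and still so for the second after the job is handed in, with the robot touching nothing.
Of plug_1, plug_2, plug_3, plug_4 only 2 to 4 are there at a start; the rules pass over those that are not, and their reading is None.
At some moment in a run one of plug_1, plug_2, plug_3, plug_4 may be knocked a few centimetres aside while the robot is not near it.
It also fails if it takes over 210 s, if anything falls off the work surface, if the arm or the gripper's body presses on something with over 40 N, if the wrist force passes 120 N, or if a joint passes its speed limit or range.

ROBOT

A 6-joint arm with a two-finger parallel gripper is mounted at the origin on the work surface. World frame = base frame: x ahead of the robot, y to its left, z up, the work surface at z = 0. Lengths are in m, angles in degrees, forces in N, time in s.
With the tool pointing down it reaches from about 0.25 to 0.775 m from the base axis. Payload 4 kg.
Tool frame: the origin (TCP) lies on the centre line of the jaws, within the pads' length; the fingertips stand 19 mm ahead of it and the grasp point (between the pads) is the TCP; x points along the fingers, y is the direction in which the jaws open and shut, and the axes are right-handed (so a half turn about x gives the same grasp; the last joint's range is limited). The gripper opens to 85 mm and grips with 20 to 120 N. Pads are 22 mm wide; open, the fingers measure 114 mm over their backs; the gripper's body (76 mm by 85 mm) begins 54 mm behind the grasp point. The pads swing forward as they close: fully open they stand 13 mm farther back than shut.
Start: joints at [66.687, 4.996, 78.535, -0, 96.463, -5.907], TCP at [0.165, 0.525, 0.214] pointing down, gripper open.
Joint ranges: [-177.83, 177.83], [-43.37, 116.18], [15.69, 146.23], [-61.86, 241.86], [9.47, 152.12], [-147.06, 147.06]. Speed limits (degrees/s): [159.86, 159.86, 180, 180, 180, 180].

INTERFACE

Orientations are given as a 3x3 rotation matrix whose columns are the frame's x, y, z axes.
In Python, from cell import get_state, capture, get_calibration, job_done, spot_in, trace gives the robot as it stands. The module is installed in compiled form; this text tells all that it offers.
- The arm moves only by the tool apply_moves, never from a script. Its argument "increments" is a list that holds one entry, the list of rows, each a list of 7 numbers: the shift along the tool's x, y, z scaled (see below), then the turn, a rotation vector about the tool's x, y, z scaled (see below), then the gripper command: -1 is shut, 1 is fully open, values between are in proportion. In form: [[[x, y, z, rx, ry, rz, fingers], ...]]. A call has exactly 5 rows; each row shifts and turns the commanded pose from where the row before left it, along the tool's axes as they then stand; what a row does not reach is not made up. The controller multiplies each number of a shift by 30 mm and each number of a turn by 0.08 rad. A row lasts 1/8 s, in which the tool goes at most 62.5 mm and 10.7 degrees, less where a joint would pass 70% of its speed; a pose out of reach is approached as far as the arm can. A call with a number of a shift or a turn outside -1 to 1 is refused whole. A call with a gripper value outside its range is refused whole. The fingers move at their own pace and stop on an object; "grip_force" is the grip in N (left out, the last holds). Time passes only in rows, so rows that do not move let the fingers close, or fill a call up. It gives the time, the measured TCP pose, the force and the opening at its end, in the units of the state.
- get_state(): the state, without advancing time (a new reading comes with each control period).
- capture(name): name is "scene" or "top" or "wrist"; returns the picture (420x560x3 uint8, red, green, blue); there is no depth.
- get_calibration(name): a dict with "camera_matrix" (3x3 intrinsics, pixels), "distortion" ([k1, k2, p1, p2, k3] as OpenCV has them; the pictures are not rectified), "R" (3x3) and "t" (3): a world point X has camera coordinates R X + t. Camera axes: x right, y down, z forward; pixel columns grow to the right and rows downward; lengths in m; the calibration is good to about 2 mm. A picture is of the moment at which its call begins: read the wrist's pose just before it. get_calibration takes no time and is no camera call; for the wrist camera it gives the pose at the moment of the call.
- job_done(): hands the job in, once; it reports no verdict.
Trained networks look in the newest picture that a camera, given by its name, has taken for a name from the list of things; names that differ only in an ending like _2 or _b are one class to them, and where a whole thing is asked for, a point or a joint stands for the part that bears it (a point fixed in the world has none). Each returns a list of dicts, best first, with "p" (0 to 1); they miss things now and then, are a little off and sometimes report something else, mostly with a low value. They report only what shows in the picture. A call takes as long as a camera call.
- spot_in(query, camera): "uv" ([column, row] in pixels, amid what is visible of it).
- trace(query, camera): "mask" (420x560 bool, what is visible of it) and "uv" ([column, row] in pixels, amid what is visible of it).
The state is a dict: "time": time; "q": joint angles; "qvel": joint speeds; "effort": joint torques, N m; "tool_pos": TCP position; "tool_rot": TCP orientation; "wrist_force": force on the tool from outside, world axes, zero at the start; "torque": the same for the moment, N m; "finger_gap": finger opening in m.
Only numpy, scipy, OpenCV 4.12 (cv2) and the standard library are available. Lean on these libraries where they do the work, as an engineer would, in place of code of your own. Each camera call takes 0.05 s, during which the arm holds its last target. There are 200 camera calls.

## Working session

There is one attempt and no reset: what is moved stays moved. The work goes in short steps, Python scripts to look and compute and a tool call to move; the robot and the scene stay as the last step left them, time stands still between calls to the robot, and variables do not carry over. Pictures are saved under pics/ and viewed, about 12 in all and at most 16, crops included, and the job is handed in when it is done.

Besides the shell and the picture viewer there is one more tool, called after "Request:" by a JSON object that holds its "op" and its "data". apply_moves: Moves the arm, as the interface text tells. Shifts and turns lie within -1 to 1; 1 stands for 30 mm of shift or 0.08 rad of turn. Its arguments: {"type":"object","properties":{"increments":{"type":"array","items":{"type":"array","items":{"type":"array","items":{"type":"number"}}}},"grip_force":{"type":"number"}},"required":["increments"]}

```bash
mkdir -p pics
cat > h.py <<'E'
import numpy as np, cv2
from cell import *
def save(cam,name,im=None):
    im=capture(cam) if im is None else im
    cv2.imwrite(f'pics/{name}.png',im[:,:,::-1]); return im
def ray(cam,uv,cal=None):
    c=cal or get_calibration(cam)
    p=cv2.undistortPoints(np.array([[uv]],float),np.array(c['camera_matrix']),np.array(c['distortion']))[0,0]
    R=np.array(c['R']);t=np.array(c['t'])
    return -R.T@t, R.T@np.array([p[0],p[1],1.])
def atz(cam,uv,z,cal=None):
    o,d=ray(cam,uv,cal); return o+d*(z-o[2])/d[2]
def proj(cam,X,cal=None):
    c=cal or get_calibration(cam)
    r,_=cv2.Rodrigues(np.array(c['R']))
    return cv2.projectPoints(np.array(X,float).reshape(-1,1,3),r,np.array(c['t'],float),np.array(c['camera_matrix']),np.array(c['distortion']))[0][:,0]
def st():
    s=get_state(); print('t',s['time'],'p',np.round(s['tool_pos'],4),'F',np.round(s['wrist_force'],1),'gap',round(s['finger_gap'],4)); print(np.round(s['tool_rot'],3).tolist(), np.round(s['q'],1)); return s
E
python3 - <<'E'
from h import *
st()
for c in ['scene','top','wrist']: save(c,c+'0')
for q,z in [('post_a',.08),('plug_1',.062),('tray',.02),('probe',.1),('key',.15),('probe_stand',.09),('key_stand',.1),('bearing',.018),('gear',.036),('screwdriver',.02)]:
    for d in spot_in(q,'top'): print(q,np.round(d['p'],2),np.round(d['uv']),np.round(atz('top',d['uv'],z),3))
for c in ['top','scene']:
  k=get_calibration(c); print(np.round(-np.array(k['R']).T@k['t'],3))
E
```

```text
t 0.0 p [0.1643 0.5243 0.2133] F [-0.5  0.1  0.2] gap 0.0854
[[-0.001, 0.299, 0.954], [-0.002, 0.954, -0.299], [-1.0, -0.002, -0.0]] [66.7  5.  78.6  0.  96.5 -5.9]
post_a 0.75 [323. 224.] [ 0.515 -0.072  0.08 ]
post_a 0.73 [326. 162.] [ 0.636 -0.081  0.08 ]
post_a 0.65 [234. 222.] [0.522 0.103 0.08 ]
post_a 0.57 [232. 162.] [0.641 0.106 0.08 ]
plug_1 0.76 [288. 182.] [ 0.601 -0.006  0.062]
plug_1 0.68 [288. 234.] [ 0.495 -0.002  0.062]
tray 0.9 [442. 225.] [ 0.507 -0.325  0.02 ]
tray 0.56 [320. 211.] [ 0.543 -0.072  0.02 ]
probe 0.65 [124. 209.] [0.553 0.315 0.1  ]
probe 0.23 [231. 151.] [0.66  0.105 0.1  ]
key 0.77 [107. 267.] [0.443 0.33  0.15 ]
probe_stand 0.71 [140. 215.] [0.54  0.287 0.09 ]
key_stand 0.94 [133. 260.] [0.454 0.297 0.1  ]
bearing 0.81 [430. 113.] [ 0.744 -0.309  0.018]
gear 0.83 [201. 298.] [0.369 0.179 0.036]
gear 0.53 [324. 219.] [ 0.525 -0.078  0.036]
screwdriver 0.6 [137. 132.] [0.721 0.311 0.02 ]
[0.489 0.003 1.043]
[0.857 0.355 0.805]
```

View pics/top0.png

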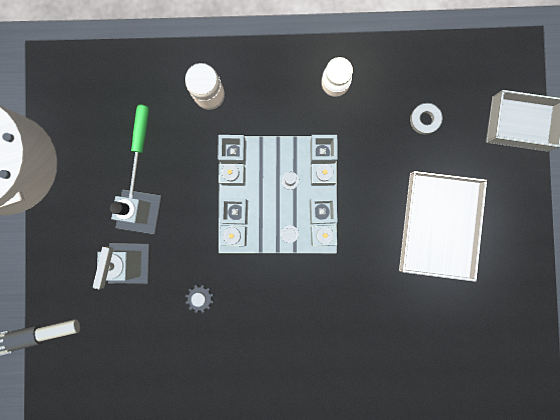

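View pics/scene0.png

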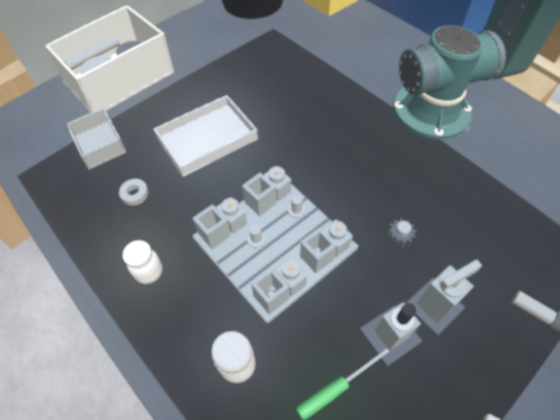

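Two plugs on the bed (top px (290,180), (289,234)). The posts have their shafts toward +x (image up), the tray is on the right, and the probe and key stands are on the left at (138,212) and (130,262). I'm turning the jaws along world x and going above the bed.

Request:
{"op": "apply_moves", "data": {"increments": [[[-1,0,0,1,0,0,1],[-1,0,0,1,0,0,1],[-1,0,0,1,0,0,1],[-1,0,0,1,0,0,1],[0,0,0,1,0,0,1]]], "grip_force": 40}}

```text
time: 1.27
tool_pos: [0.1649, 0.5257, 0.3383]
tool_rot: [[0.003, 0.649, 0.761], [0.006, 0.761, -0.649], [-1.0, 0.007, -0.002]]
wrist_force: [-0.4, 0.2, 0.5]
finger_gap: 0.0855
```

Request:
{"op": "apply_moves", "data": {"increments": [[[0,0,0,1,0,0,1],[0,0,0,1,0,0,1],[0,0,0,1,0,0,1],[0,0,0,1,0,0,1],[0,0,0,1,0,0,1]]]}}

```text
time: 1.9
tool_pos: [0.1645, 0.5248, 0.3345]
tool_rot: [[0.0, 0.894, 0.448], [0.0, 0.448, -0.894], [-1.0, 0.0, -0.0]]
wrist_force: [-0.3, -0.1, -0.3]
finger_gap: 0.0852
```

Request:
{"op": "apply_moves", "data": {"increments": [[[0,0,0,1,0,0,1],[0,0,0,1,0,0,1],[0,0,0,1,0,0,1],[0,0,0,1,0,0,1],[0,0,0,1,0,0,1]]]}}

```text
time: 2.52
tool_pos: [0.1646, 0.5248, 0.3345]
tool_rot: [[0.0, 0.998, 0.064], [0.0, 0.064, -0.998], [-1.0, 0.0, -0.0]]
wrist_force: [-0.1, -0.3, -0.3]
finger_gap: 0.0854
```

Request:
{"op": "apply_moves", "data": {"increments": [[[0,0,0,0.82,0,0,1],[0,0.7,1,0,0,0,1],[0,0.7,1,0,0,0,1],[0,0.7,1,0,0,0,1],[0,0.7,1,0,0,0,1]]]}}

```text
time: 3.15
tool_pos: [0.2492, 0.404, 0.3346]
tool_rot: [[0.0, 1.0, 0.002], [0.0, 0.002, -1.0], [-1.0, 0.0, -0.0]]
wrist_force: [0.0, 0.2, -0.4]
finger_gap: 0.0855
```

Request:
{"op": "apply_moves", "data": {"increments": [[[0,0.7,1,0,0,0,1],[0,0.7,1,0,0,0,1],[0,0.7,1,0,0,0,1],[0,0.7,1,0,0,0,1],[0,0.7,1,0,0,0,1]]]}}

```text
time: 3.78
tool_pos: [0.3544, 0.254, 0.3346]
tool_rot: [[0.001, 1.0, 0.002], [0.0, 0.002, -1.0], [-1.0, 0.001, -0.0]]
wrist_force: [0.1, 0.3, 0.2]
finger_gap: 0.0851
```

Request:
{"op": "apply_moves", "data": {"increments": [[[0,0.7,1,0,0,0,0.5],[0,0.7,1,0,0,0,0.3],[0,0.7,1,0,0,0,0.2],[0,0.7,1,0,0,0,0.2],[0,0.7,1,0,0,0,0.2]]]}}

```text
time: 4.4
tool_pos: [0.4597, 0.1042, 0.3346]
tool_rot: [[0.001, 1.0, 0.001], [0.0, 0.001, -1.0], [-1.0, 0.001, -0.0]]
wrist_force: [1.0, 0.3, 0.9]
finger_gap: 0.0511
```

Request:
{"op": "apply_moves", "data": {"increments": [[[0,0.6,1,0,0,0,0.2],[0,0.6,1,0,0,0,0.2],[0,0.6,1,0,0,0,0.2],[0,0,0,0,0,0,0.2],[0,0,0,0,0,0,0.2]]]}}

```text
time: 5.03
tool_pos: [0.5131, 0.0156, 0.3344]
tool_rot: [[-0.0, 1.0, 0.001], [0.001, 0.001, -1.0], [-1.0, -0.0, -0.001]]
wrist_force: [-0.1, 0.3, 0.0]
finger_gap: 0.0513
```

Run:
```python
from h import *
st()
cal=get_calibration('wrist'); save('wrist','wrist1')
C=np.array(cal['R']);print('cam',np.round(-C.T@cal['t'],3),np.round(C[2],3))
for q,z in [('plug_1',.05),('post_a',.07),('pin_a',.086),('stem_a',.0425)]:
    for d in spot_in(q,'wrist'): print(q,np.round(d['p'],2),np.round(d['uv']),np.round(atz('wrist',d['uv'],z,cal),3))
```

```text
t 5.025 p [0.5131 0.0156 0.3344] F [-0.1  0.3  0. ] gap 0.0513
[[-0.0, 1.0, 0.001], [0.001, 0.001, -1.0], [-1.0, -0.0, -0.001]] [ -4.6   0.7  69.4   0.  109.8  -4.7]
cam [0.513 0.099 0.494] [ 0.001 -0.322 -0.947]
plug_1 0.96 [351. 172.] [ 0.603 -0.001  0.05 ]
plug_1 0.63 [381. 227.] [ 0.649 -0.077  0.05 ]
plug_1 0.63 [269.  78.] [0.497 0.115 0.05 ]
plug_1 0.6 [272. 169.] [0.5   0.004 0.05 ]
post_a 0.88 [399.  80.] [0.646 0.111 0.07 ]
post_a 0.84 [382. 227.] [ 0.645 -0.069  0.07 ]
post_a 0.66 [290.  83.] [0.522 0.108 0.07 ]
post_a 0.61 [289. 225.] [ 0.522 -0.067  0.07 ]
pin_a 0.48 [267.  78.] [0.496 0.114 0.086]
pin_a 0.39 [263. 232.] [ 0.488 -0.071  0.086]
stem_a 0.79 [308.  81.] [0.544 0.112 0.042]
stem_a 0.49 [382. 226.] [ 0.652 -0.078  0.042]
stem_a 0.45 [410.  83.] [0.669 0.109 0.042]
stem_a 0.43 [301. 224.] [ 0.539 -0.076  0.043]
```

View pics/wrist1.png

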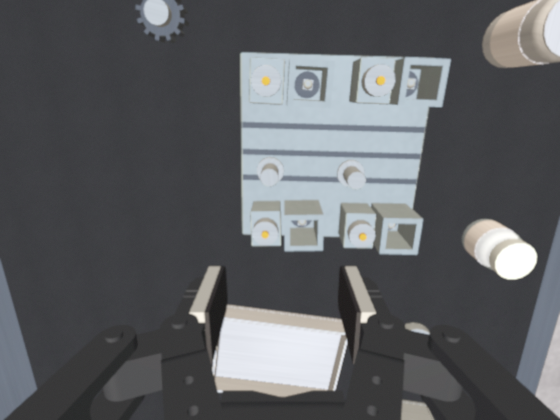

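Two plugs at wrist px (270,175) and (353,175), about (0.500,0.002) and (0.603,−0.002). Top view and wrist view agree. I'm grasping the far plug first.

Request:
{"op": "apply_moves", "data": {"increments": [[[0.5,1,0.3,0,0,0,0.2],[1,1,0.3,0,0,0,0.2],[1,0.95,0,0,0,0,0.2],[1,0,0,0,0,0,0.2],[1,0,0,0,0,0,0.2]]]}}

```text
time: 5.9
tool_pos: [0.6019, -0.002, 0.1982]
tool_rot: [[-0.0, 1.0, 0.002], [0.0, 0.002, -1.0], [-1.0, -0.0, -0.0]]
wrist_force: [-0.2, 0.7, 0.3]
finger_gap: 0.0512
```

Request:
{"op": "apply_moves", "data": {"increments": [[[1,0,0,0,0,0,0.2],[1,0,0,0,0,0,0.2],[1,0,0,0,0,0,0.2],[1,0,0,0,0,0,0.2],[0.8,0,0,0,0,0,0.2]]]}}

```text
time: 6.52
tool_pos: [0.6012, -0.0018, 0.0541]
tool_rot: [[-0.001, 1.0, 0.002], [0.0, 0.002, -1.0], [-1.0, -0.001, -0.0]]
wrist_force: [0.1, 0.7, 0.5]
finger_gap: 0.0513
```

Request:
{"op": "apply_moves", "data": {"increments": [[[0.1,0,0,0,0,0,0.2],[0,0,0,0,0,0,-1],[0,0,0,0,0,0,-1],[0,0,0,0,0,0,-1],[0,0,0,0,0,0,-1]]]}}

```text
time: 7.15
tool_pos: [0.6022, -0.0026, 0.0532]
tool_rot: [[0.001, 1.0, 0.001], [-0.0, 0.001, -1.0], [-1.0, 0.001, 0.0]]
wrist_force: [0.4, 0.1, 0.4]
finger_gap: 0.0001
```

Request:
{"op": "apply_moves", "data": {"increments": [[[0,0,0,0,0,0,-1],[-1,0,0,0,0,0,-1],[-1,0,0,0,0,0,-1],[-1,0,0,0,0,0,-1],[-1,0,0,0,0,0,-1]]]}}

```text
time: 7.78
tool_pos: [0.6017, -0.0026, 0.1734]
tool_rot: [[-0.0, 1.0, 0.001], [0.0, 0.001, -1.0], [-1.0, -0.0, -0.0]]
wrist_force: [1.6, 0.8, 0.4]
finger_gap: -0.0
```

Closed on nothing, so I'm looking again.

Run:
```python
from h import *
st()
cal=get_calibration('wrist'); save('wrist','wrist2'); 
for d in spot_in('plug_1','wrist'): print(np.round(d['p'],2),np.round(d['uv']),np.round(atz('wrist',d['uv'],.05,cal),3))
im=save('top','top2')
for d in spot_in('plug_1','top'): print(np.round(d['p'],2),np.round(d['uv']),np.round(atz('top',d['uv'],.05),3))
a=capture('scene')
cv2.imwrite('pics/c2.png',np.hstack([cv2.resize(im[120:270,200:350],(450,450)),cv2.resize(a[150:330,180:360],(350,450))])[:,:,::-1])
```

```text
t 7.775 p [ 0.6017 -0.0026  0.1734] F [1.6 0.8 0.4] gap -0.0
[[-0.0, 1.0, 0.001], [0.0, 0.001, -1.0], [-1.0, -0.0, -0.0]] [-5.6 12.2 75.   0.  92.8 -5.7]
0.93 [162. 190.] [0.499 0.001 0.05 ]
0.81 [287. 193.] [ 0.606 -0.001  0.05 ]
0.67 [289. 233.] [ 0.499 -0.004  0.05 ]
```

View pics/c2.png

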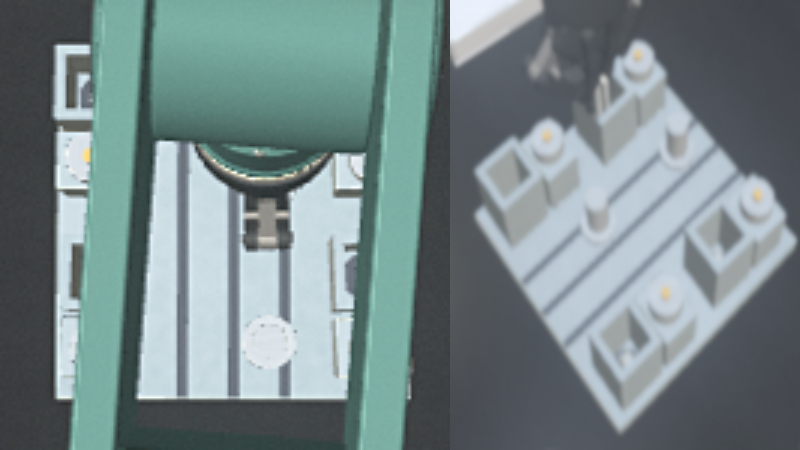

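View pics/wrist2.png

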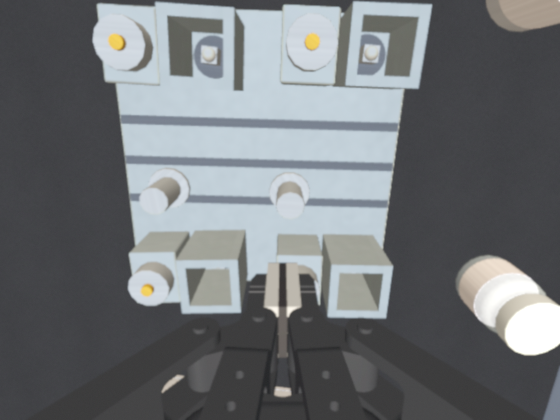

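Run:
```python
from h import *
s=get_state();p=np.array(s['tool_pos'])
print(proj('wrist',[p,p-[0,0,.019],[.603,-.002,.016],[.603,-.002,.062],[.5,.001,.016],[.5,.001,.062]]).round())
print(proj('scene',[p,p-[0,0,.019],[.603,-.002,.016],[.603,-.002,.062],[.5,.001,.016],[.5,.001,.062]]).round())
print(proj('top',[[.603,-.002,.016],[.603,-.002,.062],[.5,.001,.016],[.5,.001,.062]]).round())
for d in spot_in('plug_1','scene'): print(d['p'],np.round(d['uv']))
```

```text
[[283. 263.]
 [283. 247.]
 [285. 185.]
 [285. 199.]
 [175. 182.]
 [158. 196.]]
[[256. 197.]
 [256. 203.]
 [260. 240.]
 [259. 229.]
 [296. 213.]
 [297. 201.]]
[[286. 184.]
 [286. 181.]
 [286. 232.]
 [286. 232.]]
0.76 [295. 208.]
0.56 [254. 236.]
```

Run:
```python
import cv2
a=cv2.imread('pics/wrist2.png')[150:330,190:390]
b=cv2.imread('pics/wrist1.png')[140:380,160:400]
import numpy as np
cv2.imwrite('pics/c3.png',np.hstack([cv2.resize(a,(440,400),interpolation=2),cv2.resize(b,(360,400),interpolation=2)]))
```

```text
(no output)
```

View pics/c3.png

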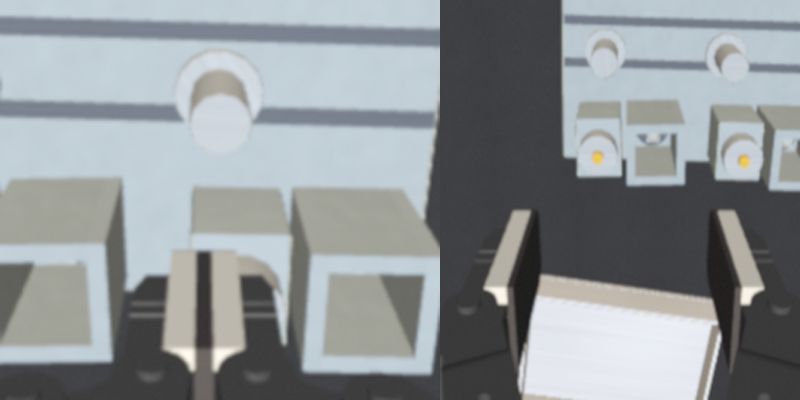

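Both wrist and scene views show the fingertips about 20 mm less far ahead than stated (tip at wrist row 262, expected near 240), so I probably closed just above the plug. The plug has not moved (flange px (290,190), about (0.607,−0.005)). I'll retry lower.

Request:
{"op": "apply_moves", "data": {"increments": [[[0,0.2,0.1,0,0,0,0.2],[0,0,0,0,0,0,0.2],[1,0,0,0,0,0,0.2],[1,0,0,0,0,0,0.2],[1,0,0,0,0,0,0.2]]]}}

```text
time: 8.7
tool_pos: [0.6076, -0.0056, 0.0811]
tool_rot: [[-0.0, 1.0, 0.001], [0.0, 0.001, -1.0], [-1.0, -0.0, -0.0]]
wrist_force: [0.0, 0.4, 0.5]
finger_gap: 0.0513
```

Request:
{"op": "apply_moves", "data": {"increments": [[[1,0,0,0,0,0,0.2],[0.3,0,0,0,0,0,0.2],[0.1,0,0,0,0,0,0.2],[0,0,0,0,0,0,0.2],[0,0,0,0,0,0,0.2]]]}}

```text
time: 9.32
tool_pos: [0.6088, -0.0056, 0.042]
tool_rot: [[0.003, 1.0, 0.001], [-0.0, 0.001, -1.0], [-1.0, 0.003, 0.0]]
wrist_force: [0.1, 0.4, 0.4]
finger_gap: 0.0509
```

Request:
{"op": "apply_moves", "data": {"increments": [[[0,0,0,0,0,0,-1],[0,0,0,0,0,0,-1],[0,0,0,0,0,0,-1],[0,0,0,0,0,0,-1],[0,0,0,0,0,0,-1]]]}}

```text
time: 9.95
tool_pos: [0.6081, -0.0056, 0.0414]
tool_rot: [[0.001, 1.0, 0.001], [-0.0, 0.001, -1.0], [-1.0, 0.001, 0.0]]
wrist_force: [-1.2, 0.2, 5.4]
finger_gap: 0.0207
```

Run:
```python
from h import *
st(); im=save('wrist','wrist4'); a=capture('scene')
cv2.imwrite('pics/c4.png',np.hstack([cv2.resize(im[100:360,140:420],(430,400)),cv2.resize(a[150:270,200:320],(370,400))])[:,:,::-1])
```

```text
t 9.95 p [ 0.6081 -0.0056  0.0414] F [-1.2  0.2  5.4] gap 0.0207
[[0.001, 1.0, 0.001], [-0.0, 0.001, -1.0], [-1.0, 0.001, 0.0]] [-5.9 17.5 83.9  0.  78.5 -5.9]
```

View pics/c4.png

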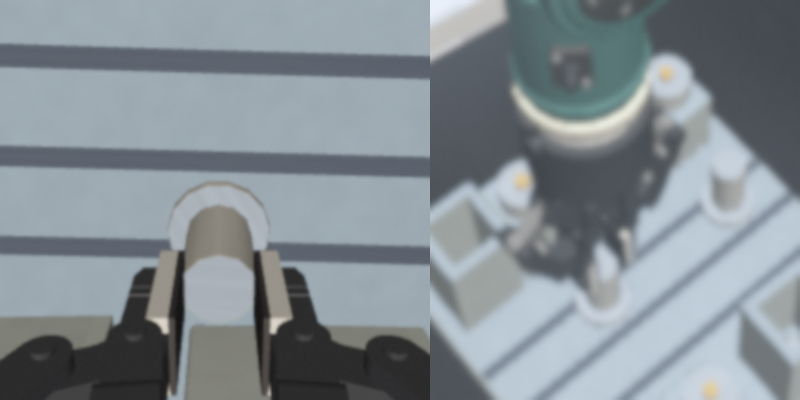

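Run:
```python
from h import *
p=np.array([0.6017,-0.0026,0.1734])
print(proj('scene',[p+[0,0,-.019],p+[0,-.014,-.019],p+[0,-.014,0]]).round(1))
p=np.array([0.6081,-0.0056,0.0414])
print(proj('wrist',[p+[0,.011,-.019],p+[0,.011,-.01],p+[0,0,-.019],p+[0,-.003,-.019],p+[0,-.014,-.019]]).round(1))
print(proj('wrist',[[.607,-.005,.016],[.607,-.005,.062]]).round(1))
d=trace('plug_1','wrist')[0]; v,u=np.where(d['mask']); print(d['p'],u.min(),u.max(),v.min(),v.max())
for dy in (.0,.005,.01,.015): print(dy,proj('wrist',[[.607,-.005+dy,.016],[.607,-.005+dy,.062]]).round(1).tolist())
```

```text
[[256.2 202.5]
 [251.3 197.9]
 [250.6 191.9]]
[[282.6 229.2]
 [282.7 235.5]
 [282.6 247.2]
 [282.6 252. ]
 [282.6 269.2]]
[[280.7 241.6]
 [280.4 282.8]]
0.86 250 315 217 309
0.0 [[280.7, 241.6], [280.4, 282.8]]
0.005 [[280.7, 233.7], [280.4, 273.1]]
0.01 [[280.7, 225.6], [280.4, 263.2]]
0.015 [[280.7, 217.4], [280.4, 253.1]]
```

Request:
{"op": "apply_moves", "data": {"increments": [[[0,0,0,0,0,0,-1],[-0.2,0,0,0,0,0,-1],[-0.4,0,0,0,0,0,-1],[-0.4,0,0,0,0,0,-1],[0,0,0,0,0,0,-1]]]}}

```text
time: 10.72
tool_pos: [0.6091, -0.0056, 0.0724]
tool_rot: [[0.004, 1.0, 0.001], [-0.0, 0.001, -1.0], [-1.0, 0.004, 0.0]]
wrist_force: [0.1, -0.0, -2.0]
finger_gap: 0.0208
```

Run:
```python
from h import *
st(); im=save('wrist','wrist5'); a=capture('scene')
cv2.imwrite('pics/c5.png',np.hstack([cv2.resize(im[100:360,140:420],(430,400)),cv2.resize(a[150:270,200:320],(370,400))])[:,:,::-1])
```

```text
t 10.725 p [ 0.6091 -0.0056  0.0724] F [ 0.1 -0.  -2. ] gap 0.0208
[[0.004, 1.0, 0.001], [-0.0, 0.001, -1.0], [-1.0, 0.004, 0.0]] [-5.9 16.1 82.   0.  81.7 -5.9]
```

View pics/c5.png

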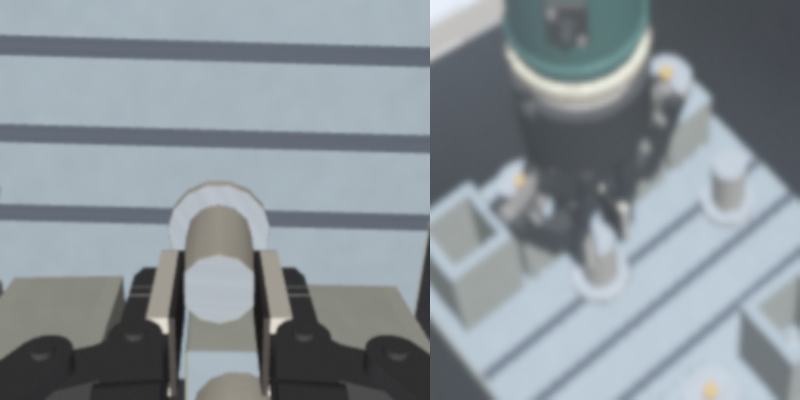

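The plug is held and lifted (weight ~1.5–2 N), px plug top (282,288) between the pads. On to the tray.

Request:
{"op": "apply_moves", "data": {"increments": [[[-1,0,0,0,0,0,-1],[-1,0,0,0,0,0,-1],[-1,0,0,0,0,0,-1],[-1,0,0,0,0,0,-1],[0,-0.2,1,0,0,0,-1]]]}}

```text
time: 11.45
tool_pos: [0.6035, -0.0344, 0.1938]
tool_rot: [[0.006, 1.0, 0.005], [-0.0, 0.005, -1.0], [-1.0, 0.006, 0.0]]
wrist_force: [0.3, -0.8, -1.4]
finger_gap: 0.0206
```

Request:
{"op": "apply_moves", "data": {"increments": [[[0,-0.2,1,0,0,0,-1],[0,-0.2,1,0,0,0,-1],[0,-0.2,1,0,0,0,-1],[0,-0.2,1,0,0,0,-1],[0,-0.2,1,0,0,0,-1]]]}}

```text
time: 12.08
tool_pos: [0.5714, -0.1864, 0.1896]
tool_rot: [[-0.001, 1.0, 0.001], [0.001, 0.001, -1.0], [-1.0, -0.001, -0.001]]
wrist_force: [-0.8, -0.1, -2.1]
finger_gap: 0.0207
```

Request:
{"op": "apply_moves", "data": {"increments": [[[0,-0.3,1,0,0,0,-1],[0,-0.2,1,0,0,0,-1],[0,-0.2,1,0,0,0,-1],[0,-0.2,1,0,0,0,-1],[0,-0.2,0.6,0,0,0,-1]]]}}

```text
time: 12.7
tool_pos: [0.5385, -0.3248, 0.1894]
tool_rot: [[-0.001, 1.0, 0.0], [0.001, 0.0, -1.0], [-1.0, -0.001, -0.001]]
wrist_force: [0.1, 0.4, -1.4]
finger_gap: 0.0208
```

Request:
{"op": "apply_moves", "data": {"increments": [[[1,0,0,0,0,0,-1],[1,0,0,0,0,0,-1],[1,0,0,0,0,0,-1],[1,0,0,0,0,0,-1],[0.6,0,0,0,0,0,-1]]]}}

```text
time: 13.32
tool_pos: [0.5383, -0.3225, 0.05]
tool_rot: [[-0.003, 1.0, 0.002], [0.002, 0.002, -1.0], [-1.0, -0.003, -0.002]]
wrist_force: [-0.9, 0.1, -2.2]
finger_gap: 0.0207
```

Request:
{"op": "apply_moves", "data": {"increments": [[[0.3,0,0,0,0,0,-1],[0.2,0,0,0,0,0,-1],[0.1,0,0,0,0,0,-1],[0,0,0,0,0,0,-1],[0,0,0,0,0,0,-1]]]}}

```text
time: 13.95
tool_pos: [0.5396, -0.3239, 0.0352]
tool_rot: [[0.001, 1.0, 0.001], [-0.001, 0.001, -1.0], [-1.0, 0.001, 0.001]]
wrist_force: [-0.9, -0.1, -1.7]
finger_gap: 0.0206
```

Request:
{"op": "apply_moves", "data": {"increments": [[[0.1,0,0,0,0,0,-1],[0.1,0,0,0,0,0,-1],[0,0,0,0,0,0,-1],[0,0,0,0,0,0,0.2],[0,0,0,0,0,0,0.2]]]}}

```text
time: 14.58
tool_pos: [0.5393, -0.3236, 0.0282]
tool_rot: [[0.0, 1.0, 0.001], [0.0, 0.001, -1.0], [-1.0, 0.0, -0.0]]
wrist_force: [0.8, -0.2, 0.4]
finger_gap: 0.0514
```

Request:
{"op": "apply_moves", "data": {"increments": [[[0,0,0,0,0,0,0.2],[-1,0,0,0,0,0,0.2],[-1,0,0,0,0,0,0.2],[-1,-1,0,0,0,0,-1],[0,-1,0,0,0,0,-1]]]}}

```text
time: 15.2
tool_pos: [0.4804, -0.325, 0.122]
tool_rot: [[0.005, 1.0, 0.002], [-0.005, 0.002, -1.0], [-1.0, 0.005, 0.005]]
wrist_force: [-0.9, -0.4, -0.6]
finger_gap: 0.0155
```

Request:
{"op": "apply_moves", "data": {"increments": [[[0,0,0,0,0,0,-1],[1,0,0,0,0,0,-1],[1,0,0,0,0,0,-1],[0.8,0,0,0,0,0,-1],[0,0,0,0,0,0,-1]]]}}

```text
time: 15.82
tool_pos: [0.4781, -0.3221, 0.0312]
tool_rot: [[-0.005, 1.0, 0.002], [0.004, 0.002, -1.0], [-1.0, -0.005, -0.004]]
wrist_force: [-0.2, -0.2, -0.8]
finger_gap: 0.0003
```

Request:
{"op": "apply_moves", "data": {"increments": [[[0.1,0,0,0,0,0,-1],[0.1,0,0,0,0,0,-1],[0,0,0,0,0,0,-1],[0,0,0,0,0,0,-1],[0,0,0,0,0,0,-1]]]}}

```text
time: 16.45
tool_pos: [0.4794, -0.3239, 0.0288]
tool_rot: [[0.001, 1.0, 0.001], [-0.0, 0.001, -1.0], [-1.0, 0.001, 0.0]]
wrist_force: [0.0, -0.0, -0.2]
finger_gap: -0.0002
```

Run:
```python
from h import *
st(); im=save('wrist','wrist6'); a=capture('scene')
cv2.imwrite('pics/c6.png',np.hstack([cv2.resize(im[100:420,140:420],(400,457)),cv2.resize(a[80:200,120:260],(400,457))])[:,:,::-1])
```

```text
t 16.45 p [ 0.4794 -0.3239  0.0288] F [ 0.  -0.  -0.2] gap -0.0002
[[0.001, 1.0, 0.001], [-0.0, 0.001, -1.0], [-1.0, 0.001, 0.0]] [-39.7  14.7  89.    0.   76.2 -39.7]
```

View pics/c6.png

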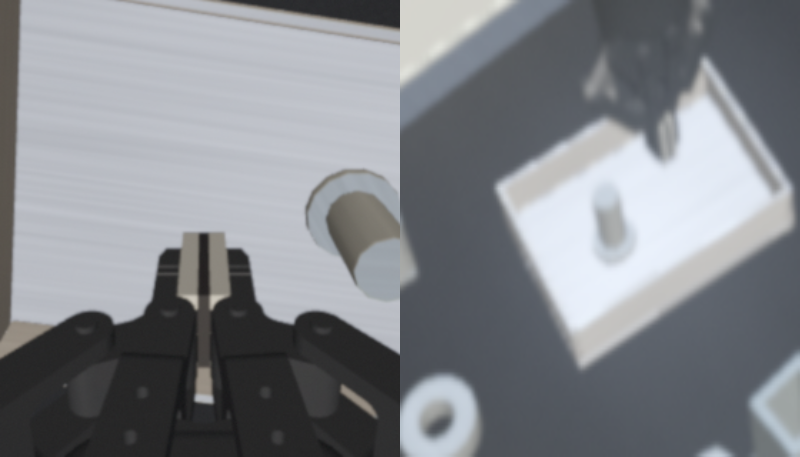

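Request:
{"op": "apply_moves", "data": {"increments": [[[0.1,0,0,0,0,0,-1],[0.1,0,0,0,0,0,-1],[0,0,0,0,0,0,-1],[0,0,0,0,0,0,-1],[0,0,0,0,0,0,-1]]]}}

```text
time: 17.18
tool_pos: [0.4793, -0.3238, 0.0225]
tool_rot: [[0.0, 1.0, 0.001], [-0.0, 0.001, -1.0], [-1.0, 0.0, 0.0]]
wrist_force: [-0.2, 0.8, -0.1]
finger_gap: -0.0
```

Request:
{"op": "apply_moves", "data": {"increments": [[[0.05,0,0,0,0,0,-1],[0.05,0,0,0,0,0,-1],[0,0,0,0,0,0,-1],[0,0,0,0,0,0,-1],[0,0,0,0,0,0,-1]]]}}

```text
time: 17.8
tool_pos: [0.4793, -0.3237, 0.0194]
tool_rot: [[0.0, 1.0, 0.001], [0.0, 0.001, -1.0], [-1.0, 0.0, -0.0]]
wrist_force: [-0.5, -0.7, -0.1]
finger_gap: -0.0
```

Request:
{"op": "apply_moves", "data": {"increments": [[[0.05,0,0,0,0,0,-1],[0.05,0,0,0,0,0,-1],[0.05,0,0,0,0,0,-1],[0.05,0,0,0,0,0,-1],[0,0,0,0,0,0,-1]]]}}

```text
time: 18.42
tool_pos: [0.4791, -0.3236, 0.0131]
tool_rot: [[-0.0, 1.0, 0.001], [0.0, 0.001, -1.0], [-1.0, -0.0, -0.0]]
wrist_force: [0.1, -0.2, 0.2]
finger_gap: 0.0002
```

Request:
{"op": "apply_moves", "data": {"increments": [[[0.05,0,0,0,0,0,-1],[0.05,0,0,0,0,0,-1],[0.05,0,0,0,0,0,-1],[0,0,0,0,0,0,-1],[0,0,0,0,0,0,-1]]]}}

```text
time: 19.05
tool_pos: [0.4792, -0.3237, 0.0089]
tool_rot: [[0.0, 1.0, 0.001], [0.0, 0.001, -1.0], [-1.0, 0.0, -0.0]]
wrist_force: [-0.1, -0.2, -0.5]
finger_gap: 0.0001
```

Request:
{"op": "apply_moves", "data": {"increments": [[[0.05,0,0,0,0,0,-1],[0.05,0,0,0,0,0,-1],[0.05,0,0,0,0,0,-1],[0,0,0,0,0,0,-1],[0,0,0,0,0,0,-1]]]}}

```text
time: 19.68
tool_pos: [0.4792, -0.3237, 0.0044]
tool_rot: [[0.0, 1.0, 0.001], [0.0, 0.001, -1.0], [-1.0, 0.0, -0.0]]
wrist_force: [-0.3, 0.1, 0.5]
finger_gap: -0.0001
```

Request:
{"op": "apply_moves", "data": {"increments": [[[0.05,0,0,0,0,0,-1],[0.05,0,0,0,0,0,-1],[0.05,0,0,0,0,0,-1],[0,0,0,0,0,0,-1],[0,0,0,0,0,0,-1]]]}}

```text
time: 20.3
tool_pos: [0.4793, -0.3237, -0.0001]
tool_rot: [[0.0, 1.0, 0.001], [0.0, 0.001, -1.0], [-1.0, 0.0, -0.0]]
wrist_force: [0.3, -0.4, -0.6]
finger_gap: 0.0001
```

Request:
{"op": "apply_moves", "data": {"increments": [[[0.05,0,0,0,0,0,-1],[0.05,0,0,0,0,0,-1],[0.05,0,0,0,0,0,-1],[0,0,0,0,0,0,-1],[0,0,0,0,0,0,-1]]]}}

```text
time: 20.92
tool_pos: [0.4792, -0.3237, -0.0046]
tool_rot: [[0.0, 1.0, 0.001], [0.0, 0.001, -1.0], [-1.0, 0.0, -0.0]]
wrist_force: [-0.3, -0.5, -0.6]
finger_gap: 0.0001
```

Request:
{"op": "apply_moves", "data": {"increments": [[[0.05,0,0,0,0,0,-1],[0.05,0,0,0,0,0,-1],[0.05,0,0,0,0,0,-1],[0,0,0,0,0,0,-1],[0,0,0,0,0,0,-1]]]}}

```text
time: 21.55
tool_pos: [0.4792, -0.3237, -0.0091]
tool_rot: [[0.0, 1.0, 0.001], [0.0, 0.001, -1.0], [-1.0, 0.0, -0.0]]
wrist_force: [0.1, 0.0, -0.2]
finger_gap: 0.0005
```

Request:
{"op": "apply_moves", "data": {"increments": [[[0.05,0,0,0,0,0,-1],[0.05,0,0,0,0,0,-1],[0.05,0,0,0,0,0,-1],[0,0,0,0,0,0,-1],[0,0,0,0,0,0,-1]]]}}

```text
time: 22.18
tool_pos: [0.4793, -0.3237, -0.0128]
tool_rot: [[0.0, 1.0, 0.001], [0.0, 0.001, -1.0], [-1.0, 0.0, -0.0]]
wrist_force: [-1.0, 0.3, 5.1]
finger_gap: 0.0003
```

Run:
```python
from h import *
s=st(); im=save('wrist','wrist7'); a=capture('scene')
p=np.array(s['tool_pos'])
print(proj('scene',[p,p+[0,0,.02],p+[0,-.014,.01]]).round(1))
cv2.imwrite('pics/c7.png',np.hstack([cv2.resize(im[100:420,140:420],(400,457)),cv2.resize(a[80:180,120:220],(400,400),interpolation=2)[0:400] if 0 else cv2.resize(a[80:180,140:227],(400,457),interpolation=2)])[:,:,::-1])
```

```text
t 22.175 p [ 0.4793 -0.3237 -0.0128] F [-1.   0.3  5.1] gap 0.0003
[[0.0, 1.0, 0.001], [0.0, 0.001, -1.0], [-1.0, 0.0, -0.0]] [-39.7  17.2  91.1   0.   71.7 -39.7]
[[215.4 135.8]
 [214.3 130.4]
 [211.6 130.2]]
```

View pics/c7.png

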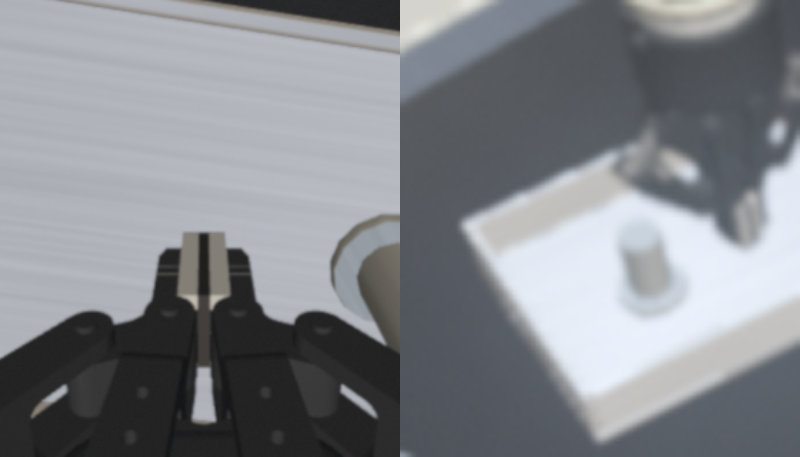

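The closed tips touched the tray floor (z 4 mm) at a reported TCP z of −12 mm. The real fingertips are therefore 16 mm behind the reported TCP, and the real grasp point 35 mm behind it. I'll use reported z = true − 35 mm from here on. Plug 1 stands in the tray. Next, plug 2.

Request:
{"op": "apply_moves", "data": {"increments": [[[-0.8,0,0,0,0,0,-1],[-1,0,0,0,0,0,-1],[-1,0,0,0,0,0,-1],[-1,0,0,0,0,0,0.2],[-1,0,-1,0,0,0,0.2]]]}}

```text
time: 22.9
tool_pos: [0.4791, -0.2948, 0.1309]
tool_rot: [[0.0, 1.0, -0.001], [-0.001, -0.001, -1.0], [-1.0, 0.0, 0.001]]
wrist_force: [0.3, -0.2, -0.0]
finger_gap: 0.0359
```

Request:
{"op": "apply_moves", "data": {"increments": [[[-1,0.1,-1,0,0,0,0.2],[-1,0.1,-1,0,0,0,0.2],[0,0.1,-1,0,0,0,0.2],[0,0.1,-1,0,0,0,0.2],[0,0.1,-1,0,0,0,0.2]]]}}

```text
time: 23.52
tool_pos: [0.4941, -0.1428, 0.1901]
tool_rot: [[0.0, 1.0, 0.001], [0.0, 0.001, -1.0], [-1.0, 0.0, -0.0]]
wrist_force: [0.2, 0.3, 0.1]
finger_gap: 0.0512
```

Request:
{"op": "apply_moves", "data": {"increments": [[[0,0.1,-1,0,0,0,0.2],[0,0.1,-1,0,0,0,0.2],[0,0,-1,0,0,0,0.2],[0,0,-1,0,0,0,0.2],[0,0,-0.8,0,0,0,0.2]]]}}

```text
time: 24.15
tool_pos: [0.4997, 0.0015, 0.19]
tool_rot: [[0.0, 1.0, 0.002], [0.0, 0.002, -1.0], [-1.0, 0.0, -0.0]]
wrist_force: [0.3, 0.1, 0.4]
finger_gap: 0.0512
```

Run:
```python
from h import *
st()
cal=get_calibration('wrist'); save('wrist','wrist8'); 
for d in trace('plug_1','wrist'):
    v,u=np.where(d['mask']); print(np.round(d['p'],2),np.round(d['uv']),u.min(),u.max(),v.min(),v.max(),np.round(atz('wrist',d['uv'],.04,cal),3))
for c in ('top','scene'):
  capture(c)
  for d in spot_in('plug_1',c): print(c,np.round(d['p'],2),np.round(d['uv']),np.round(atz(c,d['uv'],.04),3))
```

```text
t 24.15 p [0.4997 0.0015 0.19  ] F [0.3 0.1 0.4] gap 0.0512
[[0.0, 1.0, 0.002], [0.0, 0.002, -1.0], [-1.0, 0.0, -0.0]] [-6.3 -1.1 87.6  0.  93.5 -6.5]
0.64 [278. 189.] 260 297 168 211 [ 0.495 -0.     0.04 ]
0.4 [482.  53.] 394 559 13 94 [0.662 0.114 0.04 ]
top 0.81 [440. 208.] [ 0.541 -0.314  0.04 ]
scene 0.67 [297. 208.] [0.502 0.006 0.04 ]
```

Request:
{"op": "apply_moves", "data": {"increments": [[[1,-0.1,0,0,0,0,0.2],[1,0,0,0,0,0,0.2],[1,0,0,0,0,0,0.2],[1,0,0,0,0,0,0.2],[1,0,0,0,0,0,0.2]]]}}

```text
time: 25.08
tool_pos: [0.4969, -0.0008, 0.0395]
tool_rot: [[0.0, 1.0, -0.0], [-0.0, -0.0, -1.0], [-1.0, 0.0, 0.0]]
wrist_force: [-0.4, 0.0, -0.4]
finger_gap: 0.0516
```

Request:
{"op": "apply_moves", "data": {"increments": [[[0.5,0,0,0,0,0,0.2],[0.4,0,0,0,0,0,0.2],[0,0,0,0,0,0,0.2],[0,0,0,0,0,0,-1],[0,0,0,0,0,0,-1]]]}}

```text
time: 25.7
tool_pos: [0.4978, 0.0002, 0.0148]
tool_rot: [[0.002, 1.0, 0.001], [-0.0, 0.001, -1.0], [-1.0, 0.002, 0.0]]
wrist_force: [-0.3, 0.2, 3.7]
finger_gap: 0.0227
```

Request:
{"op": "apply_moves", "data": {"increments": [[[0,0,0,0,0,0,-1],[0,0,0,0,0,0,-1],[0,0,0,0,0,0,-1],[-1,0,0,0,0,0,-1],[-1,0,0,0,0,0,-1]]]}}

```text
time: 26.32
tool_pos: [0.4958, 0.0005, 0.0729]
tool_rot: [[-0.002, 1.0, 0.001], [0.0, 0.001, -1.0], [-1.0, -0.002, -0.0]]
wrist_force: [-0.5, 0.2, -1.2]
finger_gap: 0.0229
```

Request:
{"op": "apply_moves", "data": {"increments": [[[-1,0,0,0,0,0,-1],[-1,0,0,0,0,0,-1],[-1,0,1,0,0,0,-1],[-0.9,-0.1,1,0,0,0,-1],[0,-0.1,1,0,0,0,-1]]]}}

```text
time: 26.95
tool_pos: [0.4921, -0.0908, 0.1929]
tool_rot: [[0.005, 1.0, 0.002], [-0.001, 0.002, -1.0], [-1.0, 0.005, 0.001]]
wrist_force: [1.0, -0.3, -1.4]
finger_gap: 0.0229
```

Request:
{"op": "apply_moves", "data": {"increments": [[[0,-0.1,1,0,0,0,-1],[0,-0.1,1,0,0,0,-1],[0,-0.1,1,0,0,0,-1],[0,-0.1,1,0,0,0,-1],[0,-0.1,1,0,0,0,-1]]]}}

```text
time: 27.58
tool_pos: [0.4756, -0.2404, 0.1894]
tool_rot: [[-0.001, 1.0, 0.001], [0.001, 0.001, -1.0], [-1.0, -0.001, -0.001]]
wrist_force: [0.4, 0.1, -2.3]
finger_gap: 0.0227
```

Request:
{"op": "apply_moves", "data": {"increments": [[[0,-0.1,1,0,0,0,-1],[0,-0.1,1,0,0,0,-1],[0.5,0,0.8,0,0,0,-1],[1,0,0,0,0,0,-1],[1,0,0,0,0,0,-1]]]}}

```text
time: 28.2
tool_pos: [0.4698, -0.3237, 0.1128]
tool_rot: [[-0.001, 1.0, 0.001], [0.002, 0.001, -1.0], [-1.0, -0.001, -0.002]]
wrist_force: [0.2, 1.1, -2.2]
finger_gap: 0.0229
```

Request:
{"op": "apply_moves", "data": {"increments": [[[1,0,0,0,0,0,-1],[1,0,0,0,0,0,-1],[1,0,0,0,0,0,-1],[0.5,0,0,0,0,0,-1],[0.2,0,0,0,0,0,-1]]]}}

```text
time: 28.82
tool_pos: [0.4695, -0.323, 0.0028]
tool_rot: [[-0.002, 1.0, 0.001], [0.002, 0.001, -1.0], [-1.0, -0.002, -0.002]]
wrist_force: [-5.7, 5.5, 16.5]
finger_gap: 0.0229
```

Request:
{"op": "apply_moves", "data": {"increments": [[[0.1,0,0,0,0,0,-1],[0,0,0,0,0,0,-1],[0,0,0,0,0,0,-1],[0,0,0,0,0,0,-1],[0,0,0,0,0,0,-1]]]}}

```text
time: 29.45
tool_pos: [0.4712, -0.3245, 0.0028]
tool_rot: [[0.002, 1.0, 0.001], [-0.002, 0.001, -1.0], [-1.0, 0.002, 0.002]]
wrist_force: [0.0, 0.8, 6.3]
finger_gap: 0.0231
```

Request:
{"op": "apply_moves", "data": {"increments": [[[0,0,0,0,0,0,0.2],[0,0,0,0,0,0,0.2],[-0.5,0,0,0,0,0,0.2],[-1,0,0,0,0,0,0.2],[-1,0,0,0,0,0,0.2]]]}}

```text
time: 30.08
tool_pos: [0.4702, -0.3238, 0.0778]
tool_rot: [[0.0, 1.0, 0.001], [-0.0, 0.001, -1.0], [-1.0, 0.0, 0.0]]
wrist_force: [0.1, -0.6, -0.5]
finger_gap: 0.0515
```

Request:
{"op": "apply_moves", "data": {"increments": [[[-1,0,0,0,0,0,0.2],[-1,0,-1,0,0,0,0.2],[-1,0,-1,0,0,0,0.2],[-1,0,-1,0,0,0,0.2],[-1,0,-1,0,0,0,0.2]]]}}

```text
time: 30.7
tool_pos: [0.4699, -0.2028, 0.2285]
tool_rot: [[0.001, 1.0, 0.001], [-0.001, 0.001, -1.0], [-1.0, 0.001, 0.001]]
wrist_force: [0.2, -0.1, 0.3]
finger_gap: 0.0512
```

Run:
```python
from h import *
st()
for c in ('top','scene'):
  capture(c)
  for d in spot_in('plug_1',c): print(c,np.round(d['p'],2),np.round(d['uv']),np.round(atz(c,d['uv'],.03),3))
```

```text
t 30.7 p [ 0.4699 -0.2028  0.2285] F [ 0.2 -0.1  0.3] gap 0.0512
[[0.001, 1.0, 0.001], [-0.001, 0.001, -1.0], [-1.0, 0.001, 0.001]] [-29.7  -0.1  82.2   0.   97.8 -29.8]
top 0.41 [442. 206.] [ 0.545 -0.323  0.03 ]
scene 0.59 [215. 127.] [ 0.482 -0.314  0.03 ]
scene 0.49 [195. 138.] [ 0.541 -0.317  0.03 ]
```

Request:
{"op": "apply_moves", "data": {"increments": [[[-0.5,0,-1,0,0,0,0.2],[0,0,-1,0,0,0,0.2],[0,0,-1,0,0,0,0.2],[0,0,-1,0,0,0,0.2],[0,0,-1,0,0,0,0.2]]]}}

```text
time: 31.52
tool_pos: [0.4693, -0.0538, 0.2395]
tool_rot: [[-0.003, 1.0, -0.0], [0.0, -0.0, -1.0], [-1.0, -0.003, -0.0]]
wrist_force: [0.6, 0.0, 0.4]
finger_gap: 0.0513
```

Request:
{"op": "apply_moves", "data": {"increments": [[[0,0,-1,0,0,0,0.2],[0,0,-1,0,0,0,0.2],[0,0,-1,0,0,0,0.2],[0,0,-1,0,0,0,0.2],[0,0,-1,0,0,0,0.2]]]}}

```text
time: 32.15
tool_pos: [0.4694, 0.0961, 0.2395]
tool_rot: [[-0.003, 1.0, -0.0], [-0.001, -0.0, -1.0], [-1.0, -0.003, 0.001]]
wrist_force: [-0.2, 0.4, 0.6]
finger_gap: 0.051
```

Request:
{"op": "apply_moves", "data": {"increments": [[[0,0,-1,0,0,0,0.2],[0,0,-1,0,0,0,0.2],[0,0,-1,0,0,0,0.2],[0,0,-1,0,0,0,0.2],[0,0,-1,0,0,0,0.2]]]}}

```text
time: 32.78
tool_pos: [0.4695, 0.246, 0.2393]
tool_rot: [[-0.003, 1.0, -0.0], [-0.002, -0.0, -1.0], [-1.0, -0.003, 0.002]]
wrist_force: [-0.2, 0.4, -0.5]
finger_gap: 0.0511
```

Request:
{"op": "apply_moves", "data": {"increments": [[[0,0,0,-1,0,0,0.2],[0,0,0,-1,0,0,0.2],[0,0,0,-1,0,0,0.2],[0,0,0,-1,0,0,0.2],[0,0,0,-1,0,0,0.2]]]}}

```text
time: 33.4
tool_pos: [0.4696, 0.2451, 0.2393]
tool_rot: [[-0.003, 0.92, 0.392], [-0.002, 0.392, -0.92], [-1.0, -0.004, 0.0]]
wrist_force: [0.1, -0.0, 0.0]
finger_gap: 0.051
```

Request:
{"op": "apply_moves", "data": {"increments": [[[0,0,0,-1,0,0,0.2],[0,0,0,-1,0,0,0.2],[0,0,0,-1,0,0,0.2],[0,0,0,-1,0,0,0.2],[0,0,0,-1,0,0,0.2]]]}}

```text
time: 34.02
tool_pos: [0.4696, 0.2451, 0.2393]
tool_rot: [[-0.003, 0.695, 0.719], [-0.002, 0.719, -0.695], [-1.0, -0.003, -0.001]]
wrist_force: [-0.3, 0.4, -0.6]
finger_gap: 0.0514
```

Request:
{"op": "apply_moves", "data": {"increments": [[[0,0,0,-1,0,0,0.2],[0,0,0,-1,0,0,0.2],[0,0,0,-1,0,0,0.2],[0,0,0,-1,0,0,0.2],[0,0,0,-1,0,0,0.2]]]}}

```text
time: 34.65
tool_pos: [0.4696, 0.245, 0.2393]
tool_rot: [[-0.003, 0.36, 0.933], [-0.002, 0.933, -0.36], [-1.0, -0.003, -0.002]]
wrist_force: [-0.6, 0.7, 0.7]
finger_gap: 0.0512
```

Request:
{"op": "apply_moves", "data": {"increments": [[[0,0,0,-1,0,0,0.2],[0,0,0,-1,0,0,0.2],[0,0,0,-1,0,0,0.2],[0,0,0,-1,0,0,0.2],[0,0,0,-0.62,0,0,0.2]]]}}

```text
time: 35.28
tool_pos: [0.4696, 0.2451, 0.2393]
tool_rot: [[-0.003, -0.0, 1.0], [-0.002, 1.0, 0.0], [-1.0, -0.002, -0.003]]
wrist_force: [-0.2, 0.3, 0.1]
finger_gap: 0.0511
```

Run:
```python
from h import *
st()
cal=get_calibration('wrist'); save('wrist','wrist9'); 
for q,z in [('probe',.147),('key',.163),('probe_stand',.09),('key_stand',.1),('pin_a',.086)]:
    for d in spot_in(q,'wrist'): print(q,np.round(d['p'],2),np.round(d['uv']),np.round(atz('wrist',d['uv'],z,cal),3))
```

```text
t 35.275 p [0.4696 0.2451 0.2393] F [-0.2  0.3  0.1] gap 0.0511
[[-0.003, -0.0, 1.0], [-0.002, 1.0, 0.0], [-1.0, -0.002, -0.003]] [ 21.4   2.4  78.5  -0.   99.3 -68.6]
probe 0.77 [357. 263.] [0.517 0.306 0.147]
key 0.75 [402. 163.] [0.432 0.327 0.163]
probe_stand 0.8 [338. 232.] [0.513 0.298 0.09 ]
probe_stand 0.48 [357. 134.] [0.421 0.31  0.09 ]
key_stand 0.64 [359. 132.] [0.418 0.31  0.1  ]
pin_a 0.68 [142. 209.] [0.491 0.111 0.086]
pin_a 0.63 [157. 324.] [0.622 0.111 0.086]
```

View pics/wrist9.png

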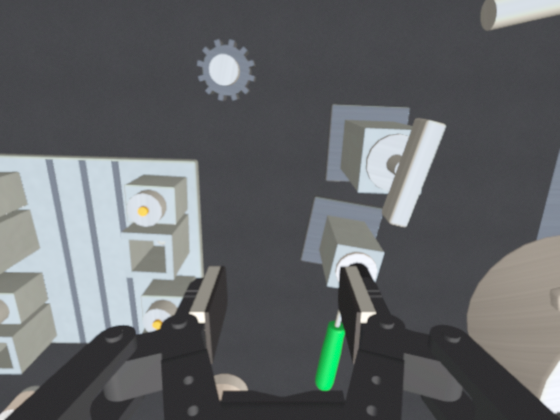

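Run:
```python
from h import *
for n,uvs,z in [('kfoot',[(333,104),(408,108),(328,182)],.006),('pfoot',[(316,198),(382,210),(303,262)],.006),('krim',[(365,122),(371,190),(415,124)],.11),('prim',[(328,247),(334,287),(375,243),(381,250)],.095),('bar',[(426,120),(443,124),(386,220),(404,225)],.163)]:
    print(n,[atz('wrist',u,z)[:2].round(4).tolist() for u in uvs])
im=capture('top')
for q,z in [('probe',.13),('key',.163),('probe_stand',.06),('key_stand',.06)]:
    for d in trace(q,'top')[:1]:
        v,u=np.where(d['mask']); print(q,d['p'],d['uv'],cv2.minAreaRect(np.c_[u,v].astype(np.float32)),atz('top',d['uv'],z).round(4))
w=cv2.imread('pics/wrist9.png')[90:310,290:460]
t=im[185:290,80:165][:,:,::-1]
cv2.imwrite('pics/c9.png',np.hstack([cv2.resize(w,(425,550),interpolation=2),cv2.resize(t,(370,550)[:2],interpolation=2)]))
```

```text
kfoot [[0.3984, 0.301], [0.4029, 0.383], [0.4858, 0.2993]]
pfoot [[0.5053, 0.2858], [0.5205, 0.3657], [0.5902, 0.2719]]
krim [[0.4093, 0.3133], [0.4667, 0.3229], [0.411, 0.3541]]
prim [[0.528, 0.29], [0.5722, 0.2979], [0.5238, 0.335], [0.5312, 0.3415]]
bar [[0.404, 0.3413], [0.4066, 0.3529], [0.4748, 0.3217], [0.4787, 0.3353]]
probe 0.92 [121.5, 212.0] ((121.5, 209.0), (18.0, 23.0), 90.0) [0.545  0.3094 0.13  ]
probe_stand 0.76 [140.6, 211.0] ((136.09458923339844, 210.9324493408203), (46.19611358642578, 39.948951721191406), 9.462322235107422) [0.5503 0.2943 0.06  ]
key_stand 0.7 [138.4, 275.7] ((134.0, 272.5), (21.0, 28.0), 90.0) [0.4202 0.3    0.06  ]
```

View pics/c9.png

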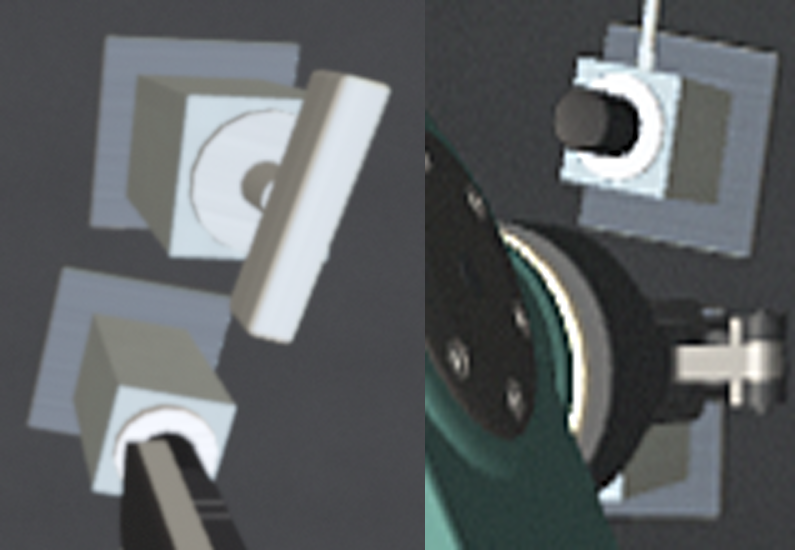

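Run:
```python
from h import *
print(atz('top',(116.1,208.3),.147),atz('top',(125.2,209.4),.101))
print(atz('top',(125.2,209.4),.101))
# collar of key in wrist: crop (247,180)
import cv2
print(atz('wrist9'and 'wrist',(290+250*.4,90+180*.4),.116))
```

```text
[0.55100518 0.31362172 0.147     ] [0.55162071 0.31196033 0.101     ]
[0.55162071 0.31196033 0.101     ]
[0.44121217 0.33579046 0.116     ]
```

Request:
{"op": "apply_moves", "data": {"increments": [[[0,0.8,1,0,0,0,0.2],[0,0.8,1,0,0,0,0.2],[0,0.75,0.8,0,0,0,0.2],[1,0,0,0,0,0,0.2],[0.5,0,0,0,0,0,0.2]]]}}

```text
time: 36.45
tool_pos: [0.5528, 0.3167, 0.194]
tool_rot: [[-0.003, -0.0, 1.0], [-0.001, 1.0, 0.0], [-1.0, -0.001, -0.003]]
wrist_force: [0.1, -0.6, 0.3]
finger_gap: 0.0511
```

Run:
```python
from h import *
st()
cal=get_calibration('wrist'); save('wrist','wrist10'); 
for q,z in [('probe',.135),('probe_stand',.06),('key',.163)]:
    for d in trace(q,'wrist'):
        v,u=np.where(d['mask']); print(q,np.round(d['p'],2),np.round(d['uv']),u.min(),u.max(),v.min(),v.max(),np.round(atz('wrist',d['uv'],z,cal),3))
print(proj('wrist',[[.553,.316,.147],[.553,.316,.101],[.553,.316,.0]],cal).round())
```

```text
t 36.45 p [0.5528 0.3167 0.194 ] F [ 0.1 -0.6  0.3] gap 0.0511
[[-0.003, -0.0, 1.0], [-0.001, 1.0, 0.0], [-1.0, -0.001, -0.003]] [ 24.7  16.6  67.3   0.   96.3 -65.3]
probe 0.87 [283. 204.] 257 307 178 242 [0.54  0.317 0.135]
probe_stand 0.92 [282. 165.] 237 331 127 232 [0.529 0.317 0.06 ]
key 0.59 [316.  47.] 281 354 0 111 [0.448 0.333 0.163]
[[281. 229.]
 [281. 207.]
 [282. 177.]]
```

View pics/wrist10.png

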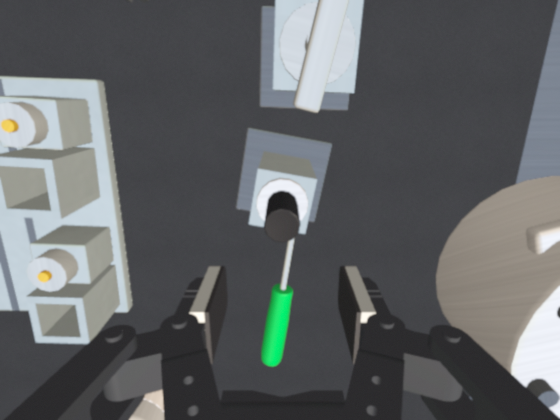

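Request:
{"op": "apply_moves", "data": {"increments": [[[0.5,0,-0.12,0,0,0,0.2],[1,0,0,0,0,0,0.2],[1,0,0,0,0,0,0.2],[0.9,0,0,0,0,0,0.2],[0.12,0,0,0,0,0,0.2]]], "grip_force": 100}}

```text
time: 37.28
tool_pos: [0.548, 0.316, 0.0882]
tool_rot: [[-0.004, -0.0, 1.0], [-0.002, 1.0, 0.0], [-1.0, -0.002, -0.004]]
wrist_force: [-0.1, 0.5, -0.3]
finger_gap: 0.0509
```

Request:
{"op": "apply_moves", "data": {"increments": [[[0,0,0,0,0,0,0.2],[0,0,0,0,0,0,-1],[0,0,0,0,0,0,-1],[0,0,0,0,0,0,-1],[0,0,0,0,0,0,-1]]]}}

```text
time: 37.9
tool_pos: [0.5509, 0.3172, 0.0931]
tool_rot: [[0.003, -0.0, 1.0], [0.002, 1.0, 0.0], [-1.0, 0.002, 0.003]]
wrist_force: [-0.2, -0.3, 5.3]
finger_gap: 0.022
```

Request:
{"op": "apply_moves", "data": {"increments": [[[0,0,0,0,0,0,-1],[-0.3,0,0,0,0,0,-1],[-0.7,0,0,0,0,0,-1],[-0.5,0,0,0,0,0,-1],[0,0,0,0,0,0,-1]]]}}

```text
time: 38.52
tool_pos: [0.5507, 0.3172, 0.1377]
tool_rot: [[0.003, -0.0, 1.0], [0.002, 1.0, 0.0], [-1.0, 0.002, 0.003]]
wrist_force: [0.0, 0.5, -1.1]
finger_gap: 0.0224
```

Run:
```python
from h import *
cal=get_calibration('wrist'); save('wrist','wrist11')
def blobs(fn,cam,cal,z=.087):
    im=cv2.imread(fn); h=cv2.cvtColor(im,cv2.COLOR_BGR2HSV)
    m=cv2.inRange(h,(12,110,140),(28,255,255)); n,_,s,c=cv2.connectedComponentsWithStats(m)
    for i in range(1,n):
        if s[i,4]>=4: print(cam,s[i,4],c[i].round(1),atz(cam,c[i],z,cal).round(4))
blobs('pics/top0.png','top',None); blobs('pics/wrist11.png','wrist',cal)
# wrist1 was taken at reported p=(.5131,.0156,.3344), tool R known: rebuild cal by rigid offset
s=get_state(); R=np.array(s['tool_rot']);p=np.array(s['tool_pos'])
C=np.array(cal['R']);o=-C.T@np.array(cal['t'])
Rl=R.T@C.T; ol=R.T@(o-p)
np.savez('cam.npz',Rl=Rl,ol=ol)
def mk(p,R):
    R=np.array(R);Cw=(R@Rl).T; oo=np.array(p)+R@ol
    return dict(cal,R=Cw,t=-Cw@oo)
R1=[[0,1,0.001],[0.0,0.001,-1],[-1,0,0]]
blobs('pics/wrist1.png','wrist',mk([.5131,.0156,.3344],R1))
blobs('pics/wrist2.png','wrist',mk([.6017,-.0026,.1734],R1))
blobs('pics/wrist9.png','wrist',mk([.4696,.2451,.2393],[[-.003,0,1],[-.002,1,0],[-1,-.002,-.003]]))
```

```text
top 12 [229.2 171.4] [0.6224 0.1103 0.087 ]
top 13 [324.4 171.8] [ 0.6167 -0.0773  0.087 ]
top 11 [230.9 235.6] [0.4957 0.1096 0.087 ]
top 14 [324.5 235.3] [ 0.4918 -0.0738  0.087 ]
wrist 42 [265.2  80.5] [0.4947 0.1097 0.087 ]
wrist 51 [380.1  80.1] [0.6215 0.11   0.087 ]
wrist 29 [264.5 234.1] [ 0.491  -0.0742  0.087 ]
wrist 32 [362.3 236.5] [ 0.6164 -0.0773  0.087 ]
wrist 190 [116.4  41.5] [0.4953 0.1101 0.087 ]
wrist 172 [311.8  41.2] [0.6211 0.1108 0.087 ]
wrist 99 [146.9 289.7] [ 0.4915 -0.0736  0.087 ]
wrist 66 [142.7 210.7] [0.4944 0.1118 0.087 ]
wrist 64 [157.1 324.1] [0.6233 0.1108 0.087 ]
```

Request:
{"op": "apply_moves", "data": {"increments": [[[-1,0,0,0,0,0,-1],[-1,0,0,0,0,0,-1],[-1,0,0,0,0,0,-1],[-0.5,-1,0.3,0,0,0,-1],[0,-1,0.4,0,0,0,-1]]]}}

```text
time: 39.2
tool_pos: [0.5712, 0.2567, 0.2419]
tool_rot: [[0.002, -0.002, 1.0], [0.001, 1.0, 0.002], [-1.0, 0.001, 0.002]]
wrist_force: [-0.0, -0.5, -2.5]
finger_gap: 0.0216
```

Request:
{"op": "apply_moves", "data": {"increments": [[[0,-1,0.4,0,0,0,-1],[0,-1,0.4,0,0,0,-1],[0,-1,0.4,0,0,0,-1],[0,-1,0.4,0,0,0,-1],[0,-0.9,0.15,0,0,0,-1]]]}}

```text
time: 39.83
tool_pos: [0.6233, 0.1085, 0.2389]
tool_rot: [[-0.003, 0.0, 1.0], [-0.0, 1.0, -0.0], [-1.0, -0.0, -0.003]]
wrist_force: [0.6, -0.1, -1.3]
finger_gap: 0.0221
```

Request:
{"op": "apply_moves", "data": {"increments": [[[0,0,0,0,0,0,-1],[1,0,0,0,0,0,-1],[0.8,0,0,0,0,0,-1],[0.2,0,0,0,0,0,-1],[0,0,0,0,0,0,-1]]]}}

```text
time: 40.45
tool_pos: [0.623, 0.1104, 0.1804]
tool_rot: [[-0.001, -0.001, 1.0], [0.0, 1.0, 0.001], [-1.0, 0.0, -0.001]]
wrist_force: [-0.2, -0.3, -1.3]
finger_gap: 0.022
```

Run:
```python
from h import *
st(); im=save('wrist','wrist12'); a=capture('scene')
for d in spot_in('probe','scene'): print(d['p'],np.round(d['uv']))
print(proj('scene',[[.622,.1105,.087],[.622,.1105,.1]]))
cv2.imwrite('pics/c12.png',np.hstack([cv2.resize(im[60:380,100:460],(440,391)),cv2.resize(a[200:310,230:330],(355,391),interpolation=2)])[:,:,::-1])
```

```text
t 40.45 p [0.623  0.1104 0.1804] F [-0.2 -0.3 -1.3] gap 0.022
[[-0.001, -0.001, 1.0], [0.0, 1.0, 0.001], [-1.0, 0.0, -0.001]] [  4.9  16.1  69.5   0.   94.5 -85.1]
0.91 [285. 245.]
[[289.69200676 266.56284456]
 [289.75608564 263.49665461]]
```

View pics/c12.png

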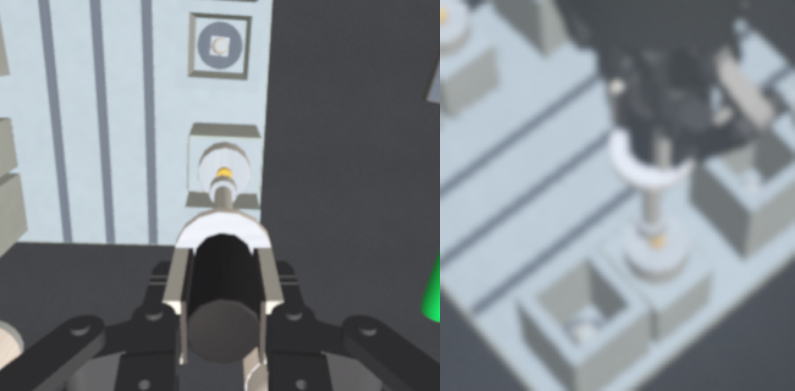

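The probe is held upright, tip at crop (223,188) just over the pin at (225,173). Pressing down slowly now.

Request:
{"op": "apply_moves", "data": {"increments": [[[0.2,0,0,0,0,0,-1],[0.1,0,0,0,0,0,-1],[0.1,0,0,0,0,0,-1],[0,0,0,0,0,0,-1],[0,0,0,0,0,0,-1]]]}}

```text
time: 41.22
tool_pos: [0.6234, 0.1098, 0.1688]
tool_rot: [[0.0, -0.0, 1.0], [0.0, 1.0, 0.0], [-1.0, 0.0, 0.0]]
wrist_force: [0.7, -0.1, -0.7]
finger_gap: 0.0219
```

Request:
{"op": "apply_moves", "data": {"increments": [[[0.05,0,0,0,0,0,-1],[0.05,0,0,0,0,0,-1],[0.05,0,0,0,0,0,-1],[0,0,0,0,0,0,-1],[0,0,0,0,0,0,-1]]]}}

```text
time: 41.85
tool_pos: [0.6236, 0.1098, 0.1647]
tool_rot: [[0.001, -0.0, 1.0], [0.0, 1.0, 0.0], [-1.0, 0.0, 0.001]]
wrist_force: [-0.3, -0.2, 2.3]
finger_gap: 0.0221
```

Request:
{"op": "apply_moves", "data": {"increments": [[[0.05,0,0,0,0,0,-1],[0.05,0,0,0,0,0,-1],[0.05,0,0,0,0,0,-1],[0,0,0,0,0,0,-1],[0,0,0,0,0,0,-1]]]}}

```text
time: 42.48
tool_pos: [0.624, 0.1098, 0.1628]
tool_rot: [[0.003, -0.0, 1.0], [0.0, 1.0, 0.0], [-1.0, 0.0, 0.003]]
wrist_force: [-2.3, -1.3, 10.5]
finger_gap: 0.0218
```

Request:
{"op": "apply_moves", "data": {"increments": [[[0.05,0,0,0,0,0,-1],[0,0,0,0,0,0,-1],[0,0,0,0,0,0,-1],[0,0,0,0,0,0,-1],[0,0,0,0,0,0,-1]]]}}

```text
time: 43.1
tool_pos: [0.6242, 0.1098, 0.1628]
tool_rot: [[0.005, -0.0, 1.0], [0.0, 1.0, 0.0], [-1.0, 0.0, 0.005]]
wrist_force: [-2.3, -0.3, 13.4]
finger_gap: 0.022
```

Request:
{"op": "apply_moves", "data": {"increments": [[[-0.5,0,0,0,0,0,-1],[-1,0,0,0,0,0,-1],[0,0,-1,0,0,0,-1],[0,0,-1,0,0,0,-1],[0,0,-1,0,0,0,-1]]]}}

```text
time: 43.72
tool_pos: [0.532, 0.1097, 0.202]
tool_rot: [[-0.002, -0.0, 1.0], [-0.0, 1.0, 0.0], [-1.0, -0.0, -0.002]]
wrist_force: [0.3, -0.3, -1.9]
finger_gap: 0.0221
```

Request:
{"op": "apply_moves", "data": {"increments": [[[0,0,-1,0,0,0,-1],[0,0,-0.2,0,0,0,-1],[0.8,0,0,0,0,0,-1],[0.3,0,0,0,0,0,-1],[0.1,0,0,0,0,0,-1]]]}}

```text
time: 44.35
tool_pos: [0.4973, 0.1097, 0.1662]
tool_rot: [[-0.002, -0.0, 1.0], [-0.0, 1.0, 0.0], [-1.0, -0.0, -0.002]]
wrist_force: [-0.1, 0.2, -1.4]
finger_gap: 0.0221
```

Request:
{"op": "apply_moves", "data": {"increments": [[[0.05,0,0,0,0,0,-1],[0.05,0,0,0,0,0,-1],[0.05,0,0,0,0,0,-1],[0,0,0,0,0,0,-1],[0,0,0,0,0,0,-1]]]}}

```text
time: 44.98
tool_pos: [0.4978, 0.1098, 0.1637]
tool_rot: [[0.002, -0.0, 1.0], [0.0, 1.0, 0.0], [-1.0, 0.0, 0.002]]
wrist_force: [-0.6, 0.3, 3.0]
finger_gap: 0.0219
```

Request:
{"op": "apply_moves", "data": {"increments": [[[0.05,0,0,0,0,0,-1],[0.05,0,0,0,0,0,-1],[0.05,0,0,0,0,0,-1],[0,0,0,0,0,0,-1],[0,0,0,0,0,0,-1]]]}}

```text
time: 45.6
tool_pos: [0.498, 0.1098, 0.1598]
tool_rot: [[0.002, -0.0, 1.0], [0.0, 1.0, 0.0], [-1.0, 0.0, 0.002]]
wrist_force: [-0.3, -0.8, 7.0]
finger_gap: 0.0222
```

Run:
```python
from h import *
st()
```

```text
t 45.6 p [0.498  0.1098 0.1598] F [-0.3 -0.8  7. ] gap 0.0222
[[0.002, -0.0, 1.0], [0.0, 1.0, 0.0], [-1.0, 0.0, 0.002]] [  6.1   0.8  89.2   0.   89.9 -83.9]
```

Request:
{"op": "apply_moves", "data": {"increments": [[[0.06,0,0,0,0,0,-1],[0.04,0,0,0,0,0,-1],[0,0,0,0,0,0,-1],[0,0,0,0,0,0,-1],[0,0,0,0,0,0,-1]]]}}

```text
time: 46.22
tool_pos: [0.4985, 0.1098, 0.1597]
tool_rot: [[0.005, -0.0, 1.0], [0.0, 1.0, 0.0], [-1.0, 0.0, 0.005]]
wrist_force: [-2.6, -0.1, 16.6]
finger_gap: 0.0221
```

Request:
{"op": "apply_moves", "data": {"increments": [[[-0.6,0,0,0,0,0,-1],[-1,0,0,0,0,0,-1],[0,-1,-0.1,0,0,0,-1],[0,-1,0,0,0,0,-1],[0,-1,0,0,0,0,-1]]]}}

```text
time: 46.85
tool_pos: [0.4937, 0.0191, 0.2023]
tool_rot: [[-0.002, -0.001, 1.0], [0.0, 1.0, 0.001], [-1.0, 0.0, -0.002]]
wrist_force: [-0.9, -0.5, -1.6]
finger_gap: 0.022
```

Request:
{"op": "apply_moves", "data": {"increments": [[[0,-1,0,0,0,0,-1],[0,-1,0,0,0,0,-1],[0,-1,0,0,0,0,-1],[0,-0.1,0,0,0,0,-1],[0.8,0,0,0,0,0,-1]]]}}

```text
time: 47.48
tool_pos: [0.4955, -0.0733, 0.1806]
tool_rot: [[0.004, 0.0, 1.0], [0.0, 1.0, -0.0], [-1.0, 0.0, 0.004]]
wrist_force: [-0.7, 0.4, -1.2]
finger_gap: 0.0218
```

Request:
{"op": "apply_moves", "data": {"increments": [[[0.3,0,0,0,0,0,-1],[0.1,0,0,0,0,0,-1],[0.05,0,0,0,0,0,-1],[0.05,0,0,0,0,0,-1],[0.05,0,0,0,0,0,-1]]]}}

```text
time: 48.1
tool_pos: [0.495, -0.0732, 0.1641]
tool_rot: [[0.002, -0.0, 1.0], [-0.0, 1.0, 0.0], [-1.0, -0.0, 0.002]]
wrist_force: [0.0, 0.8, 2.7]
finger_gap: 0.0219
```

Request:
{"op": "apply_moves", "data": {"increments": [[[0.05,0,0,0,0,0,-1],[0.05,0,0,0,0,0,-1],[0.05,0,0,0,0,0,-1],[0,0,0,0,0,0,-1],[0,0,0,0,0,0,-1]]]}}

```text
time: 48.72
tool_pos: [0.495, -0.0732, 0.1598]
tool_rot: [[0.002, -0.0, 1.0], [-0.0, 1.0, 0.0], [-1.0, -0.0, 0.002]]
wrist_force: [-0.6, 1.0, 6.1]
finger_gap: 0.0222
```

Request:
{"op": "apply_moves", "data": {"increments": [[[0.06,0,0,0,0,0,-1],[0.04,0,0,0,0,0,-1],[0,0,0,0,0,0,-1],[0,0,0,0,0,0,-1],[0,0,0,0,0,0,-1]]]}}

```text
time: 49.35
tool_pos: [0.4956, -0.0733, 0.1597]
tool_rot: [[0.005, -0.0, 1.0], [-0.001, 1.0, 0.0], [-1.0, -0.001, 0.005]]
wrist_force: [-3.8, 2.4, 15.7]
finger_gap: 0.0218
```

P1 reads 3 mm above P3 and P4. Now P2.

Request:
{"op": "apply_moves", "data": {"increments": [[[-0.6,0,0,0,0,0,-1],[-1,0,0,0,0,0,-1],[0,0,1,0,0,0,-1],[0,0,1,0,0,0,-1],[0,0,1,0,0,0,-1]]]}}

```text
time: 49.98
tool_pos: [0.585, -0.0734, 0.2026]
tool_rot: [[-0.001, 0.0, 1.0], [-0.0, 1.0, -0.0], [-1.0, -0.0, -0.001]]
wrist_force: [0.1, -0.3, -1.1]
finger_gap: 0.0218
```

Request:
{"op": "apply_moves", "data": {"increments": [[[0,0,1,0,0,0,-1],[0,-0.1,0.2,0,0,0,-1],[0,0,0,0,0,0,-1],[0.8,0,0,0,0,0,-1],[0.3,0,0,0,0,0,-1]]]}}

```text
time: 50.6
tool_pos: [0.6187, -0.0761, 0.1689]
tool_rot: [[-0.003, 0.0, 1.0], [0.001, 1.0, -0.0], [-1.0, 0.001, -0.003]]
wrist_force: [-0.6, -0.7, -1.4]
finger_gap: 0.0219
```

Request:
{"op": "apply_moves", "data": {"increments": [[[0.1,0,0,0,0,0,-1],[0.05,0,0,0,0,0,-1],[0.05,0,0,0,0,0,-1],[0.05,0,0,0,0,0,-1],[0,0,0,0,0,0,-1]]]}}

```text
time: 51.22
tool_pos: [0.6209, -0.0763, 0.1641]
tool_rot: [[0.002, -0.0, 1.0], [-0.0, 1.0, 0.0], [-1.0, -0.0, 0.002]]
wrist_force: [-0.2, 0.1, 2.0]
finger_gap: 0.0216
```

Request:
{"op": "apply_moves", "data": {"increments": [[[0.05,0,0,0,0,0,-1],[0.05,0,0,0,0,0,-1],[0.05,0,0,0,0,0,-1],[0,0,0,0,0,0,-1],[0,0,0,0,0,0,-1]]]}}

```text
time: 51.85
tool_pos: [0.6209, -0.0763, 0.1599]
tool_rot: [[0.002, -0.0, 1.0], [-0.0, 1.0, 0.0], [-1.0, -0.0, 0.002]]
wrist_force: [-1.2, 0.5, 6.6]
finger_gap: 0.0216
```

Request:
{"op": "apply_moves", "data": {"increments": [[[0.06,0,0,0,0,0,-1],[0.04,0,0,0,0,0,-1],[0,0,0,0,0,0,-1],[0,0,0,0,0,0,-1],[0,0,0,0,0,0,-1]]]}}

```text
time: 52.48
tool_pos: [0.6214, -0.0763, 0.1599]
tool_rot: [[0.005, -0.0, 1.0], [-0.001, 1.0, 0.0], [-1.0, -0.001, 0.005]]
wrist_force: [-3.9, 0.4, 13.9]
finger_gap: 0.0221
```

P1 (0.622, 0.110) is the high post: 162.8 mm against 159.7, 159.7 and 159.9 mm. Returning the probe to its stand.

Request:
{"op": "apply_moves", "data": {"increments": [[[-0.6,0,0,0,0,0,-1],[-1,0,0,0,0,0,-1],[-1,0,0,0,0,0,-1],[-1,0,0,0,0,0,-1],[-0.2,1,-0.2,0,0,0,-1]]]}}

```text
time: 53.1
tool_pos: [0.6154, -0.0478, 0.2712]
tool_rot: [[0.003, 0.003, 1.0], [-0.001, 1.0, -0.003], [-1.0, -0.001, 0.003]]
wrist_force: [-0.5, 0.7, -0.5]
finger_gap: 0.0218
```

Request:
{"op": "apply_moves", "data": {"increments": [[[0,1,-0.2,0,0,0,-1],[0,1,-0.2,0,0,0,-1],[0,1,-0.2,0,0,0,-1],[0,1,-0.2,0,0,0,-1],[0,1,-0.2,0,0,0,-1]]]}}

```text
time: 53.72
tool_pos: [0.5839, 0.1047, 0.2682]
tool_rot: [[-0.002, -0.0, 1.0], [-0.0, 1.0, 0.0], [-1.0, -0.0, -0.002]]
wrist_force: [-0.0, 0.3, -1.3]
finger_gap: 0.0218
```

Request:
{"op": "apply_moves", "data": {"increments": [[[0,1,-0.2,0,0,0,-1],[0,1,-0.2,0,0,0,-1],[0,1,-0.2,0,0,0,-1],[0,1,-0.2,0,0,0,-1],[0,1,-0.2,0,0,0,-1]]]}}

```text
time: 54.35
tool_pos: [0.5539, 0.2547, 0.2682]
tool_rot: [[-0.002, -0.0, 1.0], [-0.001, 1.0, 0.0], [-1.0, -0.001, -0.002]]
wrist_force: [-0.4, -0.1, -0.6]
finger_gap: 0.0219
```

Request:
{"op": "apply_moves", "data": {"increments": [[[0,1,-0.1,0,0,0,-1],[0,1,0,0,0,0,-1],[0,0.1,0,0,0,0,-1],[0,0,0,0,0,0,-1],[0,0,0,0,0,0,-1]]]}}

```text
time: 54.98
tool_pos: [0.5515, 0.3158, 0.2692]
tool_rot: [[-0.0, 0.001, 1.0], [-0.001, 1.0, -0.001], [-1.0, -0.001, -0.0]]
wrist_force: [-0.3, -0.4, -1.1]
finger_gap: 0.0216
```

Request:
{"op": "apply_moves", "data": {"increments": [[[1,0.03,0,0,0,0,-1],[1,0,0,0,0,0,-1],[1,0,0,0,0,0,-1],[1,0,0,0,0,0,-1],[1,0,0,0,0,0,-1]]]}}

```text
time: 55.6
tool_pos: [0.5516, 0.3165, 0.1187]
tool_rot: [[0.001, 0.001, 1.0], [0.0, 1.0, -0.001], [-1.0, 0.0, 0.001]]
wrist_force: [-0.4, 0.8, -1.5]
finger_gap: 0.0218
```

Request:
{"op": "apply_moves", "data": {"increments": [[[0.6,0,0,0,0,0,-1],[0.2,0,0,0,0,0,-1],[0.06,0,0,0,0,0,-1],[0,0,0,0,0,0,-1],[0,0,0,0,0,0,-1]]]}}

```text
time: 56.22
tool_pos: [0.552, 0.318, 0.0949]
tool_rot: [[0.002, -0.0, 1.0], [0.001, 1.0, 0.0], [-1.0, 0.001, 0.002]]
wrist_force: [-0.5, 0.5, -1.7]
finger_gap: 0.022
```

Request:
{"op": "apply_moves", "data": {"increments": [[[0.07,0,0,0,0,0,-1],[0,0,0,0,0,0,-1],[0,0,0,0,0,0,0.2],[0,0,0,0,0,0,0.2],[-0.2,0,0,0,0,0,0.2]]]}}

```text
time: 56.85
tool_pos: [0.5508, 0.3174, 0.0965]
tool_rot: [[-0.002, -0.0, 1.0], [-0.001, 1.0, 0.0], [-1.0, -0.001, -0.002]]
wrist_force: [-0.2, 0.6, -0.5]
finger_gap: 0.0517
```

Request:
{"op": "apply_moves", "data": {"increments": [[[-1,0,0,0,0,0,0.2],[-1,0,0,0,0,0,0.2],[-1,0,0,0,0,0,0.2],[-1,0,0,0,0,0,0.2],[-0.8,0,0,0,0,0,0.2]]]}}

```text
time: 57.48
tool_pos: [0.5515, 0.3178, 0.2435]
tool_rot: [[0.002, -0.0, 1.0], [0.001, 1.0, 0.0], [-1.0, 0.001, 0.002]]
wrist_force: [-0.5, 1.2, -0.4]
finger_gap: 0.0512
```

Request:
{"op": "apply_moves", "data": {"increments": [[[0,0.2,-1,0,0,0,0.2],[0,0.2,-1,0,0,0,0.2],[0,0.2,-1,0,0,0,0.2],[0,0,-0.7,0,0,0,0.2],[0,0,0,0,0,0,0.2]]]}}

```text
time: 58.1
tool_pos: [0.4395, 0.336, 0.2424]
tool_rot: [[0.001, -0.002, 1.0], [0.001, 1.0, 0.002], [-1.0, 0.001, 0.001]]
wrist_force: [-0.0, 0.4, 0.4]
finger_gap: 0.0511
```

Run:
```python
from h import *
st(); cal=get_calibration('wrist'); save('wrist','wrist13')
for q,z in [('key',.163),('probe',.13)]:
  for d in trace(q,'wrist'):
    v,u=np.where(d['mask']); r=cv2.minAreaRect(np.c_[u,v].astype(np.float32)); print(q,d['p'],d['uv'],u.min(),u.max(),v.min(),v.max()); print(cv2.boxPoints(r).round(), [atz('wrist',x,z,cal)[:2].round(4).tolist() for x in cv2.boxPoints(r)])
# top of bar: bright pixels, sides shaded; print for two poses of scene cam
im=capture('scene')
for q in ('key','probe'):
  for d in spot_in(q,'scene')[:1]: print(q,d, proj('scene',[[.441,.338,.13],[.551,.316,.12]]).round())
w=cv2.imread('pics/wrist13.png'); cv2.imwrite('pics/c13.png',cv2.resize(w[60:360,160:460],(600,600),interpolation=2))
```

```text
t 58.1 p [0.4395 0.336  0.2424] F [-0.   0.4  0.4] gap 0.0511
[[0.001, -0.002, 1.0], [0.001, 1.0, 0.002], [-1.0, 0.001, 0.001]] [ 31.5   5.1  75.2   0.   99.5 -58.6]
key 0.67 [281.9, 198.5] 258 312 159 258
[[253. 164.]
 [307. 157.]
 [320. 252.]
 [267. 260.]] [[0.4038, 0.3159], [0.3985, 0.353], [0.4718, 0.3651], [0.4782, 0.3243]]
key 0.29 [262.8, 257.6] 229 305 217 314
[[223. 305.]
 [238. 216.]
 [306. 228.]
 [291. 317.]] [[0.5191, 0.2883], [0.4425, 0.3039], [0.4518, 0.354], [0.5304, 0.3431]]
probe 0.61 [263.9, 299.5] 244 285 277 338
[[236. 333.]
 [248. 273.]
 [288. 281.]
 [276. 341.]] [[0.5719, 0.2931], [0.5084, 0.3062], [0.5163, 0.3412], [0.5808, 0.3303]]
key {'uv': [454.8, 279.3], 'p': 0.85} [[456. 279.]
 [405. 314.]]
probe {'uv': [403.8, 317.9], 'p': 0.75} [[456. 279.]
 [405. 314.]]
```

View pics/c13.png

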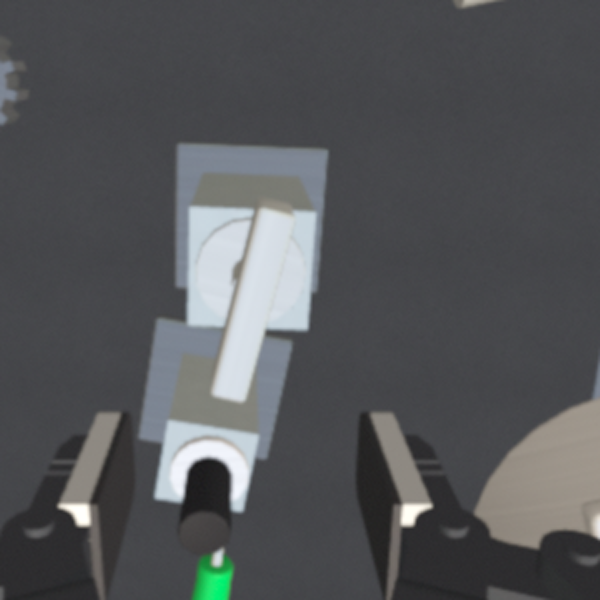

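The probe hangs upright again in its stand (crop (205,490)). The bar's top face has crop corners at about (258,206), (293,212), (213,395), (246,400).

Run:
```python
from h import *
P=[atz('wrist',(160+x/2,60+y/2),.163)[:2] for x,y in [(258,208),(293,213),(213,395),(246,401)]]
a=(P[0]+P[1])/2;b=(P[2]+P[3])/2;d=b-a
print(np.round(P,4).tolist(),(a+b)/2,np.hypot(*d),np.degrees(np.arctan2(d[1],d[0])))
c=(160+250/2,60+271/2);print('collar',atz('wrist',c,.116))
```

```text
[[0.405, 0.3402], [0.4068, 0.3524], [0.4771, 0.3235], [0.4796, 0.3361]] [0.44211658 0.33805113] 0.07429276464123816 -12.86943246995257
collar [0.4416853  0.33783693 0.116     ]
```

Request:
{"op": "apply_moves", "data": {"increments": [[[0,0.07,0.08,0,0,0,0.2],[0,0,0,1,0,0,0.2],[0,0,0,1,0,0,0.2],[0,0,0,0.84,0,0,0.2],[0.5,0,0,0,0,0,0.2]]]}}

```text
time: 59.02
tool_pos: [0.4438, 0.3382, 0.2272]
tool_rot: [[0.003, 0.225, 0.974], [0.002, 0.974, -0.225], [-1.0, 0.002, 0.002]]
wrist_force: [0.0, 0.1, -0.1]
finger_gap: 0.0509
```

Request:
{"op": "apply_moves", "data": {"increments": [[[1,0,0,0,0,0,0.2],[1,0,0,0,0,0,0.2],[1,0,0,0,0,0,0.2],[0.5,0,0,0,0,0,0.2],[0,0,0,0,0,0,0.2]]]}}

```text
time: 59.65
tool_pos: [0.4419, 0.3372, 0.1196]
tool_rot: [[-0.003, 0.225, 0.974], [-0.002, 0.974, -0.225], [-1.0, -0.002, -0.002]]
wrist_force: [0.5, 0.4, 0.5]
finger_gap: 0.0508
```

Request:
{"op": "apply_moves", "data": {"increments": [[[0,0,0,0,0,0,-1],[0,0,0,0,0,0,-1],[0,0,0,0,0,0,-1],[0,0,0,0,0,0,-1],[0,0,0,0,0,0,-1]]]}}

```text
time: 60.28
tool_pos: [0.4437, 0.338, 0.1234]
tool_rot: [[0.003, 0.225, 0.974], [0.001, 0.974, -0.225], [-1.0, 0.002, 0.003]]
wrist_force: [-0.4, -1.2, 5.9]
finger_gap: 0.0117
```

Request:
{"op": "apply_moves", "data": {"increments": [[[0,0,0,0,0,0,-1],[-0.3,0,0,0,0,0,-1],[-0.7,0,0,0,0,0,-1],[-1,0,0,0,0,0,-1],[0,0,0,0,0,0,-1]]]}}

```text
time: 60.9
tool_pos: [0.4439, 0.3387, 0.1838]
tool_rot: [[0.004, 0.225, 0.974], [0.003, 0.974, -0.225], [-1.0, 0.004, 0.003]]
wrist_force: [0.6, 0.5, -3.2]
finger_gap: 0.0117
```

Run:
```python
from h import *
st(); cal=get_calibration('wrist'); z=np.load('cam.npz')
def mk(p,R):
    R=np.array(R);Cw=(R@z['Rl']).T; oo=np.array(p)+R@z['ol']
    return dict(cal,R=Cw,t=-Cw@oo)
R1=[[0,1,0.001],[0.0,0.001,-1],[-1,0,0]]
c2=mk([.6017,-.0026,.1734],R1); c1=mk([.5131,.0156,.3344],R1)
im=cv2.imread('pics/wrist2.png'); g=cv2.cvtColor(im,cv2.COLOR_BGR2GRAY)
print(g[36:72:2,352:392:2])
# predicted shaft inner outline for post yaw 0 : rim center = pin+50mm
pin=np.array([.6215,.1105])
for yaw in (-2,0,2):
    a=np.radians(yaw); ex=np.array([np.cos(a),np.sin(a)]); ey=np.array([-ex[1],ex[0]])
    ctr=pin+.05*ex
    print(yaw,ctr,proj('wrist',[[*(ctr+sx*.025*ex+sy*.025*ey),.081] for sx,sy in((-1,-1),(1,-1),(1,1),(-1,1))],c2).round(1).tolist(),proj('wrist',[[*ctr,.0425]],c2).round(1), proj('wrist',[[*ctr,.0425]],c1).round(1))
```

```text
t 60.9 p [0.4439 0.3387 0.1838] F [ 0.6  0.5 -3.2] gap 0.0117
[[0.004, 0.225, 0.974], [0.003, 0.974, -0.225], [-1.0, 0.004, 0.003]] [ 31.5   6.3  80.6   0.   92.8 -45.5]
[[204 204 204 204 188 134 129 129 129 129 132 144 171 200 207 206 206 205
  188 119]
 [204 204 204 204 180 132 129 128 129 128 128 130 131 159 198 206 206 205
  182 115]
 [204 204 204 204 167 128 128 127 128 128 128 128 128 129 159 199 206 205
  170 110]
 [204 204 203 203 163 128 129 129 129 128 128 127 128 128 130 178 205 206
  163 108]
 [203 204 204 202 157 128 149 186 183 174 165 155 148 145 135 143 196 204
  153 108]
 [204 204 204 200 150 121 171 215 212 210 210 210 210 209 167 132 180 203
  145 107]
 [203 204 204 198 138 120 189 207 212 216 216 216 212 212 163 130 158 198
  129 107]
 [204 204 204 195 130 123 191 200 213 215 215 214 212 206 152 131 146 190
  120 107]
 [204 204 204 195 126 128 183 198 212 214 215 214 207 196 141 131 142 176
  117 107]
 [205 205 205 191 121 140 178 189 208 213 214 212 200 183 133 129 139 167
  114 107]
 [205 205 205 183 120 147 188 167 192 202 203 196 180 174 132 129 144 154
  109 
[... 248 characters left out ...]

  107 106]
 [205 204 203 153 130 129 128 126 124 122 124 128 131 131 131 153 192 126
  106 106]
 [204 204 200 148 131 132 132 132 132 133 133 133 133 132 138 186 195 117
  107 105]
 [203 203 196 141 129 130 130 129 131 130 130 130 130 133 170 203 186 114
  107 106]
 [203 203 194 134 128 129 129 129 128 129 129 130 130 161 200 205 174 111
  106 107]]
-2 [0.67146954 0.10875503] [[345.6, 84.6], [418.2, 87.2], [431.5, 3.7], [353.3, 0.9]] [[372.6  52. ]] [[411.2  82.2]]
0 [0.6715 0.1105] [[347.0, 83.3], [420.1, 83.1], [430.8, -1.1], [352.1, -0.7]] [[372.8  49.5]] [[411.4  80.7]]
2 [0.67146954 0.11224497] [[348.3, 81.9], [421.8, 79.0], [430.0, -5.8], [350.8, -2.3]] [[373.   46.9]] [[411.6  79.2]]
```

Request:
{"op": "apply_moves", "data": {"increments": [[[-1,0,0,0,0,0,-1],[-1,0,0,0,0,0,-1],[-1,0,0,0,0,0,-1],[-0.2,0,0,-0.8,0,0,-1],[0,0,0,-0.8,0,0,-1]]]}}

```text
time: 61.52
tool_pos: [0.4426, 0.3378, 0.2763]
tool_rot: [[-0.001, 0.097, 0.995], [-0.0, 0.995, -0.097], [-1.0, -0.001, -0.001]]
wrist_force: [-0.6, 0.0, -2.3]
finger_gap: 0.0121
```

Request:
{"op": "apply_moves", "data": {"increments": [[[0,0,0,-0.8,0,0,-1],[0,-1,1,0,0,0,-1],[0,-1,1,0,0,0,-1],[0,-1,1,0,0,0,-1],[0,-1,1,0,0,0,-1]]]}}

```text
time: 62.15
tool_pos: [0.5587, 0.2126, 0.2747]
tool_rot: [[-0.004, 0.035, 0.999], [-0.001, 0.999, -0.035], [-1.0, -0.001, -0.004]]
wrist_force: [-0.0, 0.1, -2.4]
finger_gap: 0.0119
```

Request:
{"op": "apply_moves", "data": {"increments": [[[0,-1,1,0,0,0,-1],[0,0,0.7,0,0,0,-1],[0,0,0,0,0,0,-1],[0,0,0,0,0,0,-1],[0,0,0,0,0,0,-1]]]}}

```text
time: 62.78
tool_pos: [0.6075, 0.1825, 0.2773]
tool_rot: [[-0.001, 0.034, 0.999], [0.0, 0.999, -0.034], [-1.0, 0.0, -0.001]]
wrist_force: [-0.1, -0.1, -3.6]
finger_gap: 0.0119
```

Run:
```python
from h import *
s=st(); cal=get_calibration('wrist'); im=save('wrist','wrist14'); np.savez('cal14.npz',R=cal['R'],t=cal['t'])
for ctr in ([.670,.109],[.6715,.1105]): print(proj('wrist',[[*ctr,.081],[*ctr,.0425],[.6215,.1105,.082]],cal).round(1).tolist())
for q in ('stem_a','pin_a','post_a','key'):
  for d in spot_in(q,'wrist'): print(q,np.round(d['p'],2),np.round(d['uv'],1),atz('wrist',d['uv'],.0425 if q[0]=='s' else .082,cal).round(4))
g=cv2.cvtColor(im,cv2.COLOR_RGB2GRAY)
```

```text
t 62.775 p [0.6075 0.1825 0.2773] F [-0.1 -0.1 -3.6] gap 0.0119
[[-0.001, 0.034, 0.999], [0.0, 0.999, -0.034], [-1.0, 0.0, -0.001]] [ 11.6  15.9  58.8   0.  105.3 -76.5]
[[218.1, 232.9], [223.7, 220.8], [215.1, 191.1]]
[[219.6, 234.1], [225.0, 221.9], [215.1, 191.1]]
stem_a 0.62 [215.3 108.3] [0.5386 0.1115 0.0425]
pin_a 0.44 [ 2.7 60.6] [ 0.4887 -0.0752  0.082 ]
post_a 0.97 [208.4  92. ] [0.5219 0.1137 0.082 ]
post_a 0.69 [ 60.7 210.4] [ 0.6376 -0.0577  0.082 ]
post_a 0.62 [220.3 204.4] [0.6365 0.1147 0.082 ]
post_a 0.62 [38.1 96.6] [ 0.5213 -0.0511  0.082 ]
key 0.75 [280.8 256.9] [0.7014 0.1777 0.082 ]
```

```bash
cat > fit.py <<'E'
from h import *
from scipy.optimize import minimize
from scipy.ndimage import map_coordinates, gaussian_filter
z=np.load('cam.npz'); base=get_calibration('wrist')
def mk(p,R):
    R=np.array(R);Cw=(R@z['Rl']).T; oo=np.array(p)+R@z['ol']
    return dict(base,R=Cw,t=-Cw@oo)
R1=[[0,1,0.001],[0.0,0.001,-1],[-1,0,0]]
c14=np.load('cal14.npz'); c14=dict(base,R=c14['R'],t=c14['t'])
def samp(g,cal,ctr,yaw,h,zz,n=25):
    a=np.linspace(-h,h,n); o=np.full(n,h)
    P=np.r_[np.c_[a,o],np.c_[a,-o],np.c_[o,a],np.c_[-o,a]]
    c,s=np.cos(yaw),np.sin(yaw); P=P@np.array([[c,s],[-s,c]])+ctr
    uv=proj('wrist',np.c_[P,np.full(len(P),zz)],cal)
    return map_coordinates(g,[uv[:,1],uv[:,0]],order=1,mode='nearest')
def fit(fn,cal,x0):
    g=gaussian_filter(cv2.imread(fn,0).astype(float),.7)
    def cost(p):
        q=p[:2]/1000; f=lambda h:samp(g,cal,q,p[2]/57.3,h,.081)
        return -(2*np.median(f(.0215))-0*0)+np.mean(np.abs(f(.0215)-np.median(f(.0215))))-np.mean(np.abs(f(.0155)-f(.0205)))-np.mean(np.abs(f(.0275)-f(.0235)))
    best=min(((cost(np.array([x,y,w])),x,y,w) for x in np.arange(x0[0]-6,x0[0]+6.1,1) for y in np.arange(x0[1]-6,x0[1]+6.1,1) for w in(-6,-3,0,3)))
    r=minimize(cost,best[1:],method='Nelder-Mead',options=dict(initial_simplex=np.array(best[1:])+np.array([[0,0,0],[1,0,0],[0,1,0],[0,0,2]])))
    return r.x.round(2),round(r.fun,1)
E
python3 - <<'E'
from fit import *
print(fit('pics/wrist2.png',mk([.6017,-.0026,.1734],R1),(670,109)))
print(fit('pics/wrist1.png',mk([.5131,.0156,.3344],R1),(670,109)))
print(fit('pics/wrist14.png',c14,(670,109)))
E
```

```text
(array([671.11, 109.3 ,  -3.11]), np.float64(-593.1))
(array([671.6 , 108.  ,  -2.67]), np.float64(-550.0))
(array([670.33, 108.86,  -2.45]), np.float64(-526.6))
```

Request:
{"op": "apply_moves", "data": {"increments": [[[0,-0.8,0.8,0,0,0,-1],[0,-0.8,0.7,0,0,0,-1],[0,-0.79,0.7,0,0,0,-1],[1,0,0,0,0,0,-1],[1,0,0,0,0,0,-1]]]}}

```text
time: 63.65
tool_pos: [0.6723, 0.1074, 0.2172]
tool_rot: [[0.002, 0.036, 0.999], [0.0, 0.999, -0.036], [-1.0, 0.0, 0.002]]
wrist_force: [0.2, 0.8, -3.6]
finger_gap: 0.0121
```

Request:
{"op": "apply_moves", "data": {"increments": [[[0.2,0,0,0,0,0,-1],[0,0,0,0,0,0,-1],[0,0,0,0,0,0,-1],[0,0,0,0,0,0,-1],[0,0,0,0,0,0,-1]]]}}

```text
time: 64.28
tool_pos: [0.6721, 0.108, 0.2125]
tool_rot: [[0.002, 0.035, 0.999], [0.0, 0.999, -0.035], [-1.0, 0.0, 0.002]]
wrist_force: [-0.1, -0.7, -2.7]
finger_gap: 0.0119
```

Run:
```python
from fit import *
s=st(); cal=get_calibration('wrist'); save('wrist','wrist15'); a=save('scene','scene15')
for d in trace('key','scene')[:1]:
    v,u=np.where(d['mask']); print(d['p'],u.min(),u.max(),v.min(),v.max(),[ (r,u[v==r].min(),u[v==r].max()) for r in range(v.min(),v.max()+1,3)])
p=np.array(s['tool_pos']); print(proj('scene',[[p[0],p[1],p[2]+dz] for dz in (-.108,-.06,-.007,.04)]).round(1))
print(fit('pics/wrist15.png',cal,(671,109)))
```

```text
t 64.275 p [0.6721 0.108  0.2125] F [-0.1 -0.7 -2.7] gap 0.0119
[[0.002, 0.035, 0.999], [0.0, 0.999, -0.035], [-1.0, 0.0, 0.002]] [  4.4  22.   58.3   0.   99.6 -83.6]
0.82 243 281 240 285 [(240, np.int64(258), np.int64(259)), (243, np.int64(253), np.int64(260)), (246, np.int64(249), np.int64(260)), (249, np.int64(245), np.int64(261)), (252, np.int64(243), np.int64(262)), (255, np.int64(244), np.int64(281)), (258, np.int64(245), np.int64(281)), (261, np.int64(248), np.int64(279)), (264, np.int64(256), np.int64(276)), (267, np.int64(260), np.int64(274)), (270, np.int64(260), np.int64(275)), (273, np.int64(260), np.int64(275)), (276, np.int64(260), np.int64(275)), (279, np.int64(261), np.int64(275)), (282, np.int64(264), np.int64(273)), (285, np.int64(268), np.int64(269))]
[[268.1 278.7]
 [267.1 267.1]
 [265.9 252.6]
 [264.6 238.1]]
(array([669.41, 109.51,  -2.99]), np.float64(-518.3))
```

Request:
{"op": "apply_moves", "data": {"increments": [[[0.5,0.02,-0.04,0,0,0,-1],[0.5,0,0,0,0,0,-1],[0.5,0,0,0,0,0,-1],[0.3,0,0,0,0,0,-1],[0.1,0,0,0,0,0,-1]]]}}

```text
time: 65.05
tool_pos: [0.6702, 0.1085, 0.153]
tool_rot: [[-0.002, 0.035, 0.999], [-0.0, 0.999, -0.035], [-1.0, -0.0, -0.002]]
wrist_force: [0.2, 0.8, -2.3]
finger_gap: 0.012
```

Request:
{"op": "apply_moves", "data": {"increments": [[[0.1,0,0,0,0,0,-1],[0.1,0,0,0,0,0,-1],[0.1,0,0,0,0,0,-1],[0,0,0,0,0,0,-1],[0,0,0,0,0,0,-1]]]}}

```text
time: 65.68
tool_pos: [0.6708, 0.1085, 0.1456]
tool_rot: [[0.0, 0.035, 0.999], [0.0, 0.999, -0.035], [-1.0, 0.0, 0.0]]
wrist_force: [0.1, 1.2, -2.2]
finger_gap: 0.0119
```

Request:
{"op": "apply_moves", "data": {"increments": [[[0.1,0,0,0,0,0,-1],[0.1,0,0,0,0,0,-1],[0.1,0,0,0,0,0,-1],[0,0,0,0,0,0,-1],[0,0,0,0,0,0,-1]]]}}

```text
time: 66.3
tool_pos: [0.6707, 0.1085, 0.1362]
tool_rot: [[0.0, 0.035, 0.999], [0.0, 0.999, -0.035], [-1.0, 0.0, 0.0]]
wrist_force: [0.9, -0.1, -3.2]
finger_gap: 0.0119
```

Request:
{"op": "apply_moves", "data": {"increments": [[[0.1,0,0,0,0,0,-1],[0.1,0,0,0,0,0,-1],[0,0,0,0,0,0,-1],[0,0,0,0,0,0,-1],[0,0,0,0,0,0,-1]]]}}

```text
time: 66.92
tool_pos: [0.6707, 0.1085, 0.1303]
tool_rot: [[-0.0, 0.035, 0.999], [0.0, 0.999, -0.035], [-1.0, 0.0, -0.0]]
wrist_force: [1.9, -0.2, -3.7]
finger_gap: 0.0119
```

Request:
{"op": "apply_moves", "data": {"increments": [[[0,0,0,1,0,0,-1],[0,0,0,1,0,0,-1],[0,0,0,1,0,0,-1],[0,0,0,1,0,0,-1],[0,0,0,1,0,0,-1]]]}}

```text
time: 67.55
tool_pos: [0.6713, 0.1084, 0.1309]
tool_rot: [[0.002, 0.424, 0.906], [-0.0, 0.906, -0.424], [-1.0, 0.001, 0.002]]
wrist_force: [1.9, -0.1, -3.3]
finger_gap: 0.0121
```

Run:
```python
from h import *
s=st(); print(s['torque'],np.round(s['effort'],2))
```

```text
t 67.55 p [0.6713 0.1084 0.1309] F [ 1.9 -0.1 -3.3] gap 0.0121
[[0.002, 0.424, 0.906], [-0.0, 0.906, -0.424], [-1.0, 0.001, 0.002]] [  4.4  23.   66.1  -0.   90.8 -60.5]
[-0.04469088 -0.5608248   0.02011655] [  0.4  -50.04 -31.51   0.2    0.84  -0.47]
```

Request:
{"op": "apply_moves", "data": {"increments": [[[0,0,0,1,0,0,-1],[0,0,0,1,0,0,-1],[0,0,0,1,0,0,-1],[0,0,0,1,0,0,-1],[0,0,0,1,0,0,-1]]]}}

```text
time: 68.18
tool_pos: [0.6706, 0.1085, 0.1306]
tool_rot: [[0.0, 0.743, 0.669], [-0.0, 0.669, -0.743], [-1.0, -0.0, 0.0]]
wrist_force: [2.0, 0.1, -3.1]
finger_gap: 0.0115
```

Request:
{"op": "apply_moves", "data": {"increments": [[[0,0,0,1,0,0,-1],[0,0,0,1,0,0,-1],[0,0,0,1,0,0,-1],[0,0,0,0.6,0,0,-1],[0,0,0,0,0,0,-1]]]}}

```text
time: 68.8
tool_pos: [0.6705, 0.1084, 0.1305]
tool_rot: [[-0.0, 0.901, 0.433], [-0.0, 0.433, -0.901], [-1.0, -0.0, -0.0]]
wrist_force: [-0.1, 0.2, -3.2]
finger_gap: 0.0121
```

Run:
```python
from h import *
s=st(); print(s['torque'],np.round(s['effort'],2))
```

```text
t 68.8 p [0.6705 0.1084 0.1305] F [-0.1  0.2 -3.2] gap 0.0121
[[-0.0, 0.901, 0.433], [-0.0, 0.433, -0.901], [-1.0, -0.0, -0.0]] [  4.4  23.   66.1  -0.   90.8 -21.3]
[-0.51913644 -0.0858351  -0.07650447] [  0.23 -50.21 -32.15   0.12   0.31   0.16]
```

Request:
{"op": "apply_moves", "data": {"increments": [[[0,0,0,0.6,0,0,-1],[0,0,0,0.6,0,0,-1],[0,0,0,0.6,0,0,-1],[0,0,0,0.6,0,0,-1],[0,0,0,0.3,0,0,-1]]]}}

```text
time: 69.42
tool_pos: [0.6705, 0.1084, 0.1304]
tool_rot: [[-0.0, 0.973, 0.23], [-0.0, 0.23, -0.973], [-1.0, -0.0, 0.0]]
wrist_force: [0.2, 0.7, -2.6]
finger_gap: 0.012
```

Run:
```python
from h import *
s=st(); print(s['torque'],np.round(s['effort'],2))
```

```text
t 69.425 p [0.6705 0.1084 0.1304] F [ 0.2  0.7 -2.6] gap 0.012
[[-0.0, 0.973, 0.23], [-0.0, 0.23, -0.973], [-1.0, -0.0, 0.0]] [ 4.4 23.  66.1 -0.  90.8 -8.9]
[ 0.36657199 -0.40058077  0.13091274] [  0.31 -50.21 -32.25   0.17   0.22  -0.07]
```

Request:
{"op": "apply_moves", "data": {"increments": [[[0,0,0,0.4,0,0,-1],[0,0,0,0.4,0,0,-1],[0,0,0,0,0,0,-1],[0,0,0,0,0,0,-1],[0,0,0,0,0,0,-1]]]}}

```text
time: 70.05
tool_pos: [0.6706, 0.1085, 0.1304]
tool_rot: [[-0.0, 0.986, 0.167], [0.0, 0.167, -0.986], [-1.0, -0.0, -0.0]]
wrist_force: [0.2, -0.4, -3.4]
finger_gap: 0.0117
```

Run:
```python
from h import *
s=st(); print(s['torque'],np.round(s['effort'],2))
```

```text
t 70.05 p [0.6706 0.1085 0.1304] F [ 0.2 -0.4 -3.4] gap 0.0117
[[-0.0, 0.986, 0.167], [0.0, 0.167, -0.986], [-1.0, -0.0, -0.0]] [ 4.4 23.1 66.1  0.  90.8 -5.2]
[-0.29316041  0.32386806  0.24485003] [  0.41 -50.2  -32.37   0.24   0.07   0.08]
```

Request:
{"op": "apply_moves", "data": {"increments": [[[0,0,0,0.4,0,0,-1],[0,0,0,0.4,0,0,-1],[0,0,0,0,0,0,-1],[0,0,0,0,0,0,-1],[0,0,0,0,0,0,-1]]]}}

```text
time: 70.68
tool_pos: [0.6707, 0.1085, 0.1305]
tool_rot: [[0.0, 0.995, 0.104], [0.0, 0.104, -0.995], [-1.0, 0.0, -0.0]]
wrist_force: [0.5, -0.7, -1.2]
finger_gap: 0.0116
```

Run:
```python
from h import *
s=st(); print(s['torque'],np.round(s['effort'],2))
```

```text
t 70.675 p [0.6707 0.1085 0.1305] F [ 0.5 -0.7 -1.2] gap 0.0116
[[0.0, 0.995, 0.104], [0.0, 0.104, -0.995], [-1.0, 0.0, -0.0]] [ 4.4 23.  66.1  0.  90.8 -1.5]
[ 0.08188431 -0.28622439  0.19250753] [ 4.200e-01 -4.959e+01 -3.200e+01  2.900e-01 -1.000e-02  1.400e-01]
```

Request:
{"op": "apply_moves", "data": {"increments": [[[0,0,0,0.4,0,0,-1],[0,0,0,0.4,0,0,-1],[0,0,0,0,0,0,-1],[0,0,0,0,0,0,-1],[0,0,0,0,0,0,-1]]]}}

```text
time: 71.3
tool_pos: [0.6707, 0.1085, 0.1305]
tool_rot: [[0.0, 0.999, 0.04], [0.0, 0.04, -0.999], [-1.0, 0.0, -0.0]]
wrist_force: [-0.6, -1.3, -0.7]
finger_gap: 0.0117
```

Run:
```python
from h import *
s=st(); print(s['torque'],np.round(s['effort'],2))
```

```text
t 71.3 p [0.6707 0.1085 0.1305] F [-0.6 -1.3 -0.7] gap 0.0117
[[0.0, 0.999, 0.04], [0.0, 0.04, -0.999], [-1.0, 0.0, -0.0]] [ 4.4 23.  66.1 -0.  90.8  2.1]
[-0.31250187 -0.27984249  0.06776249] [  0.48 -48.65 -31.4    0.33  -0.09   0.21]
```

Request:
{"op": "apply_moves", "data": {"increments": [[[0,0,0,0.4,0,0,-1],[0,0,0,0.4,0,0,-1],[0,0,0,0.4,0,0,-1],[0,0,0,0,0,0,-1],[0,0,0,0,0,0,-1]]]}}

```text
time: 71.92
tool_pos: [0.6708, 0.1082, 0.1306]
tool_rot: [[0.0, 0.998, -0.056], [-0.0, -0.056, -0.998], [-1.0, 0.0, 0.0]]
wrist_force: [-0.1, -2.5, 0.1]
finger_gap: 0.0122
```

Run:
```python
from h import *
s=st(); print(s['torque'],np.round(s['effort'],2)); cal=get_calibration('wrist'); im=save('wrist','wrist16'); a=save('scene','scene16')
b=np.hstack([cv2.resize(im[120:420,140:420],(420,450)),cv2.resize(a[200:300,210:300],(380,450),interpolation=2)])
cv2.imwrite('pics/c16.png',b[:,:,::-1])
```

```text
t 71.925 p [0.6708 0.1082 0.1306] F [-0.1 -2.5  0.1] gap 0.0122
[[0.0, 0.998, -0.056], [-0.0, -0.056, -0.998], [-1.0, 0.0, 0.0]] [ 4.4 23.  66.1 -0.  90.8  7.6]
[-0.48686625 -0.05885608  0.14321722] [ 1.500e+00 -4.807e+01 -3.098e+01  8.700e-01 -4.000e-02  1.300e-01]
```

View pics/c16.png

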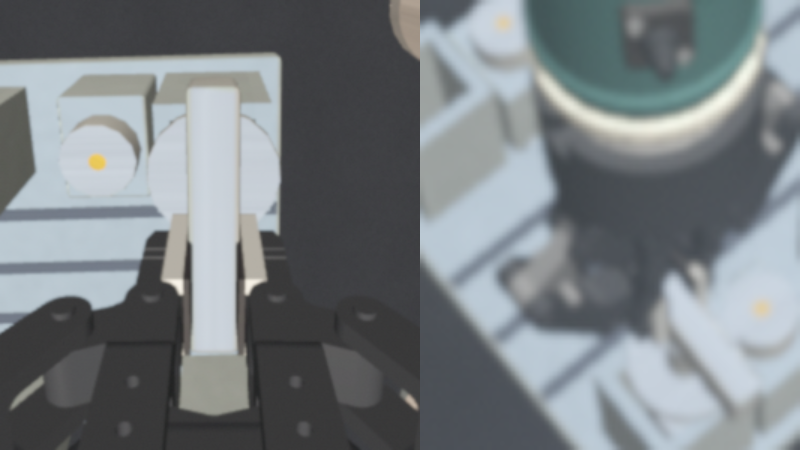

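The pictures used up the viewer budget. The bar sits squarely in the jaws, with no slip. I'm carrying on in small steps with averaged torque readings.

```bash
cat > tq.py <<'E'
from h import *
T=[];F=[];E=[]
for i in range(6):
    capture('wrist'); s=get_state(); T.append(s['torque']);F.append(s['wrist_force']);E.append(s['effort'])
T,F,E=[np.mean(x,0) for x in(T,F,E)]
R=np.array(s['tool_rot']); print('t',s['time'],'p',np.round(s['tool_pos'],4),'yaw',np.degrees(np.arctan2(R[1,2],R[0,2])).round(2),'T',T.round(3),'F',F.round(2),'E',E.round(2),'gap',s['finger_gap'])
E
python3 tq.py
```

```text
t 72.325 p [0.6708 0.1084 0.1306] yaw -93.23 T [-0.599 -0.054  0.133] F [-0.2  -3.19  0.44] E [  1.73 -47.89 -30.8    1.01  -0.     0.13] gap 0.01190339188652083
```

Request:
{"op": "apply_moves", "data": {"increments": [[[0,0,0,0.4,0,0,-1],[0,0,0,0.4,0,0,-1],[0,0,0,0,0,0,-1],[0,0,0,0,0,0,-1],[0,0,0,0,0,0,-1]]]}}

```text
time: 72.95
tool_pos: [0.6707, 0.1084, 0.1305]
tool_rot: [[0.0, 0.993, -0.12], [-0.0, -0.12, -0.993], [-1.0, 0.0, 0.0]]
wrist_force: [0.4, -4.0, 0.1]
finger_gap: 0.012
```

```bash
python3 tq.py
```

```text
t 73.25 p [0.6708 0.1084 0.1306] yaw -96.89 T [-0.801 -0.172  0.35 ] F [ 1.2  -3.57  1.06] E [  2.13 -47.34 -30.24   1.35   0.12   0.33] gap 0.01191578498115922
```

Request:
{"op": "apply_moves", "data": {"increments": [[[0,0,0,0.4,0,0,-1],[0,0,0,0.4,0,0,-1],[0,0,0,0,0,0,-1],[0,0,0,0,0,0,-1],[0,0,0,0,0,0,-1]]]}}

```text
time: 73.88
tool_pos: [0.6707, 0.1085, 0.1305]
tool_rot: [[0.0, 0.983, -0.183], [0.0, -0.183, -0.983], [-1.0, 0.0, -0.0]]
wrist_force: [0.6, -4.0, 1.7]
finger_gap: 0.0117
```

```bash
python3 tq.py
```

```text
t 74.175 p [0.6706 0.1085 0.1305] yaw -100.55 T [-0.881 -0.07   0.375] F [ 0.39 -4.1   2.35] E [ 2.230e+00 -4.668e+01 -2.986e+01  1.460e+00  2.000e-02  3.800e-01] gap 0.011987580025237796
```

Request:
{"op": "apply_moves", "data": {"increments": [[[0,0,0,0.4,0,0,-1],[0,0,0,0.4,0,0,-1],[0,0,0,0,0,0,-1],[0,0,0,0,0,0,-1],[0,0,0,0,0,0,-1]]]}}

```text
time: 74.8
tool_pos: [0.6706, 0.1085, 0.1305]
tool_rot: [[0.0, 0.969, -0.246], [0.0, -0.246, -0.969], [-1.0, 0.0, -0.0]]
wrist_force: [0.4, -4.2, 3.8]
finger_gap: 0.0116
```

```bash
python3 tq.py
```

```text
t 75.1 p [0.6706 0.1085 0.1305] yaw -104.22 T [-0.892  0.028  0.178] F [-0.24 -3.33  2.71] E [  2.35 -46.06 -29.66   1.45  -0.2    0.19] gap 0.011681979767750997
```

Run:
```python
from h import *
im=save('wrist','wrist17'); 
for f in ('wrist14','wrist15','wrist16','wrist17'):
    g=cv2.GaussianBlur(cv2.imread(f'pics/{f}.png',0),(3,3),0).astype(float)
    out=[]
    for r in (270,300,330,345):
        row=g[r,230:335]; d=np.diff(row); 
        c=282-230
        # bar: contiguous bright region around centre
        th=150; l=c
        while l>0 and row[l]>th: l-=1
        h=c
        while h<len(row)-1 and row[h]>th: h+=1
        out.append((r,230+l,230+h,(460+l+h)/2))
    print(f,out)
capture('wrist')
for d in trace('key','wrist')[:1]:
    v,u=np.where(d['mask']); print(u.min(),u.max(),v.min(),v.max())
print('face pin P1 px check:')
```

```text
wrist14 [(270, 265, 302, 283.5), (300, 267, 298, 282.5), (330, 267, 297, 282.0), (345, 267, 298, 282.5)]
wrist15 [(270, 265, 302, 283.5), (300, 267, 298, 282.5), (330, 267, 297, 282.0), (345, 267, 298, 282.5)]
wrist16 [(270, 230, 326, 278.0), (300, 267, 297, 282.0), (330, 268, 297, 282.5), (345, 267, 298, 282.5)]
wrist17 [(270, 253, 299, 276.0), (300, 268, 297, 282.5), (330, 268, 297, 282.5), (345, 267, 297, 282.0)]
238 327 170 354
face pin P1 px check:
```

Request:
{"op": "apply_moves", "data": {"increments": [[[0,0,0,-1,0,0,-1],[0,0,0,-1,0,0,-1],[0,0,0,-1,0,0,-1],[0,0,0,-1,0,0,-1],[0,0,0,-1,0,0,-1]]]}}

```text
time: 75.88
tool_pos: [0.6709, 0.1086, 0.1305]
tool_rot: [[0.001, 0.988, 0.153], [0.0, 0.153, -0.988], [-1.0, 0.001, -0.0]]
wrist_force: [-0.1, -3.4, 2.9]
finger_gap: 0.0116
```

```bash
python3 tq.py
```

```text
t 76.175 p [0.6709 0.1086 0.1305] yaw -81.36 T [-0.771 -0.129 -0.063] F [ 0.6  -3.64  2.96] E [  2.46 -46.12 -29.35   1.33   0.12  -0.14] gap 0.01195700069281563
```

Request:
{"op": "apply_moves", "data": {"increments": [[[0,0,0,-1,0,0,-1],[0,0,0,-1,0,0,-1],[0,0,0,-1,0,0,-1],[0,0,0,0,0,0,-1],[0,0,0,0,0,0,-1]]]}}

```text
time: 76.8
tool_pos: [0.6709, 0.1087, 0.1305]
tool_rot: [[0.001, 0.925, 0.381], [0.0, 0.381, -0.925], [-1.0, 0.001, -0.0]]
wrist_force: [1.8, -2.8, 2.8]
finger_gap: 0.0117
```

```bash
python3 tq.py
```

```text
t 77.1 p [0.6709 0.1087 0.1305] yaw -67.57 T [-0.648 -0.479 -0.052] F [ 1.57 -3.04  2.66] E [  2.27 -46.26 -28.88   1.16   0.64  -0.06] gap 0.011526065636955669
```

Request:
{"op": "apply_moves", "data": {"increments": [[[-0.1,0,0,0,0,0,-1],[-0.2,0,0,0,0,0,-1],[-0.2,0,0,0,0,0,-1],[0,0,0,0,0,0,-1],[0,0,0,0,0,0,-1]]]}}

```text
time: 77.72
tool_pos: [0.6689, 0.1083, 0.1311]
tool_rot: [[-0.013, 0.924, 0.381], [-0.001, 0.382, -0.924], [-1.0, -0.013, -0.004]]
wrist_force: [11.4, -2.6, -33.2]
finger_gap: 0.0119
```

```bash
python3 tq.py
```

```text
t 78.025 p [0.6689 0.1084 0.1311] yaw -67.57 T [-0.375 -3.262 -0.089] F [ 11.48  -2.13 -33.49] E [  2.65 -69.72 -41.67   1.07   5.04  -0.08] gap 0.012035137223445808
```

Request:
{"op": "apply_moves", "data": {"increments": [[[-0.2,0,0,0,0,0,-1],[-0.4,0,0,0,0,0,-1],[0,0,0,0,0,0,-1],[0,0,0,0,0,0,-1],[0,0,0,0,0,0,-1]]]}}

```text
time: 78.65
tool_pos: [0.6703, 0.1093, 0.1645]
tool_rot: [[0.001, 0.924, 0.383], [0.001, 0.383, -0.924], [-1.0, 0.001, -0.001]]
wrist_force: [-0.8, -0.5, -3.5]
finger_gap: 0.0115
```

```bash
python3 tq.py
```

```text
t 78.95 p [0.6706 0.1087 0.164 ] yaw -67.54 T [-0.02  -0.019  0.014] F [ 0.04 -0.26 -2.88] E [ 1.000e-02 -4.973e+01 -3.264e+01  4.000e-02  1.000e-02 -0.000e+00] gap 0.011772437352119624
```

Request:
{"op": "apply_moves", "data": {"increments": [[[-1,0,0,0,0,0,-1],[-1,0,0,0,0,0,-1],[0,0,1,0,0,0,-1],[0,0,1,0,0,0,-1],[0,0,1,0,0,0,-1]]]}}

```text
time: 79.58
tool_pos: [0.7053, 0.0248, 0.2237]
tool_rot: [[0.0, 0.924, 0.382], [0.0, 0.382, -0.924], [-1.0, 0.001, -0.0]]
wrist_force: [-0.0, 0.6, -3.1]
finger_gap: 0.0116
```

Request:
{"op": "apply_moves", "data": {"increments": [[[0,0,0.7,0,0,0,-1],[0,0,0,0,0,0,-1],[0,0,0,0,0,0,-1],[0,0,0,0,0,0,-1],[0,0,0,0,0,0,-1]]]}}

```text
time: 80.2
tool_pos: [0.7128, 0.007, 0.2237]
tool_rot: [[0.0, 0.924, 0.383], [0.0, 0.383, -0.924], [-1.0, 0.0, -0.0]]
wrist_force: [-0.2, -0.5, -3.3]
finger_gap: 0.0118
```

```bash
cat > stem.py <<'E'
from fit import *
import sys
def rect(cal,fn,ctr,zz=.0385,half=.020,n=32,yaw=0):
    """top-down rectified patch at height zz around ctr; rows +x down->up, cols +y"""
    im=cv2.imread(fn,0); a=np.linspace(-half,half,n)
    X=np.array([[ctr[0]+x,ctr[1]+y,zz] for x in a[::-1] for y in a[::-1]])
    uv=proj('wrist',X,cal).astype(np.float32).reshape(n,n,2)
    return cv2.remap(im,uv[...,0].copy(),uv[...,1].copy(),cv2.INTER_LINEAR)
def show(P):
    for r in P: print(''.join(' .:-=+*#%@'[min(9,int(v)*10//256)] for v in r))
E
python3 - <<'E'
from stem import *
s=st(); cal=get_calibration('wrist'); save('wrist','wrist18'); np.savez('cal18.npz',R=cal['R'],t=cal['t'])
print(fit('pics/wrist18.png',cal,(671,109)))
for d in spot_in('stem_a','wrist'): print(d['p'],np.round(d['uv']),atz('wrist',d['uv'],.0425,cal).round(4))
print('before (wrist2)'); show(rect(mk([.6017,-.0026,.1734],R1),'pics/wrist2.png',(.671,.1088)))
print('now'); show(rect(cal,'pics/wrist18.png',(.671,.1088)))
E
```

```text
t 80.2 p [0.7128 0.007  0.2237] F [-0.2 -0.5 -3.3] gap 0.0118
[[0.0, 0.924, 0.383], [0.0, 0.383, -0.924], [-1.0, 0.0, -0.0]] [ -4.   26.6  50.8   0.  102.6 -26.5]
(array([670.82, 109.19,  -1.78]), np.float64(-486.1))
0.68 [279.  60.] [0.6678 0.1075 0.0425]
0.56 [213. 235.] [ 0.6682 -0.0776  0.0425]
0.43 [145.   4.] [0.5447 0.1044 0.0425]
before (wrist2)
--===========================###
--==========================+##%
---=========================+###
----========================+###
-=--========================+###
-----=++====================+###
----=*#####*#****+++++++++++*###
----=####%%####**++***##########
----=##%%%##*+++++++++*###%%%###
----=#%%%##+++++++++++++*##%%###
----=#%%#*++**+++++++++++*#%%###
----=#%#*+=+#####****+++++*#%##%
----=#%#++++%%%#####%*+++++*####
----=##*+++*%%%%%#**#*++++++####
----=##++++*%%%%%%#*#+=+++++*###
-=--=#*++++*%%%%%%#**+=+++++*##%
-==-+#+++=+*%%%%%%#**+=+++=+*##%
----+#+++=+#%%%%%#**#+=+++=+*#%%
----+#+++++#%%%###*##+=+++=+##%%
---=+#++==+#%%##**#%#+++++=+*#%%
---=+#++==++*****###*=++++=+##%%
====+#+++=+======+++==++++++#%%%
*+++*#*++++++++===
[... 671 characters left out ...]
==+*###
---=**+=====+*#*+==========+*###
---=**======+##**++=========+###
---=*+======*##**++++=======+*##
---=*+=====+#####*+***======+*##
---=*=====+*#####*++#*======+*##
---=*=====+#######*+*+======+*##
---+*====+*#######*++=======+*##
---+*+===+*######*+++=======+*##
---+*+====+**###***+========*###
---+**======+******+=======+*###
---+#*+=======+**#*========+####
---+##*=========+*+=======+*####
---+##*+==================*#####
---+###*+================**#####
---+####*+=============+**######
---+#####**+==========+**#######
---+#######**++++=+++**#########
---+******************##########
-----==========++=++++++++***###
---------------------------=+###
----------------------------+###
```

```bash
cat >> stem.py <<'E'
def score(P,half):
    """fit dark-surround square: rotate 12 mm square template, report best cw angle of bright square (dome+flat)"""
    n=P.shape[0]; px=2*half/n*1000; Pf=P.astype(float); best=[]
    yy,xx=np.mgrid[:n,:n]
    for ang in range(0,90,2):
        for cy in np.arange(n/2-5,n/2+5.1,1):
            for cx in np.arange(n/2-5,n/2+5.1,1):
                a=np.radians(ang); X=((xx-cx)*np.cos(a)+(yy-cy)*np.sin(a))*px; Y=(-(xx-cx)*np.sin(a)+(yy-cy)*np.cos(a))*px
                m=np.maximum(abs(X),abs(Y)); i=m<5.8; o=(m>6.4)&(m<8.2)
                best.append((Pf[i].mean()-Pf[o].mean()-.3*Pf[o].std(),ang,cx,cy))
    best.sort(reverse=True); return best
E
python3 - <<'E'
from stem import *
c18=np.load('cal18.npz'); c18=dict(base,R=c18['R'],t=c18['t'])
for zz in (.0365,.0395,.042):
  for nm,c,f in (('before',mk([.6017,-.0026,.1734],R1),'pics/wrist2.png'),('now',c18,'pics/wrist18.png')):
    P=rect(c,f,(.671,.1088),zz,.016,40); b=score(P,.016); d={}
    for x in b: d.setdefault(x[1],x[0])
    print(zz,nm,np.round(b[0],2),{k:round(v,1) for k,v in sorted(d.items(),key=lambda t:-t[1])[:6]})
E
```

```text
0.0365 before [62.15  0.   20.   19.  ] {0: np.float64(62.1), 4: np.float64(61.8), 6: np.float64(60.9), 2: np.float64(60.6), 8: np.float64(60.1), 10: np.float64(58.9)}
0.0365 now [54.75 30.   19.   21.  ] {30: np.float64(54.8), 32: np.float64(54.1), 28: np.float64(54.0), 24: np.float64(53.9), 22: np.float64(53.3), 36: np.float64(52.4)}
0.0395 before [62.24  4.   20.   20.  ] {4: np.float64(62.2), 0: np.float64(61.2), 6: np.float64(60.9), 2: np.float64(60.6), 8: np.float64(60.1), 10: np.float64(58.9)}
0.0395 now [55.02 30.   19.   20.  ] {30: np.float64(55.0), 32: np.float64(54.3), 28: np.float64(54.3), 24: np.float64(54.2), 22: np.float64(53.5), 26: np.float64(52.8)}
0.042 before [61.92  4.   20.   20.  ] {4: np.float64(61.9), 2: np.float64(60.4), 6: np.float64(60.2), 0: np.float64(60.0), 8: np.float64(59.5), 10: np.float64(58.7)}
0.042 now [55.1 30.  19.  20. ] {30: np.float64(55.1), 32: np.float64(54.5), 28: np.float64(54.4), 24: np.float64(54.3), 22: np.float64(53.5), 36: np.float64(53.0)}
```

The stem now sits at about 26°. Turning well past the stop wedged the socket on the stem, and backing off dragged the stem back. I'll re-seat the key aligned with the stem, turn only to the stop (key about 77–80°), ease off slightly and lift straight up.

Request:
{"op": "apply_moves", "data": {"increments": [[[0,0,-1,0,0,0,-1],[0,0,-1,0,0,0,-1],[0,0,-1,0,0,0,-1],[0,0,-0.67,0,0,0,-1],[0,0,0,-1,0,0,-1]]]}}

```text
time: 80.92
tool_pos: [0.6704, 0.1096, 0.2238]
tool_rot: [[0.0, 0.889, 0.459], [0.0, 0.459, -0.889], [-1.0, 0.001, -0.0]]
wrist_force: [0.1, -0.7, -2.5]
finger_gap: 0.0116
```

Request:
{"op": "apply_moves", "data": {"increments": [[[0,0,0,-1,0,0,-1],[0,0,0,-1,0,0,-1],[0,0,0,-1,0,0,-1],[0,0,0,-1,0,0,-1],[0,0,0,-1,0,0,-1]]]}}

```text
time: 81.55
tool_pos: [0.671, 0.1076, 0.2234]
tool_rot: [[0.0, 0.642, 0.767], [-0.0, 0.767, -0.642], [-1.0, -0.0, 0.0]]
wrist_force: [0.5, 0.6, -3.3]
finger_gap: 0.0118
```

Request:
{"op": "apply_moves", "data": {"increments": [[[0,0,0,-1,0,0,-1],[0,0,0,-1,0,0,-1],[0,0,0,0,0,0,-1],[0,0,0,0,0,0,-1],[0,0,0,0,0,0,-1]]]}}

```text
time: 82.18
tool_pos: [0.671, 0.1077, 0.2234]
tool_rot: [[0.0, 0.514, 0.858], [0.0, 0.858, -0.514], [-1.0, 0.0, 0.0]]
wrist_force: [0.6, 0.2, -2.0]
finger_gap: 0.012
```

```bash
python3 tq.py
```

```text
t 82.475 p [0.671  0.1077 0.2234] yaw -30.89 T [ 0.011  0.008 -0.017] F [-0.03 -0.02 -2.88] E [-0.000e+00 -4.979e+01 -3.294e+01  2.000e-02  2.000e-02  0.000e+00] gap 0.012017581391105904
```

Request:
{"op": "apply_moves", "data": {"increments": [[[0.6,0.03,-0.02,0,0,0,-1],[0.6,0,0,0,0,0,-1],[0.6,0,0,0,0,0,-1],[0.4,0,0,0,0,0,-1],[0.1,0,0,0,0,0,-1]]]}}

```text
time: 83.1
tool_pos: [0.6702, 0.1087, 0.1524]
tool_rot: [[-0.003, 0.513, 0.858], [-0.0, 0.858, -0.513], [-1.0, -0.002, -0.002]]
wrist_force: [-0.0, -0.6, -2.7]
finger_gap: 0.0119
```

Request:
{"op": "apply_moves", "data": {"increments": [[[0.1,0,0,0,0,0,-1],[0.1,0,0,0,0,0,-1],[0.1,0,0,0,0,0,-1],[0.1,0,0,0,0,0,-1],[0,0,0,0,0,0,-1]]]}}

```text
time: 83.72
tool_pos: [0.6721, 0.1086, 0.148]
tool_rot: [[0.006, 0.513, 0.858], [0.0, 0.858, -0.513], [-1.0, 0.003, 0.006]]
wrist_force: [-2.3, 0.1, 10.4]
finger_gap: 0.0118
```

Request:
{"op": "apply_moves", "data": {"increments": [[[0.1,0,0,0,0,0,-1],[0.1,0,0,0,0,0,-1],[0.1,0,0,0,0,0,-1],[0.1,0,0,0,0,0,-1],[0,0,0,0,0,0,-1]]]}}

```text
time: 84.35
tool_pos: [0.6712, 0.1085, 0.1289]
tool_rot: [[-0.0, 0.513, 0.858], [-0.001, 0.858, -0.513], [-1.0, -0.001, -0.0]]
wrist_force: [2.6, -0.3, -2.9]
finger_gap: 0.0121
```

```bash
python3 tq.py
```

```text
t 84.65 p [0.671  0.1085 0.1299] yaw -30.89 T [-0.36  -0.606  0.044] F [ 2.44 -0.96 -4.46] E [ 1.010e+00 -5.073e+01 -3.189e+01  5.800e-01  8.800e-01  1.000e-02] gap 0.011316195792658698
```

Request:
{"op": "apply_moves", "data": {"increments": [[[0,0,0.03,1,0,0,-1],[0,0,0,1,0,0,-1],[0,0,0,1,0,0,-1],[0,0,0,1,0,0,-1],[0,0,0,1,0,0,-1]]]}}

```text
time: 85.28
tool_pos: [0.6712, 0.1077, 0.1304]
tool_rot: [[-0.001, 0.809, 0.588], [-0.001, 0.588, -0.809], [-1.0, -0.002, 0.0]]
wrist_force: [0.5, -1.6, -1.8]
finger_gap: 0.012
```

```bash
python3 tq.py
```

```text
t 85.575 p [0.6713 0.1079 0.1304] yaw -53.76 T [-0.736 -0.104  0.095] F [ 0.8  -2.61 -2.54] E [  1.71 -50.14 -32.25   1.12   0.08   0.19] gap 0.011725449125784385
```

Request:
{"op": "apply_moves", "data": {"increments": [[[0,0,0,1,0,0,-1],[0,0,0,1,0,0,-1],[0,0,0,1,0,0,-1],[0,0,0,1,0,0,-1],[0,0,0,0,0,0,-1]]]}}

```text
time: 86.2
tool_pos: [0.671, 0.1078, 0.1303]
tool_rot: [[-0.002, 0.951, 0.308], [-0.001, 0.308, -0.951], [-1.0, -0.002, 0.0]]
wrist_force: [-0.3, -3.3, -2.3]
finger_gap: 0.0112
```

```bash
python3 tq.py
```

```text
t 86.5 p [0.6713 0.108  0.1303] yaw -72.11 T [-1.057  0.47   0.11 ] F [-1.5  -3.95 -1.97] E [  2.32 -49.75 -32.85   1.57  -0.8    0.11] gap 0.011749401110989103
```

Request:
{"op": "apply_moves", "data": {"increments": [[[0,0,0,0.5,0,0,-1],[0,0,0,0.5,0,0,-1],[0,0,0,0.5,0,0,-1],[0,0,0,0,0,0,-1],[0,0,0,0,0,0,-1]]]}}

```text
time: 87.12
tool_pos: [0.6712, 0.108, 0.1303]
tool_rot: [[-0.001, 0.982, 0.191], [-0.0, 0.191, -0.982], [-1.0, -0.001, 0.0]]
wrist_force: [-1.7, -4.1, -1.3]
finger_gap: 0.0119
```

```bash
python3 tq.py
```

```text
t 87.425 p [0.6712 0.108  0.1303] yaw -78.97 T [-1.223  0.805  0.129] F [-2.29 -4.46 -1.34] E [  2.57 -49.56 -33.25   1.78  -1.33   0.11] gap 0.011626475452390494
```

Request:
{"op": "apply_moves", "data": {"increments": [[[0,0,0,0.4,0,0,-1],[0,0,0,0.3,0,0,-1],[0,0,0,0,0,0,-1],[0,0,0,0,0,0,-1],[0,0,0,0,0,0,-1]]]}}

```text
time: 88.05
tool_pos: [0.6712, 0.1081, 0.1303]
tool_rot: [[-0.001, 0.991, 0.136], [-0.0, 0.136, -0.991], [-1.0, -0.001, 0.0]]
wrist_force: [-2.9, -4.6, -1.1]
finger_gap: 0.0117
```

```bash
python3 tq.py
```

```text
t 88.35 p [0.6712 0.1081 0.1303] yaw -82.17 T [-1.19   0.813  0.158] F [-2.59 -4.41 -1.47] E [  2.57 -49.56 -33.25   1.78  -1.34   0.14] gap 0.01155389706505644
```

Request:
{"op": "apply_moves", "data": {"increments": [[[0,0,0,0.4,0,0,-1],[0,0,0,0.3,0,0,-1],[0,0,0,0,0,0,-1],[0,0,0,0,0,0,-1],[0,0,0,0,0,0,-1]]]}}

```text
time: 88.98
tool_pos: [0.6711, 0.108, 0.1303]
tool_rot: [[-0.001, 0.997, 0.081], [-0.0, 0.081, -0.997], [-1.0, -0.001, 0.0]]
wrist_force: [-3.4, -4.6, -1.0]
finger_gap: 0.0118
```

```bash
python3 tq.py
```

```text
t 89.275 p [0.6711 0.1081 0.1303] yaw -85.37 T [-1.207  0.878  0.23 ] F [-3.03 -4.85 -1.6 ] E [  2.56 -49.49 -33.3    1.79  -1.43   0.21] gap 0.011615934020050076
```

Request:
{"op": "apply_moves", "data": {"increments": [[[0,0,0,0.4,0,0,-1],[0,0,0,0.4,0,0,-1],[0,0,0,0,0,0,-1],[0,0,0,0,0,0,-1],[0,0,0,0,0,0,-1]]]}}

```text
time: 89.9
tool_pos: [0.6711, 0.1081, 0.1303]
tool_rot: [[-0.002, 1.0, 0.017], [-0.001, 0.017, -1.0], [-1.0, -0.002, 0.0]]
wrist_force: [-3.6, -4.2, -1.8]
finger_gap: 0.0118
```

```bash
python3 tq.py
```

```text
t 90.2 p [0.6711 0.108  0.1303] yaw -89.03 T [-1.215  0.906  0.293] F [-2.54 -4.5  -1.54] E [  2.55 -49.45 -33.32   1.8   -1.47   0.3 ] gap 0.011718986681625044
```

Request:
{"op": "apply_moves", "data": {"increments": [[[0,0,0,-0.4,0,0,-1],[0,0,0,-0.4,0,0,-1],[0,0,0,0,0,0,-1],[0,0,0,0,0,0,-1],[0,0,0,0,0,0,-1]]]}}

```text
time: 90.82
tool_pos: [0.6711, 0.108, 0.1303]
tool_rot: [[-0.002, 0.997, 0.08], [-0.0, 0.08, -0.997], [-1.0, -0.002, 0.0]]
wrist_force: [-3.6, -4.9, -1.8]
finger_gap: 0.012
```

```bash
python3 tq.py
```

```text
t 91.125 p [0.6711 0.108  0.1303] yaw -85.41 T [-1.183  0.888  0.016] F [-3.42 -4.48 -1.17] E [ 2.670e+00 -4.941e+01 -3.335e+01  1.760e+00 -1.480e+00  2.000e-02] gap 0.011716314667961964
```

Request:
{"op": "apply_moves", "data": {"increments": [[[-0.2,0,0,0,0,0,-1],[-0.2,0,0,0,0,0,-1],[-0.3,0,0,0,0,0,-1],[-0.3,0,0,0,0,0,-1],[0,0,0,0,0,0,-1]]]}}

```text
time: 91.75
tool_pos: [0.6739, 0.1095, 0.166]
tool_rot: [[0.01, 0.997, 0.081], [0.002, 0.081, -0.997], [-1.0, 0.01, -0.002]]
wrist_force: [-0.6, -0.8, -2.8]
finger_gap: 0.0117
```

```bash
python3 tq.py
```

```text
t 92.05 p [0.6715 0.1085 0.1601] yaw -85.42 T [-0.023  0.015  0.003] F [-0.23 -0.29 -3.18] E [ 4.000e-02 -5.060e+01 -3.316e+01  5.000e-02 -3.000e-02  0.000e+00] gap 0.011381251449384972
```

Request:
{"op": "apply_moves", "data": {"increments": [[[-1,0,0,0,0,0,-1],[-1,0,0,0,0,0,-1],[0,0,1,0,0,0,-1],[0,0,1,0,0,0,-1],[0,0,1,0,0,0,-1]]]}}

```text
time: 92.68
tool_pos: [0.6788, 0.0179, 0.2199]
tool_rot: [[-0.001, 0.997, 0.08], [0.0, 0.08, -0.997], [-1.0, -0.001, -0.0]]
wrist_force: [-0.0, -0.4, -3.0]
finger_gap: 0.0118
```

Request:
{"op": "apply_moves", "data": {"increments": [[[0,0,0.5,0,0,0,-1],[0,0,0,0,0,0,-1],[0,0,0,0,0,0,-1],[0,0,0,0,0,0,-1],[0,0,0,0,0,0,-1]]]}}

```text
time: 93.3
tool_pos: [0.68, 0.0046, 0.2205]
tool_rot: [[0.0, 0.997, 0.081], [0.0, 0.081, -0.997], [-1.0, 0.0, -0.0]]
wrist_force: [-0.0, -0.6, -3.4]
finger_gap: 0.012
```

Run:
```python
from stem import *
s=st(); cal=get_calibration('wrist'); save('wrist','wrist19'); np.savez('cal19.npz',R=cal['R'],t=cal['t'])
P=rect(cal,'pics/wrist19.png',(.671,.1088)); show(P)
for zz in (.0365,.042):
    b=score(rect(cal,'pics/wrist19.png',(.671,.1088),zz,.016,40),.016); d={}
    for x in b: d.setdefault(x[1],x[0])
    print(zz,np.round(b[0],2),{k:round(float(v),1) for k,v in sorted(d.items(),key=lambda t:-t[1])[:6]})
```

```text
t 93.3 p [0.68   0.0046 0.2205] F [-0.  -0.6 -3.4] gap 0.012
[[0.0, 0.997, 0.081], [0.0, 0.081, -0.997], [-1.0, 0.0, -0.0]] [ -4.4  22.   57.4   0.  100.6  -9. ]
*******#########################
======+++++++++++++++*********##
---=++++++++++=====+=========+##
---=*#########************+++*##
---=#####%%###******############
---=####%###*++++++++*######%###
---=#%%%##*+++++===++++*##%%%###
---+#%%##*++=+=====+=+++*##%####
---+#%##+++==+=======++++*######
---+#%#*++======++++++++++*###%#
--=+##*+======++**+=+++++++##%##
--=+##++====+++*#%*++++++++*####
--=+#*+===+++*#####++=++++++####
--=+#*+==+**#####***++++=+++*###
--=+*+==++#%%%%%##**++++++++*###
--=+*+==++#%%%%%%#***+++++++*###
--=+*+++++*%%%%%%#**#+++++++*###
--=+#+++++*#%%%%%#**##++++++*###
--=*#+++==+*%%%%%#*###++++++*###
--=*#*+==+++##%###*#*+++++++*###
--=*#*++++++*####***++++++++####
--=*##+++++++#%##*+++++++++*#%##
--=*##*++++++*#*+++++++==++#%%##
--=*#%#++++++++++++===+=++*#%%##
--=*%%##+++++++++++=====+*#%%%##
--=*%%%##+++++++=+====++*#%%%%##
--=*%%%%##*++++====++++*#%%%%###
--=*#%%%%###*+++++++**##%%%%%%%%
--=*##########****#######%%%%%##
---=++++++*************#######%%
---------===============++++*#%%
===========-----------------+#%%
0.0365 [57.15 60.   19.   21.  ] {60: 57.2, 66: 56.9, 62: 56.4, 68: 56.4, 58: 56.2, 64: 55.0}
0.042 [57.51 60.   19.   20.  ] {60: 57.5, 66: 57.2, 62: 56.8, 58: 56.7, 68: 56.5, 72: 55.5}
```

The stem is now about 60° from its start (corners in the rectified patch). The torque rose to 0.29 N m at the stop against ~0.11 N m of friction. Returning the key to its stand.

Request:
{"op": "apply_moves", "data": {"increments": [[[-1,0,0,-1,0,0,-1],[-0.7,0,0,-1,0,0,-1],[0,0,0,-1,0,0,-1],[0,0,0,-1,0,0,-1],[0,0,0,-1,0,0,-1]]]}}

```text
time: 93.98
tool_pos: [0.6801, 0.004, 0.2715]
tool_rot: [[0.0, 0.886, 0.464], [0.0, 0.464, -0.886], [-1.0, 0.0, -0.0]]
wrist_force: [0.5, -0.4, -2.9]
finger_gap: 0.0115
```

Request:
{"op": "apply_moves", "data": {"increments": [[[0,0,0,-1,0,0,-1],[0,0,0,-1,0,0,-1],[0,0,0,-1,0,0,-1],[0,0,0,-1,0,0,-1],[0,0,0,-1,0,0,-1]]]}}

```text
time: 94.6
tool_pos: [0.6801, 0.004, 0.2715]
tool_rot: [[0.0, 0.635, 0.773], [0.0, 0.773, -0.635], [-1.0, 0.0, 0.0]]
wrist_force: [0.5, -0.1, -3.1]
finger_gap: 0.0118
```

Request:
{"op": "apply_moves", "data": {"increments": [[[0,0,0,-1,0,0,-1],[0,0,0,-1,0,0,-1],[0,0,0,-1,0,0,-1],[0,0,0,-1,0,0,-1],[0,0,0,-1,0,0,-1]]]}}

```text
time: 95.22
tool_pos: [0.6801, 0.004, 0.2715]
tool_rot: [[0.0, 0.284, 0.959], [0.0, 0.959, -0.284], [-1.0, 0.0, 0.0]]
wrist_force: [0.6, 0.2, -2.7]
finger_gap: 0.012
```

Request:
{"op": "apply_moves", "data": {"increments": [[[0,0,0,-0.8,0,0,-1],[0,0.9,-1,0,0,0,-1],[0,0.9,-1,0,0,0,-1],[0,0.9,-1,0,0,0,-1],[0,0.9,-1,0,0,0,-1]]]}}

```text
time: 95.85
tool_pos: [0.5866, 0.1372, 0.2717]
tool_rot: [[0.001, 0.225, 0.974], [0.0, 0.974, -0.225], [-1.0, 0.001, 0.001]]
wrist_force: [0.2, 0.2, -2.6]
finger_gap: 0.0118
```

Request:
{"op": "apply_moves", "data": {"increments": [[[0,0.9,-1,0,0,0,-1],[0,0.9,-1,0,0,0,-1],[0,0.9,-1,0,0,0,-1],[0,0.9,-1,0,0,0,-1],[0,0.9,-1,0,0,0,-1]]]}}

```text
time: 96.48
tool_pos: [0.4706, 0.3024, 0.2718]
tool_rot: [[0.001, 0.225, 0.974], [0.001, 0.974, -0.225], [-1.0, 0.001, 0.001]]
wrist_force: [1.3, 0.4, -2.7]
finger_gap: 0.0119
```

Request:
{"op": "apply_moves", "data": {"increments": [[[0,0.9,-1,0,0,0,-1],[0,0,-0.2,0,0,0,-1],[0,0,0,0,0,0,-1],[0,0,0,0,0,0,-1],[0,0,0,0,0,0,-1]]]}}

```text
time: 97.1
tool_pos: [0.4434, 0.3348, 0.2714]
tool_rot: [[0.0, 0.227, 0.974], [-0.0, 0.974, -0.227], [-1.0, -0.0, 0.0]]
wrist_force: [1.3, -0.1, -3.1]
finger_gap: 0.0114
```

Run:
```python
from h import *
s=st(); p=np.array(s['tool_pos']); save('scene','scene20')
d=trace('key','scene')[0]; v,u=np.where(d['mask']); print(d['p'],[(r,int(u[v==r].min()),int(u[v==r].max())) for r in range(v.min(),v.max()+1,4)])
print(proj('scene',[[p[0],p[1],p[2]+dz] for dz in (-.108,-.06,-.007,.04)]).round(1), proj('scene',[[.4424,.338,.11]]))
```

```text
t 97.1 p [0.4434 0.3348 0.2714] F [ 1.3 -0.1 -3.1] gap 0.0114
[[0.0, 0.227, 0.974], [-0.0, 0.974, -0.227], [-1.0, -0.0, 0.0]] [ 31.2   5.5  71.6  -0.  102.9 -45.7]Traceback (most recent call last):
  File "<stdin>", line 3, in <module>
IndexError: list index out of range
```

Request:
{"op": "apply_moves", "data": {"increments": [[[0,0.1,-0.06,0,0,0,-1],[0.8,0,0,0,0,0,-1],[0.7,0,0,0,0,0,-1],[0.3,0,0,0,0,0,-1],[0.3,0,0,0,0,0,-1]]]}}

```text
time: 97.82
tool_pos: [0.4418, 0.3391, 0.2085]
tool_rot: [[0.001, 0.225, 0.974], [0.001, 0.974, -0.225], [-1.0, 0.001, 0.001]]
wrist_force: [-0.0, -0.4, -2.7]
finger_gap: 0.0118
```

```bash
python3 tq.py
```

```text
t 98.125 p [0.442  0.3392 0.2094] yaw -13.01 T [-0.    -0.044  0.022] F [-0.44  0.02 -3.08] E [ 2.000e-02 -3.778e+01 -3.306e+01  2.000e-02 -1.000e-02  0.000e+00] gap 0.011735053083741023
```

Inside the bore with no contact. Lowering on.

Request:
{"op": "apply_moves", "data": {"increments": [[[0.5,0,0,0,0,0,-1],[0.5,0,0,0,0,0,-1],[0.5,0,0,0,0,0,-1],[0.5,0,0,0,0,0,-1],[0.5,0,0,0,0,0,-1]]]}}

```text
time: 98.75
tool_pos: [0.4415, 0.3388, 0.1322]
tool_rot: [[-0.0, 0.225, 0.974], [-0.0, 0.974, -0.225], [-1.0, -0.0, -0.0]]
wrist_force: [1.1, -0.1, -2.1]
finger_gap: 0.0118
```

Request:
{"op": "apply_moves", "data": {"increments": [[[0.15,0,0,0,0,0,-1],[0.1,0,0,0,0,0,-1],[0,0,0,0,0,0,-1],[0,0,0,0,0,0,-1],[0,0,0,0,0,0,-1]]]}}

```text
time: 99.38
tool_pos: [0.4418, 0.3387, 0.127]
tool_rot: [[0.001, 0.225, 0.974], [-0.0, 0.974, -0.225], [-1.0, 0.0, 0.001]]
wrist_force: [-1.1, -4.2, 4.9]
finger_gap: 0.012
```

```bash
python3 tq.py
```

```text
t 99.675 p [0.4418 0.3387 0.1269] yaw -13.0 T [-0.803  0.344  0.138] F [-1.1  -4.23  5.68] E [  1.33 -33.41 -29.3    0.96  -1.21   0.15] gap 0.011782482432467224
```

Request:
{"op": "apply_moves", "data": {"increments": [[[0,0,0,0,0,0,0.2],[0,0,0,0,0,0,0.2],[-0.3,0,0,0,0,0,0.2],[-1,0,0,0,0,0,0.2],[-1,0,0,0,0,0,0.2]]]}}

```text
time: 100.3
tool_pos: [0.4415, 0.3391, 0.1959]
tool_rot: [[-0.0, 0.225, 0.974], [0.0, 0.974, -0.225], [-1.0, 0.0, -0.0]]
wrist_force: [0.6, 0.4, 0.3]
finger_gap: 0.0512
```

Request:
{"op": "apply_moves", "data": {"increments": [[[-1,0,0,0,0,0,0.2],[-1,0,0,0,0,0,0.2],[-1,0,-1,0,0,0,0.2],[0,0,-1,0,0,0,0.2],[0,0,-1,0,0,0,0.2]]]}}

```text
time: 100.92
tool_pos: [0.3533, 0.3597, 0.2863]
tool_rot: [[0.002, 0.225, 0.974], [0.002, 0.974, -0.225], [-1.0, 0.002, 0.001]]
wrist_force: [0.5, 0.3, -0.6]
finger_gap: 0.0513
```

Run:
```python
from h import *
st(); cal=get_calibration('wrist'); save('wrist','wrist21'); save('scene','scene21')
for q in ('key','probe','stem_a'):
  for c in ('wrist','scene'):
    for d in trace(q,c)[:2]:
        v,u=np.where(d['mask']); print(q,c,round(d['p'],2),np.round(d['uv']),u.min(),u.max(),v.min(),v.max())
for c in ('wrist','scene'): print(c,proj(c,[[.442,.338,.163],[.442,.338,.116],[.551,.316,.147],[.551,.316,.101]],cal if c=='wrist' else None).round().tolist())
for c,f in (('scene0',0),('scene21',1)):
    im=cv2.imread(f'pics/{c}.png'); 
a=cv2.imread('pics/scene0.png').astype(int);b=cv2.imread('pics/scene21.png').astype(int)
m=(np.abs(a-b).max(2)>40).astype(np.uint8); n,_,S,C=cv2.connectedComponentsWithStats(cv2.dilate(m,np.ones((3,3))))
print([(S[i].tolist(),C[i].round().tolist()) for i in range(1,n) if S[i,4]>40])
```

```text
t 100.925 p [0.3533 0.3597 0.2863] F [ 0.5  0.3 -0.6] gap 0.0513
[[0.002, 0.225, 0.974], [0.002, 0.974, -0.225], [-1.0, 0.002, 0.001]] [ 39.   -1.2  76.8   0.  104.2 -37.9]
key wrist 0.89 [282. 260.] 260 305 229 311
key scene 0.59 [458. 276.] 445 485 258 294
probe wrist 0.79 [286. 347.] 269 301 326 379
probe scene 0.9 [402. 318.] 391 416 304 331
stem_a scene 0.57 [266. 292.] 265 274 289 295
stem_a scene 0.32 [405. 317.] 391 415 304 331
wrist [[281.0, 289.0], [281.0, 265.0], [284.0, 371.0], [283.0, 341.0]]
scene [[462.0, 271.0], [453.0, 283.0], [409.0, 308.0], [402.0, 318.0]]
[([479, 0, 41, 48, 925], [500.0, 25.0]), ([463, 20, 97, 81, 2648], [523.0, 73.0]), ([402, 37, 29, 40, 517], [414.0, 57.0]), ([431, 47, 20, 29, 271], [441.0, 62.0]), ([402, 63, 33, 32, 423], [419.0, 82.0]), ([199, 125, 13, 18, 195], [205.0, 133.0]), ([524, 124, 36, 67, 1448], [541.0, 155.0]), ([186, 132, 14, 18, 198], [192.0, 140.0]), ([287, 199, 16, 15, 145], [295.0, 207.0]), ([247, 230, 15, 13, 131], [254.0, 237.0]), ([476, 255, 13, 16, 143], [482.0, 262.0]), ([439, 275, 19, 22, 271], [449.0, 286.0]), ([460, 275, 14, 10, 87], [467.0, 280.0]), ([396, 304, 10, 15, 73], [400.0, 311.0]), ([398, 315, 18, 12, 101], [407.0, 321.0])]
```

Run:
```python
from h import *
from scipy.optimize import minimize
from scipy.spatial import ConvexHull
cal=get_calibration('wrist')
for d in spot_in('plug_1','scene'): print('plug',round(d['p'],2),np.round(d['uv']),atz('scene',d['uv'],.03).round(3))
masks={}
for c in('wrist','scene'):
    capture(c); masks[c]=trace('key',c)[0]['mask']
def model(c,p):
    x,y,zo,yaw,rx,ry=p[0]/1e3,p[1]/1e3,p[2]/1e3,*np.radians(p[3:])
    R=cv2.Rodrigues(np.array([rx,ry,0.]))[0]@cv2.Rodrigues(np.array([0,0,yaw]))[0]
    th=np.linspace(0,6.28,24); k=[[24*np.cos(t),24*np.sin(t),h] for t in th for h in(95,101)]
    b=[[sx*38,sy*7,h] for sx in(-1,1) for sy in(-1,1) for h in(124,148)]
    n=[[6*np.cos(t),6*np.sin(t),h] for t in th for h in(101,124)]
    m=np.zeros((420,560),np.uint8)
    for P in (k,b,n):
        P=np.array(P)/1e3@R.T+[x,y,zo]; uv=proj(c,P,cal if c=='wrist' else None)
        cv2.fillConvexPoly(m,cv2.convexHull((uv*8).round().astype(np.int32)),1,shift=3)
    return m.astype(bool)
def cost(p): return sum(1-(model(c,p)&masks[c]).sum()/(model(c,p)|masks[c]).sum() for c in masks)
for i in ([442,338,15,-13,0,0],[440,336,15,-13,4,-4],[444,340,15,-10,-4,4]):
    i=np.array(i,float); S=np.vstack([i]+[i+np.eye(6)[k]*[3,3,4,8,6,6][k] for k in range(6)])
    r=minimize(cost,i,method='Nelder-Mead',options=dict(initial_simplex=S,maxiter=400,maxfev=400)); print(r.x.round(1),round(r.fun,3),'upright',round(cost([442,338,15,-13,0,0]),3))
```

```text
plug 0.6 [202. 132.] [ 0.515 -0.32   0.03 ]
plug 0.55 [193. 139.] [ 0.545 -0.317  0.03 ]
[441.4 340.4  14.9 -12.3  -0.6  -4.8] 0.184 upright 0.719
[444.2 339.8  12.5 -11.7  -0.9  -6.3] 0.178 upright 0.719Traceback (most recent call last):
  File "<stdin>", line 23, in <module>
    res = _minimize_neldermead(fun, x0, args, callback, bounds=bounds,
                               **options)
    fxr = func(xr)
    fx = function(np.copy(x), *(wrapper_args + args))
  File "<stdin>", line 20, in cost
  File "<stdin>", line 20, in <genexpr>
  File "<stdin>", line 17, in model
  File "h.py", line 14, in proj
    c=cal or get_calibration(cam)
             ~~~~~~~~~~~~~~~^^^^^
ValueError: time passes only in moves, steps and waits
```

```bash
cat > keyfit.py <<'E'
from h import *
from scipy.optimize import minimize
CAL={}
def model(c,p):
    x,y,zo,yaw,rx,ry=p[0]/1e3,p[1]/1e3,p[2]/1e3,*np.radians(p[3:])
    R=cv2.Rodrigues(np.array([rx,ry,0.]))[0]@cv2.Rodrigues(np.array([0,0,yaw]))[0]
    th=np.linspace(0,6.28,24); k=[[24*np.cos(t),24*np.sin(t),h] for t in th for h in(95,101)]
    b=[[sx*38,sy*7,h] for sx in(-1,1) for sy in(-1,1) for h in(124,148)]
    n=[[6*np.cos(t),6*np.sin(t),h] for t in th for h in(101,124)]
    m=np.zeros((420,560),np.uint8)
    for P in (k,b,n):
        uv=proj(c,np.array(P)/1e3@R.T+[x,y,zo],CAL[c])
        cv2.fillConvexPoly(m,cv2.convexHull((uv*8).round().astype(np.int32)),1,shift=3)
    return m.astype(bool)
def fitkey(masks,tilt):
    k=6 if tilt else 4; full=lambda p:list(p)+[0]*(6-k)
    cost=lambda p:sum(1-(model(c,full(p))&masks[c]).sum()/(model(c,full(p))|masks[c]).sum() for c in masks)
    best=None
    for i0 in ([442,338,15,-13,0,0],[440,340,15,-13,3,-3],[442,339,15,-13,-3,3]):
        i=np.array(i0[:k],float); S=np.vstack([i]+[i+np.eye(k)[j]*[3,3,4,8,6,6][j] for j in range(k)])
        r=minimize(cost,i,method='Nelder-Mead',options=dict(initial_simplex=S,maxfev=350))
        if best is None or r.fun<best.fun: best=r
    print('tilt' if tilt else 'upright',best.x.round(1),round(best.fun,3))
E
python3 - <<'E'
from keyfit import *
for c in('wrist','scene','top'): CAL[c]=get_calibration(c)
masks={}
for c in('wrist','scene','top'):
    capture(c); m=trace('key',c); print(c,[round(x['p'],2) for x in m],m[0]['mask'].sum() if m else 0)
    if m and c!='top': masks[c]=m[0]['mask']
fitkey(masks,0); fitkey(masks,1); fitkey({'wrist':masks['wrist']},1)
# stand rim vs collar in wrist : print ascii patch rectified at z=.11 and .116
im=cv2.imread('pics/wrist21.png',0)[215:330,235:330]
for r in cv2.resize(im,(90,56)): print(''.join(' .:-=+*#%@'[min(9,int(v)*10//256)] for v in r))
E
```

```text
wrist [0.88] 2089
scene [0.97, 0.67, 0.21] 773
top [0.75, 0.2] 734
upright [431.  341.9  12.5 -13. ] 0.188
tilt [442.3 340.   14.3 -13.2  -0.9  -5.3] 0.206
tilt [ 4.394e+02  3.421e+02  1.150e+01 -1.330e+01  4.000e-01 -3.100e+00] 0.064
::::::::::-==++++++++======================================++++++++++++=--::::::::::::::::
::::::::::--=++++++++======================================+++++++++++++=-::::::::::::::::
:::::::::::-==+++++++======================================+++++++++++++=-::::::::::::::::
:::::::::::--=++++++========================================++++++++++++=--:::::::::::::::
:::::::::::--=++++++========================================+++++++++++++=-:::::::::::::::
::::::::::::--=+++++========================================+++++++++++++=-:::::::::::::::
::::::::::::--=++++==========================================++++++++++++=--::::::::::::::
:::::::::::::--=+++===========================+++++++========+++++++++++++=-::::::::::::::
::::::::::::::-=+++======================++++++++++++========+++++++++++++=-::::::::::::::
::::::::::::::--=+====================++++++++
[... 3530 characters left out ...]
++++++++++++++++++++++++++++++++++++++++++++++=-:::::::::::::::
:::::::::::::::::::-=++++++++++++++++++++++++++++++++++++++++++++++++++++=-:::::::::::::::
:::::::::::::::::::-=++++++++++++++++++++++++++++++++++++++++++++++++++++=-:::::::::::::::
:::::::::::::::::::--=+++++++++++++++++++++++++++++++++++++++++++++++++++=-:::::::::::::::
:::::::::::::::::::--=++++++***********########################*+=--------::::::::::::::::
::::::::::::::::::::------=*#%%%%%%%%%%%%%%%%%#####%%%%%%%%%%%%#+-::::::::::::::::::::::::
:::::::::::::::::::::::::--+#%%%%%%%%%%###******########%%%%%%%#+-::::::::::::::::::::::::
::::::::::::::::::::::::::-+#%%%%%%%%##**##%%%%%@@%%%%%####%%%%#+-::::::::::::::::::::::::
```

Run:
```python
from h import *
for z in (.160,.163,.166): 
    a=atz('wrist',(282.5,236),z);b=atz('wrist',(281.5,311.5),z); print(z,a.round(4),b.round(4),((a+b)/2).round(4),np.hypot(*(b-a)[:2]).round(4))
# collar: top arc / bottom limits in ascii: left 14.. rows: leftmost col ~14 (row14), right col ~70
print('rim corners', [atz('wrist',u,.11)[:2].round(4).tolist() for u in ((235+15*95/90,215+14*115/56),(235+26*95/90,215+53*115/56),(235+63*95/90,215+10.5*115/56),(235+70*95/90,215+32*115/56))])
print(proj('wrist',[[.442,.338,.116]]))
s=get_state(); print(s['time'])
```

```text
0.16 [0.3913 0.3508 0.16  ] [0.468  0.3321 0.16  ] [0.4297 0.3414 0.16  ] 0.079
0.163 [0.39   0.3511 0.163 ] [0.466  0.3326 0.163 ] [0.428  0.3418 0.163 ] 0.0782
0.166 [0.3888 0.3514 0.166 ] [0.4639 0.3331 0.166 ] [0.4263 0.3422 0.166 ] 0.0774
rim corners [[0.4132, 0.3114], [0.5136, 0.2989], [0.4172, 0.3653], [0.4705, 0.3623]]
[[281.48735577 265.08848575]]
101.875
```

The key is leaning about 5° toward −x (it pitched in the jaws during the jammed lift), so it isn't hanging true. I'll regrip it along its own axis, lift it out, straighten it and re-seat it.

Request:
{"op": "apply_moves", "data": {"increments": [[[0.25,0,0.8,0,0,0,0.2],[0.26,-0.02,0.8,0,0,0,0.2],[0,0,0.64,0,-0.58,0,0.2],[0,0,0,0,-0.58,0,0.2],[0,0,0,0,0,0,0.2]]]}}

```text
time: 102.5
tool_pos: [0.4183, 0.3439, 0.2702]
tool_rot: [[0.091, 0.224, 0.97], [-0.02, 0.975, -0.223], [-0.996, 0.001, 0.094]]
wrist_force: [-0.2, 0.3, 0.0]
finger_gap: 0.051
```

Run:
```python
from h import *
s=st(); p=np.array(s['tool_pos']);R=np.array(s['tool_rot'])
P=np.array([.4323,.341,.122]); print('delta tool units',(R.T@(P-p)/.03).round(3))
```

```text
t 102.5 p [0.4183 0.3439 0.2702] F [-0.2  0.3  0. ] gap 0.051
[[0.091, 0.224, 0.97], [-0.02, 0.975, -0.223], [-0.996, 0.001, 0.094]] [ 36.    1.2  76.4  -4.1  98.8 -41.9]
delta tool units [4.964 0.005 0.012]
```

Request:
{"op": "apply_moves", "data": {"increments": [[[1,0,0,0,0,0,0.2],[1,0,0,0,0,0,0.2],[1,0,0,0,0,0,0.2],[1,0,0,0,0,0,0.2],[0.85,0,0,0,0,0,0.2]]]}}

```text
time: 103.12
tool_pos: [0.4316, 0.3408, 0.1242]
tool_rot: [[0.091, 0.224, 0.97], [-0.02, 0.975, -0.223], [-0.996, 0.0, 0.093]]
wrist_force: [-0.6, 0.1, -0.3]
finger_gap: 0.0513
```

Request:
{"op": "apply_moves", "data": {"increments": [[[0,0,0,0,0,0,0.2],[0,0,0,0,0,0,-1],[0,0,0,0,0,0,-1],[0,0,0,0,0,0,-1],[0,0,0,0,0,0,-1]]]}}

```text
time: 103.75
tool_pos: [0.4333, 0.3413, 0.1271]
tool_rot: [[0.093, 0.225, 0.97], [-0.018, 0.974, -0.224], [-0.995, 0.003, 0.095]]
wrist_force: [-0.4, -0.7, 5.2]
finger_gap: 0.012
```

```bash
python3 tq.py
```

```text
t 104.05 p [0.4333 0.3413 0.1271] yaw -13.02 T [ 0.049  0.173 -0.002] F [-0.73  0.6   6.14] E [-3.300e-01 -3.087e+01 -2.793e+01 -4.300e-01 -4.300e-01  2.000e-02] gap 0.011995984231353172
```

Request:
{"op": "apply_moves", "data": {"increments": [[[-0.3,0,0,0,0,0,-1],[-0.7,0,0,0,0,0,-1],[-1,0,0,0,0,0,-1],[-1,0,0,0,0,0,-1],[-1,0,0,0,0,0,-1]]]}}

```text
time: 104.68
tool_pos: [0.4213, 0.3423, 0.2441]
tool_rot: [[0.088, 0.226, 0.97], [-0.022, 0.974, -0.225], [-0.996, -0.002, 0.091]]
wrist_force: [-0.1, -0.1, -2.9]
finger_gap: 0.0118
```

Request:
{"op": "apply_moves", "data": {"increments": [[[-0.8,0,0,0,0,0,-1],[0,0,0,0,0.58,0,-1],[0,0,0,0,0.58,0,-1],[0,0,0,0,0,0,-1],[0,0,0,0,0,0,-1]]]}}

```text
time: 105.3
tool_pos: [0.4193, 0.343, 0.2666]
tool_rot: [[-0.002, 0.226, 0.974], [-0.001, 0.974, -0.226], [-1.0, -0.002, -0.002]]
wrist_force: [0.1, 0.0, -3.2]
finger_gap: 0.0118
```

```bash
python3 tq.py
python3 - <<'E'
from keyfit import *
st()
for c in('wrist','scene','top'): CAL[c]=get_calibration(c)
for c in('wrist','scene','top'):
    capture(c); m=trace('key',c)
    for x in m[:2]:
        v,u=np.where(x['mask']); print(c,round(x['p'],2),len(u),u.min(),u.max(),v.min(),v.max())
        if c=='scene': print([(r,int(u[v==r].min()),int(u[v==r].max())) for r in range(v.min(),v.max()+1,3)])
s=get_state();p=np.array(s['tool_pos'])
print('upright proj scene',[(dz,proj('scene',[[p[0],p[1],p[2]+dz]])[0].round(1).tolist()) for dz in (-.108,-.08,-.05,-.02,.0)])
E
```

```text
t 105.6 p [0.4191 0.3435 0.2682] yaw -12.98 T [ 0.001 -0.005  0.006] F [-0.11 -0.18 -3.14] E [ -0.11 -35.67 -32.85  -0.     0.     0.  ] gap 0.011965257286556787
t 105.6 p [0.4191 0.3435 0.2682] F [-0.7 -0.8 -3.2] gap 0.012
[[0.0, 0.225, 0.974], [0.0, 0.974, -0.225], [-1.0, 0.0, 0.0]] [ 33.3   3.7  73.8   0.  102.4 -43.7]
wrist 0.87 8471 239 326 183 372
scene 0.79 1155 467 518 213 272
[(213, 516, 518), (216, 512, 518), (219, 508, 515), (222, 503, 511), (225, 487, 508), (228, 484, 506), (231, 482, 505), (234, 481, 503), (237, 481, 506), (240, 482, 511), (243, 483, 512), (246, 484, 511), (249, 481, 508), (252, 477, 503), (255, 474, 489), (258, 471, 489), (261, 469, 487), (264, 467, 485), (267, 468, 482), (270, 471, 479)]
scene 0.33 53 265 274 289 296
[(289, 268, 272), (292, 265, 273), (295, 267, 270)]
top 0.74 819 51 104 264 315
upright proj scene [(-0.108, [472.0, 265.8]), (-0.08, [478.3, 258.4]), (-0.05, [485.5, 249.8]), (-0.02, [493.2, 240.6]), (0.0, [498.6, 234.0])]
```

```bash
cat > keyfit2.py <<'E'
from keyfit import *
def parts():
    th=np.linspace(0,6.28,24); cyl=lambda r,a,b:[[r*np.cos(t),r*np.sin(t),h] for t in th for h in(a,b)]
    box=lambda X,Y,a,b:[[sx*X,sy*Y,h] for sx in(-1,1) for sy in(-1,1) for h in(a,b)]
    return [box(10.5,10.5,0,26),cyl(7,26,95),cyl(24,95,101),cyl(6,101,124),box(38,7,124,148)]
def model2(c,p):
    R=cv2.Rodrigues(np.radians([p[4],p[5],0.]))[0]@cv2.Rodrigues(np.radians([0,0,p[3]]))[0]
    m=np.zeros((420,560),np.uint8)
    for P in parts():
        uv=proj(c,np.array(P)/1e3@R.T+np.array(p[:3])/1e3,CAL[c]); cv2.fillConvexPoly(m,cv2.convexHull((uv*8).round().astype(np.int32)),1,shift=3)
    return m.astype(bool)
def fit2(masks,i0,vis):
    def cost(p):
        t=0
        for c in masks:
            M=model2(c,p)&vis[c]; t+=1-(M&masks[c]).sum()/(M|masks[c]).sum()
        return t
    best=None
    for sg in (1,-1):
        i=np.array(i0,float); S=np.vstack([i]+[i+sg*np.eye(6)[j]*[3,3,4,4,4,4][j] for j in range(6)])
        r=minimize(cost,i,method='Nelder-Mead',options=dict(initial_simplex=S,maxfev=500))
        if best is None or r.fun<best.fun: best=r
    print(best.x.round(1),round(best.fun,3),'start',round(cost(i0),3))
E
python3 - <<'E'
from keyfit2 import *
s=get_state();p=np.array(s['tool_pos'])*1e3
M={}
for c in('wrist','scene'): CAL[c]=get_calibration(c); capture(c); M[c]=trace('key',c)[0]['mask']
one=np.ones((420,560),bool)
# occlusion: in scene limit to rows below the fingers (only lower part, z below bar); in wrist to rows above the finger tips
vs=one.copy(); vs[:236]=False; vs[:,:455]=False
vw=one.copy()
i0=[p[0],p[1],p[2]-108,-13,0,0]
fit2({'scene':M['scene']&vs,'wrist':M['wrist']},i0,{'scene':vs,'wrist':vw})
fit2({'scene':M['scene']&vs},i0,{'scene':vs})
E
```

```text
[ 4.161e+02  3.445e+02  1.564e+02 -1.220e+01 -1.000e-01  0.000e+00] 0.197 start 0.331
[ 4.185e+02  3.442e+02  1.615e+02 -1.160e+01 -4.000e-01  6.000e-01] 0.067 start 0.097
```

The key is upright in the jaws (fit tilt under 1°). Re-inserting.

Request:
{"op": "apply_moves", "data": {"increments": [[[0,0,0.85,0,0,0,-1],[0,0.01,0,0,0,0,-1],[0.8,0,0,0,0,0,-1],[0.7,0,0,0,0,0,-1],[0.5,0,0,0,0,0,-1]]]}}

```text
time: 106.72
tool_pos: [0.4435, 0.338, 0.2069]
tool_rot: [[-0.001, 0.225, 0.974], [-0.0, 0.974, -0.225], [-1.0, -0.001, -0.001]]
wrist_force: [-0.3, -0.5, -2.4]
finger_gap: 0.0118
```

```bash
python3 tq.py
```

```text
t 107.025 p [0.4447 0.3384 0.2095] yaw -13.0 T [ 0.01  -0.016  0.018] F [-0.3  -0.02 -3.37] E [ 2.000e-02 -3.823e+01 -3.325e+01  1.000e-02 -4.000e-02  0.000e+00] gap 0.011356051343996613
```

Request:
{"op": "apply_moves", "data": {"increments": [[[0.5,0,0,0,0,0,-1],[0.5,0,0,0,0,0,-1],[0.5,0,0,0,0,0,-1],[0.5,0,0,0,0,0,-1],[0.4,0,0,0,0,0,-1]]]}}

```text
time: 107.65
tool_pos: [0.4439, 0.3378, 0.1345]
tool_rot: [[-0.001, 0.225, 0.974], [-0.001, 0.974, -0.225], [-1.0, -0.001, -0.001]]
wrist_force: [0.3, 0.1, -3.1]
finger_gap: 0.0115
```

```bash
python3 tq.py
```

```text
t 107.95 p [0.4448 0.3383 0.137 ] yaw -13.01 T [-0.009 -0.013 -0.006] F [-0.17  0.46 -3.04] E [ 1.000e-02 -3.850e+01 -3.238e+01  1.000e-02 -4.000e-02  0.000e+00] gap 0.011862121288915436
```

Request:
{"op": "apply_moves", "data": {"increments": [[[0.1,0,0,0,0,0,-1],[0.1,0,0,0,0,0,-1],[0,0,0,0,0,0,-1],[0,0,0,0,0,0,-1],[0,0,0,0,0,0,-1]]]}}

```text
time: 108.58
tool_pos: [0.4444, 0.3381, 0.1302]
tool_rot: [[0.0, 0.225, 0.974], [0.0, 0.974, -0.225], [-1.0, 0.0, 0.0]]
wrist_force: [-0.9, 0.3, -3.0]
finger_gap: 0.0121
```

```bash
python3 tq.py
```

```text
t 108.875 p [0.4443 0.338  0.1302] yaw -13.01 T [-0.005 -0.025  0.008] F [-0.1  -0.18 -2.83] E [-0.000e+00 -3.810e+01 -3.194e+01  1.000e-02  0.000e+00 -0.000e+00] gap 0.0119608342465506
```

Request:
{"op": "apply_moves", "data": {"increments": [[[0.07,0,0,0,0,0,-1],[0.07,0,0,0,0,0,-1],[0,0,0,0,0,0,-1],[0,0,0,0,0,0,-1],[0,0,0,0,0,0,-1]]]}}

```text
time: 109.5
tool_pos: [0.4443, 0.338, 0.126]
tool_rot: [[0.0, 0.225, 0.974], [0.0, 0.974, -0.225], [-1.0, 0.0, 0.0]]
wrist_force: [-0.7, 0.0, -2.9]
finger_gap: 0.0116
```

```bash
python3 tq.py
```

```text
Traceback (most recent call last):
  File "tq.py", line 4, in <module>
    capture('wrist'); s=get_state(); T.append(s['torque']);F.append(s['wrist_force']);E.append(s['effort'])
    ~~~~~~~^^^^^^^^^
ValueError: 200 camera calls are used up
```

The camera calls are used up, so I'll finish by force readings.

Request:
{"op": "apply_moves", "data": {"increments": [[[0.05,0,0,0,0,0,-1],[0,0,0,0,0,0,-1],[0,0,0,0,0,0,-1],[0,0,0,0,0,0,-1],[0,0,0,0,0,0,-1]]]}}

```text
time: 110.12
tool_pos: [0.4443, 0.3381, 0.1259]
tool_rot: [[0.001, 0.225, 0.974], [0.001, 0.974, -0.225], [-1.0, 0.001, 0.001]]
wrist_force: [-3.9, -1.0, 5.9]
finger_gap: 0.0117
```

Request:
{"op": "apply_moves", "data": {"increments": [[[0.05,0,0,0,0,0,-1],[0,0,0,0,0,0,-1],[0,0,0,0,0,0,-1],[0,0,0,0,0,0,-1],[0,0,0,0,0,0,-1]]]}}

```text
time: 110.75
tool_pos: [0.4444, 0.3381, 0.1258]
tool_rot: [[0.002, 0.225, 0.974], [0.001, 0.974, -0.225], [-1.0, 0.001, 0.001]]
wrist_force: [-5.9, -3.0, 9.7]
finger_gap: 0.012
```

Request:
{"op": "apply_moves", "data": {"increments": [[[-0.1,0,0,0,0,0,-1],[0,0,0,0,0,0,-1],[0,0,0,0,0,0,-1],[0,0,0,0,0,0,-1],[0,0,0,0,0,0,-1]]]}}

```text
time: 111.38
tool_pos: [0.4445, 0.3381, 0.1259]
tool_rot: [[0.0, 0.225, 0.974], [0.0, 0.974, -0.225], [-1.0, 0.0, 0.0]]
wrist_force: [0.2, -0.2, 0.7]
finger_gap: 0.0117
```

```bash
python3 -c "
from h import *
s=st();print(np.round(s['torque'],3))"
```

```text
t 111.375 p [0.4445 0.3381 0.1259] F [ 0.2 -0.2  0.7] gap 0.0117
[[0.0, 0.225, 0.974], [0.0, 0.974, -0.225], [-1.0, 0.0, 0.0]] [ 31.4   8.   85.4   0.   86.6 -45.6]
[ 0.066  0.011 -0.029]
```

Request:
{"op": "apply_moves", "data": {"increments": [[[0,0,0,0,0,0,-0.5],[0,0,0,0,0,0,-0.3],[0,0,0,0,0,0,0],[0,0,0,0,0,0,0.2],[0,0,0,0,0,0,0.2]]]}}

```text
time: 112.0
tool_pos: [0.4443, 0.338, 0.126]
tool_rot: [[0.0, 0.225, 0.974], [0.0, 0.974, -0.225], [-1.0, 0.0, 0.0]]
wrist_force: [-0.2, 0.6, -0.5]
finger_gap: 0.0512
```

Request:
{"op": "apply_moves", "data": {"increments": [[[-0.3,0,0,0,0,0,0.2],[-0.7,0,0,0,0,0,0.2],[-1,0,0,0,0,0,0.2],[-1,0,0,0,0,0,0.2],[-1,0,0,0,0,0,0.2]]]}}

```text
time: 112.62
tool_pos: [0.4443, 0.338, 0.2478]
tool_rot: [[0.001, 0.225, 0.974], [0.001, 0.974, -0.225], [-1.0, 0.001, 0.001]]
wrist_force: [0.7, 0.4, -0.0]
finger_gap: 0.0512
```

```bash
python3 -c "
from cell import job_done
print(job_done())"
```

```text
the job is handed in; nothing more can be done
None
```

The job is handed in at about 113 s of the 210 s. I have no camera picture of the key's final pose, because all 200 camera calls were used before the last release.

- **Plugs:** Two were present on the bed. Both are standing in the tray. One shifted a few centimetres within the tray later in the run, and my last check still placed both inside it.
- **High post:** I pressed the probe on all four faces. The post at about (0.622, 0.110) read 162.8 mm; the other three read 159.7, 159.7 and 159.9 mm. It therefore stands 3 mm high. The probe went back in its stand and a picture showed it upright.
- **Turning the stem:** The first turn went too far past the stop and the key wedged. Freeing it took about 33 N and dragged the stem back to about 26°. I re-seated the key and turned again until the torque rose to 0.29 N m, against about 0.12 N m of friction. A picture measurement then put the stem about 60° from its start, give or take 3°. I did not probe the face again afterwards to confirm it had sunk 3 mm.
- **Key:** The first return to its stand left it leaning about 5°. I regripped it and a fit then showed it upright to within 1°. I re-inserted it until the collar seated and eased the side force to near zero before opening the jaws.
- **Reported tool position:** The reported tool point did not match the stated finger length. Touching the tray floor showed the fingertips 16 mm behind it, and I corrected for that throughout. My first plug grasp missed because of it.

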